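Load the filter counter

TASK

Draw the counter's carrier out to its loading detent, set every filter cassette on the bench neck up on a free nest of the carrier, and press each one straight down with the hand pusher (never with the gripper itself) until it snaps fully home. Then stand the pusher back on its cork pad and push the loaded carrier in to the counting detent under the detector head. Leave the other things on the bench where they stand.

Things in the scene. Friction and masses are not known exactly. Their poses are not given: they have to be found in the camera images.
- carrier (a joint): carrier along the counter's rail, m: 0 = counting detent (nests under the detector head), 0.38 = loading detent (nests in the open), range -0.006 to 0.41. Grows as it is drawn out, in the direction nest_4 to nest_1. A spring plunger clicks into each detent and centres it within about 3 mm; 5 to 10 N moves it in or out of a detent, 2 N elsewhere; it stays where left. Starts part way in.
- knob (a point): middle of the carrier's upright round black knob, 26 mm wide, 45 mm tall (its flat top is 22 mm above this point, the bench 72 mm below). It stands on a bar at the carrier's end, on the rail's line, 141 mm from the centre of nest_1. Take it from above and push or pull along the rail. With the carrier at the counting detent it is still 90 mm clear of the head.
- nest_1 (a point): centre of the floor (33 mm above the bench) of the nest nearest the knob: a round recess 66 mm wide, 9 mm deep, in the aluminium carrier, with four white spring catches on its diagonals whose tops stand 18 mm above the floor. z up. A cassette let go within 3 mm of the centre lies on the four catches and centres itself, 11 mm above fully home. Nests are 84 mm apart along the rail.
- nest_2 (a point): the same for the second nest. A push of 10 to 18 N straight down on its neck drives a cassette past the catches, which give way outward and snap back over its rim; then its underside lies on the nest's floor.
- nest_3 (a point): the same for the third nest
- nest_4 (a point): the same for the nest nearest the detector head, 80 mm from the head when the carrier is at the loading detent. The head is a bridge over the rail, 150 mm by 350 mm, its underside 100 mm above the bench and its tubes rising to 200 mm; only cassettes that are fully home pass under it.
- cassette_a_neck (a point): grip point on a white filter cassette, 60 mm tall, 60 g: round body 13 mm thick with a 64 mm rim, underside tapering to 54 mm, and a round upright neck 22 mm wide with flat top. This point: on the axis, 40 mm above the underside, 20 mm below the neck's top; z up the neck. 40 mm above the nest's floor when home, 51 mm when only lying on the catches. May be absent.
- cassette_b_neck (a point): a second cassette, the same as cassette_a. May be absent.
- cassette_c_neck (a point): a third cassette, the same as cassette_a. May be absent.
- cassette_d_neck (a point): a fourth cassette, the same as cassette_a. May be absent.
- pusher_grip (a point): grip point of the hand pusher, standing upright on its cork pad: middle of a round grey handle 28 mm wide, 57 mm long, on the axis, 98 mm above the underside of the foot, 27 mm below the top. Below it a collar 48 mm wide (its top 30 mm below this point; fingers may bear on it), a thin stem and a flat round foot 48 mm wide. About 0.25 kg.
- pusher_foot (a point): centre of the underside of the pusher's foot; z points up along the pusher
- rest_top (a point): centre of the top of the fixed round cork pad for the pusher, 90 mm wide and 6 mm high
- white_bottle_mid (a point): middle of a white plastic bottle, 68 mm wide, 150 mm tall; bystander
- amber_bottle_mid (a point): middle of an amber glass bottle, 64 mm wide, 140 mm tall; bystander
- beaker_mid (a point): middle of an empty glass beaker, 76 mm wide, 100 mm tall; bystander
- dish_mid (a point): middle of a small steel planchet, 44 mm wide, 12 mm high; bystander
- spool_mid (a point): middle of a steel calibration disc, 68 mm wide, 30 mm high; bystander
Mind the look-alikes: they are no part of the job. What is shaped like the part that bears pusher_grip but pink is not meant. Leave any pink look-alike of the part that bears cassette_a_neck alone.

How it is judged:
On the way, in this order (a step that is already met when the one before it is completed fails the run):
1. the carrier stands in its loading detent (value of joint carrier between 0.374 and 0.386 m), for 0.3 s.
2. with the carrier still at the loading station, every cassette is snapped fully home in a nest (value of joint carrier between 0.368 and 0.392 m and ((horizontal distance between cassette_a_neck and nest_1 below 0.004 m and z of cassette_a_neck in the frame of nest_1 between 0.037 and 0.0425 m) or (horizontal distance between cassette_a_neck and nest_2 below 0.004 m and z of cassette_a_neck in the frame of nest_2 between 0.037 and 0.0425 m) or (horizontal distance between cassette_a_neck and nest_3 below 0.004 m and z of cassette_a_neck in the frame of nest_3 between 0.037 and 0.0425 m) or (horizontal distance between cassette_a_neck and nest_4 below 0.004 m and z of cassette_a_neck in the frame of nest_4 between 0.037 and 0.0425 m)) and angle between each of cassette_a_neck, cassette_b_neck, cassette_c_neck, cassette_d_neck's own z axis and vertical below 0.06 rad and ((horizontal distance between cassette_b_neck and nest_1 below 0.004 m and z of cassette_b_neck in the frame of nest_1 between 0.037 and 0.0425 m) or (horizontal distance between cassette_b_neck and nest_2 below 0.004 m and z of cassette_b_neck in the frame of nest_2 between 0.037 and 0.0425 m) or (horizontal distance between cassette_b_neck and nest_3 below 0.004 m and z of cassette_b_neck in the frame of nest_3 between 0.037 and 0.0425 m) or (horizontal distance between cassette_b_neck and nest_4 below 0.004 m and z of cassette_b_neck in the frame of nest_4 between 0.037 and 0.0425 m)) and ((horizontal distance between cassette_c_neck and nest_1 below 0.004 m and z of cassette_c_neck in the frame of nest_1 between 0.037 and 0.0425 m) or (horizontal distance between cassette_c_neck and nest_2 below 0.004 m and z of cassette_c_neck in the frame of nest_2 between 0.037 and 0.0425 m) or (horizontal distance between cassette_c_neck and nest_3 below 0.004 m and z of cassette_c_neck in the frame of nest_3 between 0.037 and 0.0425 m) or (horizontal distance between cassette_c_neck and nest_4 below 0.004 m and z of cassette_c_neck in the frame of nest_4 between 0.037 and 0.0425 m)) and ((horizontal distance between cassette_d_neck and nest_1 below 0.004 m and z of cassette_d_neck in the frame of nest_1 between 0.037 and 0.0425 m) or (horizontal distance between cassette_d_neck and nest_2 below 0.004 m and z of cassette_d_neck in the frame of nest_2 between 0.037 and 0.0425 m) or (horizontal distance between cassette_d_neck and nest_3 below 0.004 m and z of cassette_d_neck in the frame of nest_3 between 0.037 and 0.0425 m) or (horizontal distance between cassette_d_neck and nest_4 below 0.004 m and z of cassette_d_neck in the frame of nest_4 between 0.037 and 0.0425 m))), for 0.2 s.
At the end, for the whole second after the job is handed in: Carrier still, within 6 mm of the counting detent; every cassette present home in a nest (within 4 mm of its centre, upright, at most 2.5 mm above fully home); pusher upright on the cork pad, its axis within 22 mm of the pad centre (value of joint carrier between -0.006 and 0.006 m and velocity of joint carrier below 0.01 m/s and ((horizontal distance between cassette_a_neck and nest_1 below 0.004 m and z of cassette_a_neck in the frame of nest_1 between 0.037 and 0.0425 m) or (horizontal distance between cassette_a_neck and nest_2 below 0.004 m and z of cassette_a_neck in the frame of nest_2 between 0.037 and 0.0425 m) or (horizontal distance between cassette_a_neck and nest_3 below 0.004 m and z of cassette_a_neck in the frame of nest_3 between 0.037 and 0.0425 m) or (horizontal distance between cassette_a_neck and nest_4 below 0.004 m and z of cassette_a_neck in the frame of nest_4 between 0.037 and 0.0425 m)) and angle between each of cassette_a_neck, cassette_b_neck, cassette_c_neck, cassette_d_neck's own z axis and vertical below 0.06 rad and ((horizontal distance between cassette_b_neck and nest_1 below 0.004 m and z of cassette_b_neck in the frame of nest_1 between 0.037 and 0.0425 m) or (horizontal distance between cassette_b_neck and nest_2 below 0.004 m and z of cassette_b_neck in the frame of nest_2 between 0.037 and 0.0425 m) or (horizontal distance between cassette_b_neck and nest_3 below 0.004 m and z of cassette_b_neck in the frame of nest_3 between 0.037 and 0.0425 m) or (horizontal distance between cassette_b_neck and nest_4 below 0.004 m and z of cassette_b_neck in the frame of nest_4 between 0.037 and 0.0425 m)) and ((horizontal distance between cassette_c_neck and nest_1 below 0.004 m and z of cassette_c_neck in the frame of nest_1 between 0.037 and 0.0425 m) or (horizontal distance between cassette_c_neck and nest_2 below 0.004 m and z of cassette_c_neck in the frame of nest_2 between 0.037 and 0.0425 m) or (horizontal distance between cassette_c_neck and nest_3 below 0.004 m and z of cassette_c_neck in the frame of nest_3 between 0.037 and 0.0425 m) or (horizontal distance between cassette_c_neck and nest_4 below 0.004 m and z of cassette_c_neck in the frame of nest_4 between 0.037 and 0.0425 m)) and ((horizontal distance between cassette_d_neck and nest_1 below 0.004 m and z of cassette_d_neck in the frame of nest_1 between 0.037 and 0.0425 m) or (horizontal distance between cassette_d_neck and nest_2 below 0.004 m and z of cassette_d_neck in the frame of nest_2 between 0.037 and 0.0425 m) or (horizontal distance between cassette_d_neck and nest_3 below 0.004 m and z of cassette_d_neck in the frame of nest_3 between 0.037 and 0.0425 m) or (horizontal distance between cassette_d_neck and nest_4 below 0.004 m and z of cassette_d_neck in the frame of nest_4 between 0.037 and 0.0425 m)) and horizontal distance between pusher_foot and rest_top below 0.022 m and z of pusher_foot in the frame of rest_top below 0.004 m and angle between pusher_foot's own z axis and vertical below 0.08 rad); the robot touches nothing.
It fails at once if a cassette is pushed home, or handled once home, with the gripper's fingers instead of the pusher ((contact force between the fingers and cassette_a above 3 N and ((horizontal distance between cassette_a_neck and nest_1 below 0.008 m and z of cassette_a_neck in the frame of nest_1 below 0.0435 m) or (horizontal distance between cassette_a_neck and nest_2 below 0.008 m and z of cassette_a_neck in the frame of nest_2 below 0.0435 m) or (horizontal distance between cassette_a_neck and nest_3 below 0.008 m and z of cassette_a_neck in the frame of nest_3 below 0.0435 m) or (horizontal distance between cassette_a_neck and nest_4 below 0.008 m and z of cassette_a_neck in the frame of nest_4 below 0.0435 m))) or (contact force between the fingers and cassette_b above 3 N and ((horizontal distance between cassette_b_neck and nest_1 below 0.008 m and z of cassette_b_neck in the frame of nest_1 below 0.0435 m) or (horizontal distance between cassette_b_neck and nest_2 below 0.008 m and z of cassette_b_neck in the frame of nest_2 below 0.0435 m) or (horizontal distance between cassette_b_neck and nest_3 below 0.008 m and z of cassette_b_neck in the frame of nest_3 below 0.0435 m) or (horizontal distance between cassette_b_neck and nest_4 below 0.008 m and z of cassette_b_neck in the frame of nest_4 below 0.0435 m))) or (contact force between the fingers and cassette_c above 3 N and ((horizontal distance between cassette_c_neck and nest_1 below 0.008 m and z of cassette_c_neck in the frame of nest_1 below 0.0435 m) or (horizontal distance between cassette_c_neck and nest_2 below 0.008 m and z of cassette_c_neck in the frame of nest_2 below 0.0435 m) or (horizontal distance between cassette_c_neck and nest_3 below 0.008 m and z of cassette_c_neck in the frame of nest_3 below 0.0435 m) or (horizontal distance between cassette_c_neck and nest_4 below 0.008 m and z of cassette_c_neck in the frame of nest_4 below 0.0435 m))) or (contact force between the fingers and cassette_d above 3 N and ((horizontal distance between cassette_d_neck and nest_1 below 0.008 m and z of cassette_d_neck in the frame of nest_1 below 0.0435 m) or (horizontal distance between cassette_d_neck and nest_2 below 0.008 m and z of cassette_d_neck in the frame of nest_2 below 0.0435 m) or (horizontal distance between cassette_d_neck and nest_3 below 0.008 m and z of cassette_d_neck in the frame of nest_3 below 0.0435 m) or (horizontal distance between cassette_d_neck and nest_4 below 0.008 m and z of cassette_d_neck in the frame of nest_4 below 0.0435 m)))).
It fails at once if a bystander is moved more than 40 mm (distance of any of white_bottle_mid, amber_bottle_mid, beaker_mid, dish_mid, spool_mid from where it was at the start of the episode above 0.04 m).
Of cassette_a, cassette_b, cassette_c, cassette_d only 3 to 4 are there at a start; the rules pass over those that are not, and their reading is None.
At some moment in a run one of cassette_a, cassette_b, cassette_c, cassette_d may be knocked a few centimetres aside while the robot is not near it.
It also fails if it takes over 208 s, if anything falls off the work surface, if the arm or the gripper's body presses on something with over 40 N, if the wrist force passes 120 N, or if a joint passes its speed limit or range.

ROBOT

A 6-joint arm with a two-finger parallel gripper is mounted at the origin on the work surface. World frame = base frame: x ahead of the robot, y to its left, z up, the work surface at z = 0. Lengths are in m, angles in rad, forces in N, time in s.
With the tool pointing down it reaches from about 0.35 to 0.975 m from the base axis. Payload 4.9 kg.
Tool frame: the origin (TCP) lies on the centre line of the jaws, within the pads' length; the fingertips stand 14 mm ahead of it and the grasp point (between the pads) lies 5 mm behind it; y points along the fingers, z is the direction in which the jaws open and shut, and the axes are right-handed (so a half turn about y gives the same grasp; the last joint's range is limited). The gripper opens to 85 mm and grips with 20 to 120 N. Pads are 22 mm wide; open, the fingers measure 114 mm over their backs; the gripper's body (76 mm by 85 mm) begins 54 mm behind the grasp point. The pads swing forward as they close: fully open they stand 13 mm farther back than shut.
Start: joints at [1.194, 0.053, 1.613, -0, 1.476, -0.119], TCP at [0.159, 0.604, 0.21] pointing down, gripper open.
Joint ranges: [-3.01, 3.01], [-1.01, 2.22], [0.06, 2.58], [-1.02, 4.17], [0.09, 2.62], [-3.14, 3.14]. Speed limits (rad/s): [2.57, 2.57, 3.14, 3.14, 3.14, 3.14].

INTERFACE

Orientations are given as a rotation vector (axis times angle).
In Python, from station import ctrl gives the robot as it stands.
- The arm moves only by the tool servo_tool, never from a script. Its arguments are lists of equal length, an entry for each row: "delta_pos": the shift along the tool's x, y, z in m, a list of three; "dr": the turn, a rotation vector about the tool's x, y, z in degrees, a list of three; "grip": the opening, from 0 (shut) to 1 (fully open). In form: {"delta_pos": [[x, y, z], ...], "dr": [[rx, ry, rz], ...], "grip": [grip, ...]}. A call has 1 to 5 rows; each row shifts and turns the pose as measured when the row begins, along the tool's axes as they then stand; what a row does not reach is not made up. A row lasts 1/8 s, in which the tool goes at most 62.5 mm and 10.7 degrees, less where a joint would pass 70% of its speed; a pose out of reach is approached as far as the arm can. A call is refused whole if a number of a shift passes 0.0625 or a number of a turn 10.7, either way. A call with a gripper value outside its range is refused whole. The fingers move at their own pace and stop on an object; "grip_force" is the grip in N (left out, the last holds). Time passes only in rows, so rows that do not move let the fingers close. It gives the time, the measured TCP pose, the force and the opening at its end, in the units of the state.
- ctrl.get_obs(): the state, without advancing time (a new reading comes with each control period).
- ctrl.get_image(name): name is "scene" or "side" or "wrist"; returns the picture (420x560x3 uint8, red, green, blue); there is no depth.
- ctrl.camera_params(name): a dict with "fovy" (degrees; the focal length in pixels is half the picture's height over the tangent of half this angle, whatever the lens; pixels are square), "cx", "cy" (the principal point, pixels), "eye" and "rotation" of the camera in the world. Camera axes: x right, y down, z forward; pixel columns grow to the right and rows downward; lengths in m; the calibration is good to about 2 mm. A picture is of the moment at which its call begins: read the wrist's pose just before it. camera_params takes no time and is no camera call; for the wrist camera it gives the pose at the moment of the call.
- ctrl.finish_job(): hands the job in, once; it reports no verdict.
Trained networks look in the newest picture that a camera, given by its name, has taken for a name from the list of things; names that differ only in an ending like _2 or _b are one class to them, and where a whole thing is asked for, a point or a joint stands for the part that bears it (a point fixed in the world has none). Each returns a list of dicts, best first, with "score" (0 to 1); they miss things now and then, are a little off and sometimes report something else, mostly with a low value. They report only what shows in the picture. A call takes as long as a camera call. They do not tell look-alikes from the thing itself.
- ctrl.masks_of(camera, label): "pixels" (420x560 bool, what is visible of it) and "extent" ([left, top, right, bottom] in pixels, round what is visible of it).
The state is a dict: "t": time; "q": joint angles; "dq": joint speeds; "effort": joint torques, N m; "tool_pos": TCP position; "tool_rot": TCP orientation; "contact_force": force on the tool from outside, world axes, zero at the start; "wrist_torque": the same for the moment, N m; "opening": finger opening in m.
Only numpy, scipy, OpenCV 4.12 (cv2) and the standard library are available. Lean on these libraries where they do the work, as an engineer would, in place of code of your own. Each camera call takes 0.05 s, during which the arm holds its last target.

## Working session

There is one attempt and no reset: what is moved stays moved. The work goes in short steps, Python scripts to look and compute and a tool call to move; the robot and the scene stay as the last step left them, time stands still between calls to the robot, and variables do not carry over. Pictures are saved under pics/ and viewed, and the job is handed in when it is done.

Besides the shell and the picture viewer there is one more tool, called after ">>>" as name(argument=value, ...) on one line, values as JSON. servo_tool: Moves the arm, as the interface text tells. Its arguments: {"type":"object","properties":{"delta_pos":{"type":"array","items":{"type":"array","items":{"type":"number"}}},"dr":{"type":"array","items":{"type":"array","items":{"type":"number"}}},"grip":{"type":"array","items":{"type":"number"}},"grip_force":{"type":"number"}},"required":["delta_pos","dr","grip"]}

```bash
ls -la; mkdir -p pics; cat > h.py <<'E'
import numpy as np, cv2, json
from station import ctrl
from scipy.spatial.transform import Rotation as R
def save(name, fn):
    im=ctrl.get_image(name); cv2.imwrite('pics/'+fn, im[:,:,::-1]); return im
def K(p,h=420):
    return (h/2)/np.tan(np.radians(p['fovy'])/2)
def rot(p):
    r=np.array(p['rotation'],float)
    return r if r.shape==(3,3) else R.from_rotvec(r).as_matrix()
def proj(p,X):
    c=rot(p).T@(np.array(X,float)-np.array(p['eye'])); f=K(p)
    return np.array([p['cx']+f*c[0]/c[2], p['cy']+f*c[1]/c[2]])
def ray(p,u,v,z):
    f=K(p); d=rot(p)@np.array([(u-p['cx'])/f,(v-p['cy'])/f,1.0]); e=np.array(p['eye'])
    return e+d*(z-e[2])/d[2]
E
python3 - <<'E'
from h import *
o=ctrl.get_obs(); print({k:np.round(v,4).tolist() if not isinstance(v,float) else v for k,v in o.items()})
for n in ('scene','side','wrist'):
    save(n,n+'0.png'); p=ctrl.camera_params(n); print(n,{k:np.round(v,4).tolist() if not isinstance(v,str) else v for k,v in p.items()})
E
```

```text
total 12
drwxr-xr-x  3 agent agent 4096 Dec  7 05:56 .
drwxr-xr-x 23 root  root  4096 Dec  7 05:56 ..
drwxr-xr-x  2 agent agent 4096 Dec  7 05:56 pics
{'t': 0.0, 'q': [1.194, 0.0534, 1.6143, 0.0, 1.476, -0.119], 'dq': [0.0013, 0.0012, 0.001, -0.0009, 0.0003, -0.0004], 'effort': [0.0001, -39.3669, -37.0181, -0.0001, 0.0067, 0.0], 'tool_pos': [0.1591, 0.6037, 0.2085], 'tool_rot': [-1.5634, 0.2029, -0.202], 'contact_force': [-0.6622, -0.9335, 0.3307], 'wrist_torque': [0.021, -0.0286, -0.0269], 'opening': 0.08520377404667505}
scene {'fovy': 55.9809, 'cx': 282.9392, 'cy': 207.5837, 'eye': [1.083, 0.6888, 0.8118], 'rotation': [-0.9098, -2.4521, 1.1587]}
side {'fovy': 43.9039, 'cx': 273.9602, 'cy': 209.8749, 'eye': [0.0025, -0.7183, 1.2121], 'rotation': [-2.3656, 0.735, -0.272]}
wrist {'fovy': 62.1219, 'cx': 287.0355, 'cy': 209.3288, 'eye': [0.0836, 0.6238, 0.3737], 'rotation': [2.2861, 1.7608, 0.2711]}
```

View pics/scene0.png

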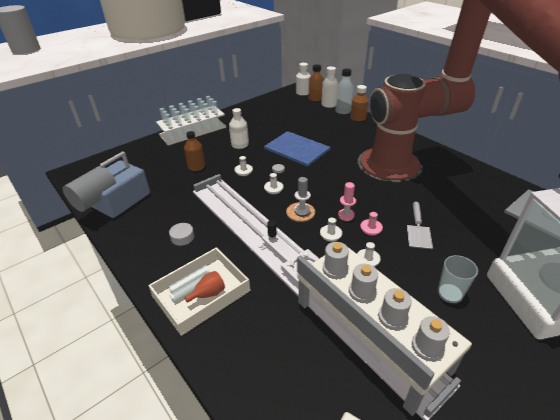

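View pics/side0.png

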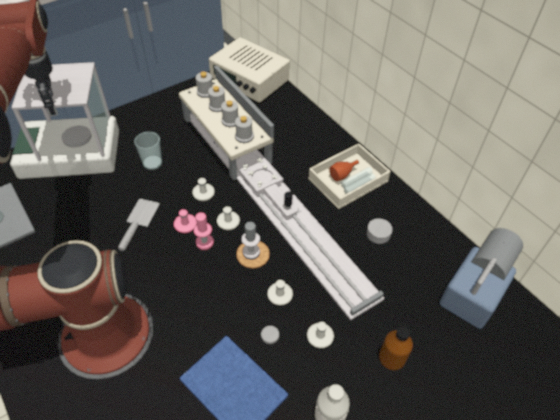

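View pics/wrist0.png

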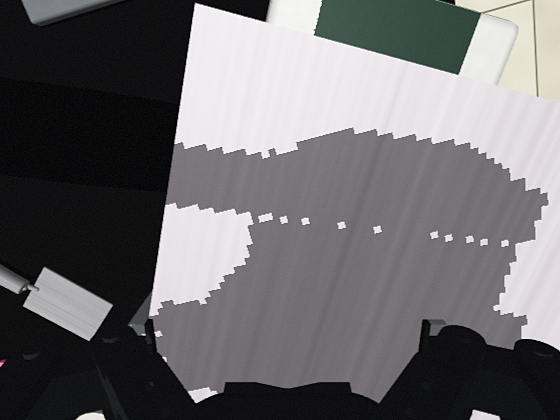

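```bash
python3 - <<'E'
import cv2
a=cv2.imread('pics/scene0.png')[140:290,180:420]; cv2.imwrite('pics/sc_crop.png',cv2.resize(a,None,fx=3.3,fy=3.3,interpolation=cv2.INTER_CUBIC))
a=cv2.imread('pics/side0.png')[160:360,170:390]; cv2.imwrite('pics/si_crop.png',cv2.resize(a,None,fx=3,fy=3,interpolation=cv2.INTER_CUBIC))
E
```

```text
(no output)
```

View pics/sc_crop.png

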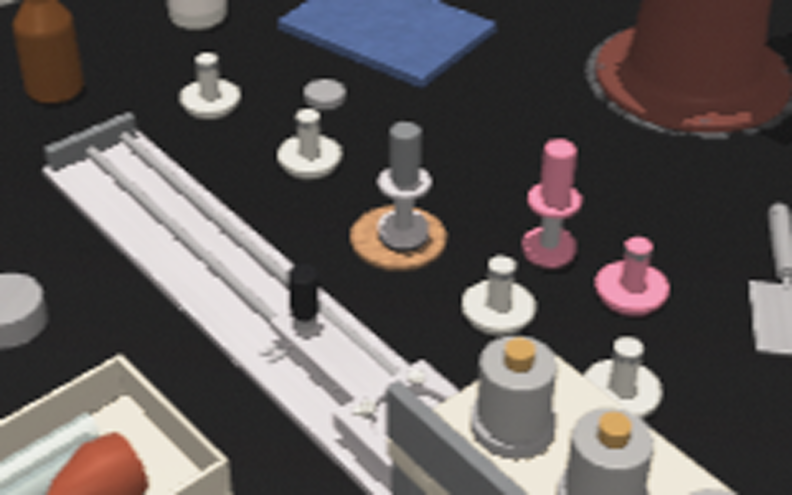

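View pics/si_crop.png

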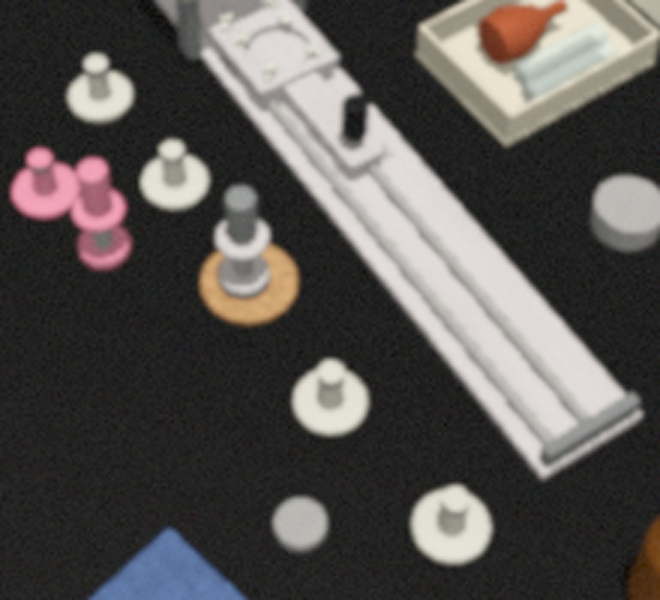

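```bash
python3 - <<'E'
from h import *
ps=ctrl.camera_params('scene'); pd=ctrl.camera_params('side')
S={'A':(207,60,.06),'B':(308,117,.06),'C':(502,265,.06),'D':(628,347,.06),'knob':(305,270,.094),'push':(405,130,.131),'pinkp':(559,149,.125),'pinkc':(637,245,.06),'dish':(325,92,.012),
'railend1':(45,172,0.0),'cork':(398,238,.006)}
D={'A':(456,494),'B':(331,371),'C':(172,148),'D':(96,62),'knob':(356,102),'push':(241,194),'pinkp':(94,166),'pinkc':(40,157),'dish':(300,521),'railend1':(641,412),'cork':(249,282)}
for k,(u,v,z) in S.items():
    a=ray(ps,180+u/3.3,140+v/3.3,z); u2,v2=D[k]; b=ray(pd,170+u2/3,160+v2/3,z)
    print(k,a[:2].round(4),b[:2].round(4),'m',((a+b)/2)[:2].round(4), 'r',np.hypot(*((a+b)/2)[:2]).round(3))
E
```

```text
A [ 0.4366 -0.3087] [ 0.4365 -0.3111] m [ 0.4366 -0.3099] r 0.535
B [ 0.4227 -0.1558] [ 0.4193 -0.1602] m [ 0.421 -0.158] r 0.45
C [0.4374 0.128 ] [0.4357 0.126 ] m [0.4366 0.127 ] r 0.455
D [0.4329 0.2644] [0.431 0.263] m [0.432  0.2637] r 0.506
knob [0.5931 0.0506] [0.5961 0.051 ] m [0.5946 0.0508] r 0.597
push [ 0.4329 -0.003 ] [ 0.4316 -0.0042] m [ 0.4322 -0.0036] r 0.432
pinkp [0.345  0.1019] [0.3433 0.0998] m [0.3441 0.1008] r 0.359
pinkc [0.3294 0.1876] [0.327  0.1869] m [0.3282 0.1873] r 0.378
dish [ 0.3366 -0.2341] [ 0.3326 -0.2402] m [ 0.3346 -0.2371] r 0.41
railend1 [ 0.6346 -0.3266] [ 0.6425 -0.3198] m [ 0.6386 -0.3232] r 0.716
cork [ 0.4375 -0.0046] [ 0.431  -0.0124] m [ 0.4343 -0.0085] r 0.434
```

```bash
cat >> h.py <<'E'
def st():
    o=ctrl.get_obs(); return np.array(o['tool_pos']), R.from_rotvec(o['tool_rot']), o
def down(yaw):
    # tool y = -Z world, tool z (jaw) horizontal at angle yaw (deg) in xy
    a=np.radians(yaw); z=np.array([np.cos(a),np.sin(a),0]); y=np.array([0,0,-1.]); x=np.cross(y,z)
    return R.from_matrix(np.stack([x,y,z],1))
def show():
    p,r,o=st(); m=r.as_matrix()
    print('t',round(o['t'],2),'p',p.round(4),'jaw',m[:,2].round(3),'y',m[:,1].round(3),'F',np.round(o['contact_force'],1),'op',round(o['opening'],4),'q',np.round(o['q'],2))
def plan(waypts,yaw=None,maxstep=0.055,maxrot=9.0,grip=1.0,settle=True):
    """waypts list of xyz; final yaw; prints rows"""
    p,r,o=st(); rows=[];pts=[p]+[np.array(w,float) for w in waypts]
    if yaw is not None:
        t=down(yaw); t2=t*R.from_euler('y',180,degrees=True)
    else: t=r
    L=[np.linalg.norm(pts[i+1]-pts[i]) for i in range(len(pts)-1)]
    n=[max(1,int(np.ceil(l/maxstep))) for l in L]
    ang=np.degrees((r.inv()*t).magnitude()); N=sum(n); nr=max(N,int(np.ceil(ang/maxrot)))
    seq=[]
    for i in range(len(L)):
        for k in range(n[i]): seq.append(pts[i]+(pts[i+1]-pts[i])*(k+1)/n[i])
    while len(seq)<nr: seq.append(pts[-1])
    cur=r; cp=p; rv=(r.inv()*t).as_rotvec()
    for k,s in enumerate(seq):
        d=cur.inv().apply(s-cp); nx=r*R.from_rotvec(rv*min(1,(k+1)/nr)); dr=np.degrees((cur.inv()*nx).as_rotvec())
        rows.append((d.round(4).tolist(),dr.round(1).tolist())); cur=nx; cp=s
    for i in range(0,len(rows),5):
        c=rows[i:i+5]; print('pos',json.dumps([a for a,b in c])); print(' dr',json.dumps([b for a,b in c]))
E
python3 - <<'E'
from h import *
show()
ps=ctrl.camera_params('scene'); pd=ctrl.camera_params('side')
# rail direction & head legs
for k,(u,v),z in [('sideEdgeL1',(545,475),.0),('sideEdgeL2',(215,62),.0),('barL',(550,450),.015),('barR',(636,400),.015)]:
    print(k, ray(pd,170+u/3,160+v/3,z).round(4))
for k,(u,v),z in [('scEdgeN1',(47,172),.0),('scEdgeN2',(380,490),.0),('far1',(135,130),0.0),('far2',(450,380),0)]:
    print(k, ray(ps,180+u/3.3,140+v/3.3,z).round(4))
for k,u,v in [('leg',303,305),('leg far',0,0)]:
    print(k,ray(ps,u,v,0).round(3))
print('headtop corners scene z .1', ray(ps,299,255,.12).round(3), ray(ps,462,343,.1).round(3))
c=ctrl.camera_params('wrist'); p,r,o=st(); print('cam in tool', r.inv().apply(np.array(c['eye'])-p).round(4), (r.inv()*R.from_matrix(rot(c))).as_rotvec().round(4), (r.inv()*R.from_matrix(rot(c))).as_matrix().round(3))
E
```

```text
t 0.15 p [0.1592 0.6039 0.2088] jaw [ 0.255  0.967 -0.002] y [-0.001 -0.002 -1.   ] F [-1.   0.4  0.3] op 0.0851 q [ 1.19  0.05  1.61 -0.    1.48 -0.12]
sideEdgeL1 [ 0.533 -0.319  0.   ]
sideEdgeL2 [0.5563 0.244  0.    ]
barL [ 0.5452 -0.3082  0.015 ]
barR [ 0.6391 -0.3134  0.015 ]
scEdgeN1 [ 0.6331 -0.3252  0.    ]
scEdgeN2 [0.6476 0.2057 0.    ]
far1 [ 0.5239 -0.3273  0.    ]
far2 [0.5248 0.1571 0.    ]
leg [0.667 0.257 0.   ]
leg far [ 0.482 -4.043  0.   ]
headtop corners scene z .1 [0.638 0.208 0.12 ] [0.542 0.583 0.1  ]
cam in tool [-0.0782 -0.1648 -0.0002] [-1.4315 -1.0471 -1.4315] [[ 0.     0.953  0.302]
 [-0.001 -0.302  0.953]
 [ 1.    -0.001  0.   ]]
```

```bash
python3 - <<'E'
from h import *
plan([[.2,.55,.28],[.5,.2,.29],[.594,.051,.2]],yaw=88)
E
```

```text
pos [[0.0266, -0.0356, -0.0209], [0.0263, -0.0356, -0.0213], [0.0413, -0.0011, -0.0303], [0.0408, -0.0011, -0.031], [0.0403, -0.0011, -0.0316]]
 dr [[0.0, -0.9, -0.0], [0.0, -0.9, -0.0], [0.0, -0.9, -0.0], [0.0, -0.9, -0.0], [0.0, -0.9, -0.0]]
pos [[0.0399, -0.0011, -0.0322], [0.0394, -0.0011, -0.0327], [0.0389, -0.0011, -0.0333], [0.0384, -0.0011, -0.0339], [0.0379, -0.0011, -0.0345]]
 dr [[0.0, -0.9, -0.0], [0.0, -0.9, -0.0], [0.0, -0.9, -0.0], [0.0, -0.9, -0.0], [0.0, -0.9, -0.0]]
pos [[0.0374, -0.0011, -0.035], [0.0269, 0.0225, -0.0349], [0.0264, 0.0225, -0.0353], [0.0259, 0.0225, -0.0356], [0.0253, 0.0225, -0.036]]
 dr [[0.0, -0.9, -0.0], [0.0, -0.9, -0.0], [0.0, -0.9, -0.0], [0.0, -0.9, -0.0], [0.0, -0.9, -0.0]]
```

>>> servo_tool(delta_pos=[[0.027,-0.036,-0.021],[0.026,-0.036,-0.021],[0.041,-0.001,-0.03],[0.041,-0.001,-0.031],[0.04,-0.001,-0.032]], dr=[[0,-0.9,0],[0,-0.9,0],[0,-0.9,0],[0,-0.9,0],[0,-0.9,0]], grip=[1,1,1,1,1], grip_force=60)

```text
t: 0.78
tool_pos: [0.3017, 0.4304, 0.2839]
tool_rot: [-1.573, 0.134, -0.133]
contact_force: [0.2, 0.2, 0.4]
opening: 0.0855
```

>>> servo_tool(delta_pos=[[0.04,-0.001,-0.032],[0.039,-0.001,-0.033],[0.039,-0.001,-0.033],[0.038,-0.001,-0.034],[0.038,-0.001,-0.034]], dr=[[0,-0.9,0],[0,-0.9,0],[0,-0.9,0],[0,-0.9,0],[0,-0.9,0]], grip=[1,1,1,1,1])

```text
t: 1.4
tool_pos: [0.4749, 0.232, 0.2887]
tool_rot: [-1.575, 0.07, -0.068]
contact_force: [0.9, 1.0, 1.2]
opening: 0.0854
```

>>> servo_tool(delta_pos=[[0.03,0.02,-0.043],[0.03,0.02,-0.043],[0.028,0.02,-0.045],[0.025,0.02,-0.045],[0.0,0.0,0.0]], dr=[[0,-0.9,0],[0,-0.9,0],[0,-0.9,0],[0,-0.9,0],[0,0,0]], grip=[1,1,1,1,1])

```text
t: 2.02
tool_pos: [0.58, 0.0397, 0.2059]
tool_rot: [-1.575, 0.023, -0.02]
contact_force: [0.0, 0.9, 0.3]
opening: 0.0854
```

```bash
python3 - <<'E'
from h import *
show(); save('wrist','w1.png'); save('side','s1.png')
E
```

```text
t 2.02 p [0.58   0.0397 0.2059] jaw [ 0.028  1.    -0.004] y [-0.002 -0.004 -1.   ] F [0.  0.9 0.3] op 0.0854 q [-0.06 -0.05  1.72 -0.    1.47 -1.6 ]
```

View pics/w1.png

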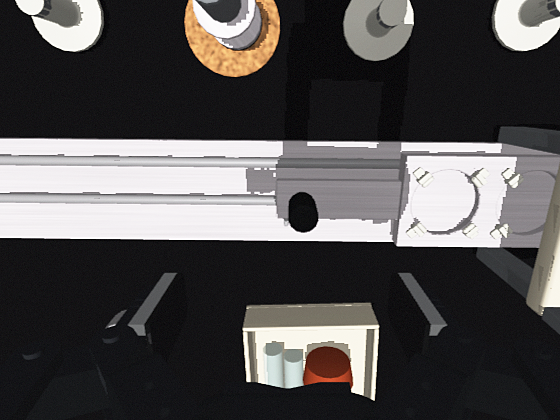

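```bash
python3 - <<'E'
from h import *
p=ctrl.camera_params('wrist')
print(proj(p,[.5946,.0508,.094]),proj(p,[.5946,.0508,.05]))
print('knob',ray(p,303,216,.094))
# carrier edges (z~.042) and nest1
for u,v in [(404,155),(398,245),(522,160),(516,247),(446,202)]: print(u,v,ray(p,u,v,.042).round(4))
# rail edges
for u,v in [(0,139),(500,143),(0,234),(390,242)]: print(u,v,ray(p,u,v,.012).round(4))
a=cv2.imread('pics/w1.png')[130:300,230:470]; cv2.imwrite('pics/w1c.png',cv2.resize(a,None,fx=3.3,fy=3.3,interpolation=cv2.INTER_CUBIC))
E
```

```text
[297.90955105 213.60795671] [296.68560275 199.21431137]
knob [0.5968317  0.05506588 0.094     ]
404 155 [0.5558 0.1534 0.042 ]
398 245 [0.6484 0.1543 0.042 ]
522 160 [0.5633 0.2659 0.042 ]
516 247 [0.6535 0.2758 0.042 ]
446 202 [0.6033 0.1984 0.042 ]
0 139 [ 0.5341 -0.251   0.012 ]
500 143 [0.5507 0.2604 0.012 ]
0 234 [ 0.6379 -0.2797  0.012 ]
390 242 [0.6578 0.1551 0.012 ]
```

View pics/w1c.png

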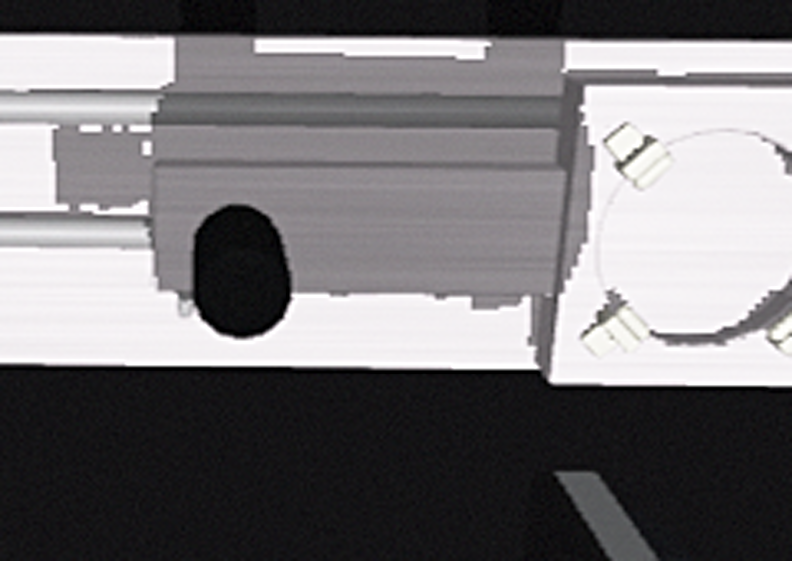

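>>> servo_tool(delta_pos=[[0.006,0.033,0.004],[0.005,0.033,0.004],[0.004,0.033,0.005],[0.001,0.032,0.001],[0,0,0]], dr=[[0,0,0],[0,0,0],[0,0,0],[0,0,0],[0,0,0]], grip=[1,1,1,0.6,0])

```text
t: 2.75
tool_pos: [0.5992, 0.0635, 0.081]
tool_rot: [-1.573, 0.002, -0.021]
contact_force: [-0.3, 0.1, -0.9]
opening: 0.0514
```

>>> servo_tool(delta_pos=[[0,0,0],[0,0,0],[0,0,0]], dr=[[0,0,0],[0,0,0],[0,0,0]], grip=[0,0,0])

```text
t: 3.12
tool_pos: [0.6021, 0.065, 0.087]
tool_rot: [-1.572, -0.006, -0.026]
contact_force: [0.8, 0.7, 0.6]
opening: 0.0004
```

```bash
python3 - <<'E'
from h import *
show()
E
```

```text
t 3.12 p [0.6021 0.065  0.087 ] jaw [ 0.013  1.    -0.002] y [ 0.021 -0.002 -1.   ] F [0.8 0.7 0.6] op 0.0004 q [-0.01  0.1   1.78 -0.    1.25 -1.57]
```

```bash
python3 - <<'E'
from h import *
save('wrist','w2.png'); save('side','s2.png')
a=cv2.imread('pics/s2.png')[100:300,190:390]; cv2.imwrite('pics/s2c.png',cv2.resize(a,None,fx=3,fy=3,interpolation=cv2.INTER_CUBIC)); show()
E
```

```text
t 3.23 p [0.602  0.0648 0.0867] jaw [ 0.013  1.    -0.002] y [ 0.02  -0.002 -1.   ] F [-0.1  0.  -0.3] op 0.0004 q [-0.01  0.1   1.78 -0.    1.25 -1.57]
```

View pics/w2.png

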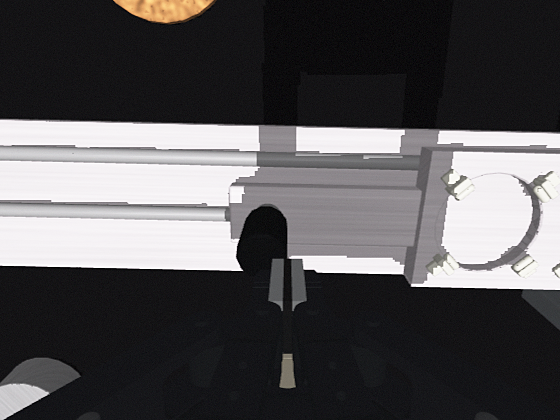

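View pics/s2c.png

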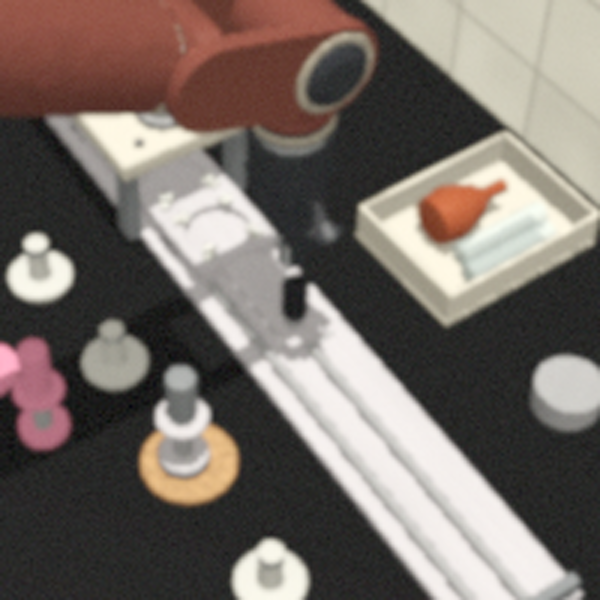

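```bash
python3 - <<'E'
from h import *
w=ctrl.camera_params('wrist'); p,r,o=st()
print('tip proj',proj(w,p+r.apply([0,.014,0])),'tcp',proj(w,p), 'pads back',proj(w,p+r.apply([-.011,.014,0])))
print('eye-tool',r.inv().apply(np.array(w['eye'])-p))
print('knob top', ray(w,263,240,.094), ray(w,263,250,.094))
for k in [(.596,.053),(.596,.038),(.600,.045)]: print(k,proj(w,[*k,.094]),proj(w,[*k,.05]))
sd=ctrl.camera_params('side'); print('side knob', ray(sd,190+294/3,100+278/3,.094), ray(sd,190+294/3,100+318/3,.05))
a=cv2.imread('pics/w2.png')[180:330,180:380]; cv2.imwrite('pics/w2c.png',cv2.resize(a,None,fx=3.3,fy=3.3,interpolation=cv2.INTER_CUBIC))
E
```

```text
tip proj [286.90005468 246.12207451] tcp [286.90757172 257.00361234] pads back [286.88735572 227.60134728]
eye-tool [-7.82159148e-02 -1.64823935e-01 -3.70741723e-07]
knob top [0.58903301 0.05339855 0.094     ] [0.59438427 0.05320626 0.094     ]
(0.596, 0.053) [262.69966659 252.98359769] [267.51889229 221.37261185]
(0.596, 0.038) [232.31666168 253.34874506] [243.05703267 221.67853031]
(0.6, 0.045) [246.90342344 260.47210225] [254.75432888 227.60527265]
side knob [0.59746179 0.05614657 0.094     ] [0.59101196 0.04499615 0.05      ]
```

View pics/w2c.png

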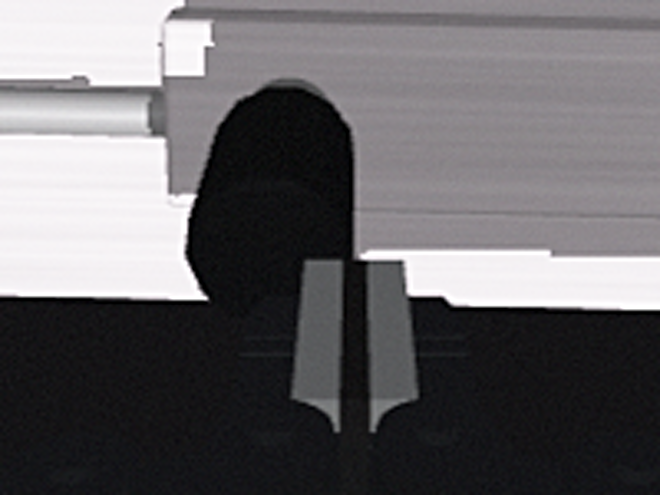

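```bash
python3 - <<'E'
from h import *
save('scene','c2.png')
s=ctrl.camera_params('scene'); p,r,o=st()
a=cv2.imread('pics/c2.png')[130:290,220:400]
for y,c in [(.014,(0,0,255)),(-.03,(0,255,0)),(-.059,(255,0,0))]:
    u,v=proj(s,p+r.apply([0,y,0])); print(y,u,v)
a=cv2.resize(a,None,fx=3.5,fy=3.5,interpolation=cv2.INTER_CUBIC)
for y,c in [(.014,(0,0,255)),(-.03,(0,255,0)),(-.059,(255,0,0))]:
    u,v=proj(s,p+r.apply([0,y,0])); cv2.circle(a,(int((u-220)*3.5),int((v-130)*3.5)),3,c,-1)
cv2.imwrite('pics/c2c.png',a)
E
```

```text
0.014 273.4288183583271 231.8006041746046
-0.03 273.1969744087832 219.59606557918883
-0.059 273.0373540265748 211.1934606412117
```

View pics/c2c.png

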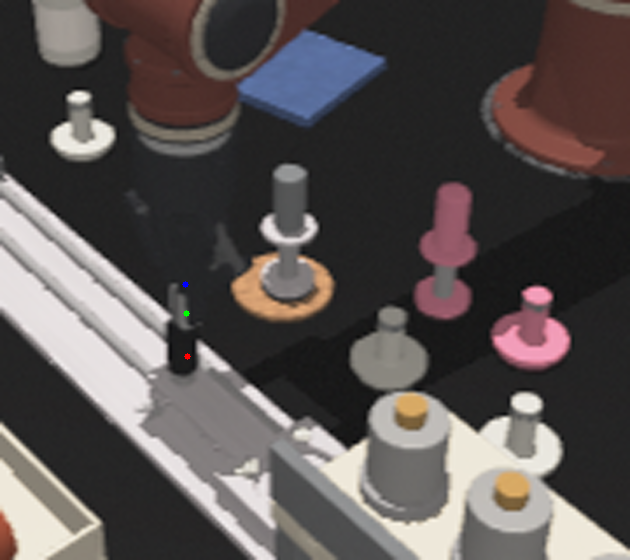

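```bash
python3 - <<'E'
from h import *
plan([[.596,.052,.115]],yaw=88,maxstep=.02)
E
```

```text
pos [[-0.0025, -0.0144, -0.0065], [-0.0026, -0.0144, -0.0065]]
 dr [[0.0, 0.6, 0.6], [0.0, 0.6, 0.6]]
```

>>> servo_tool(delta_pos=[[-0.0025,-0.0145,-0.0065],[-0.0025,-0.0145,-0.0065],[0,0,0],[0,0,0]], dr=[[0,0.6,0.6],[0,0.6,0.6],[0,0,0],[0,0,0]], grip=[1,1,1,1])

```text
t: 3.78
tool_pos: [0.5963, 0.0504, 0.1185]
tool_rot: [-1.572, 0.03, -0.028]
contact_force: [-0.4, 0.1, -0.1]
opening: 0.0719
```

```bash
python3 - <<'E'
from h import *
show(); save('wrist','w3.png'); show()
E
```

```text
t 3.77 p [0.5963 0.0504 0.1185] jaw [ 0.037  0.999 -0.002] y [-0.001 -0.002 -1.   ] F [-0.4  0.1 -0.1] op 0.0719 q [-0.04  0.06  1.76 -0.    1.32 -1.57]
t 3.83 p [0.5965 0.0503 0.1186] jaw [ 0.037  0.999 -0.002] y [-0.001 -0.002 -1.   ] F [ 1.   0.3 -0.2] op 0.0786 q [-0.04  0.06  1.76 -0.    1.32 -1.57]
```

View pics/w3.png

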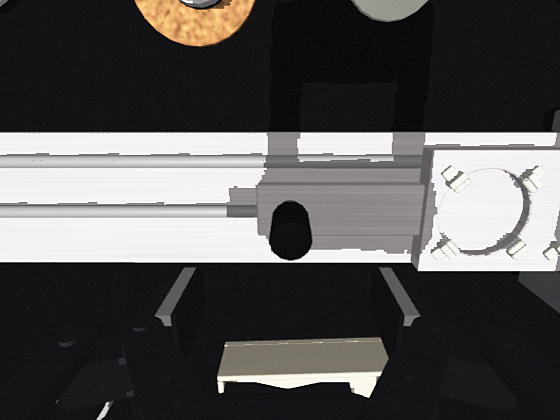

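>>> servo_tool(delta_pos=[[0,0.03,0.002],[0,0.02,0],[0,0,0]], dr=[[0,0.2,0],[0,0.2,0],[0,0,0]], grip=[1,1,1])

```text
t: 4.2
tool_pos: [0.5963, 0.0525, 0.0667]
tool_rot: [-1.572, 0.035, -0.033]
contact_force: [-0.4, 0.3, -0.4]
opening: 0.0854
```

```bash
python3 - <<'E'
from h import *
show(); save('wrist','w4.png'); save('scene','c4.png')
a=cv2.imread('pics/c4.png')[130:290,220:400]; a=cv2.resize(a,None,fx=3,fy=3,interpolation=cv2.INTER_CUBIC)
b=cv2.imread('pics/w4.png')[150:400,100:480]; cv2.imwrite('pics/j4.png',np.vstack([cv2.resize(b,(540,355)),a])[:600] if 0 else a); cv2.imwrite('pics/w4c.png',cv2.resize(b,None,fx=2,fy=2))
E
```

```text
t 4.2 p [0.5963 0.0525 0.0667] jaw [ 0.044  0.999 -0.002] y [-0.001 -0.002 -1.   ] F [-0.4  0.3 -0.4] op 0.0854 q [-0.04  0.12  1.79 -0.    1.23 -1.56]
```

View pics/w4c.png

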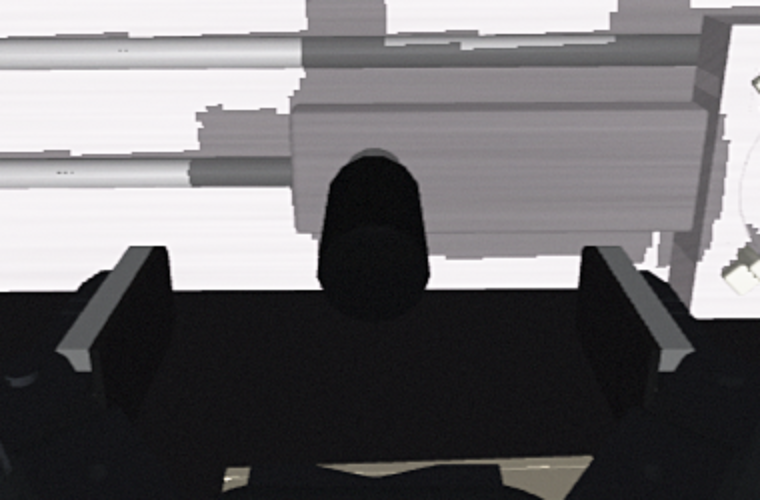

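View pics/j4.png

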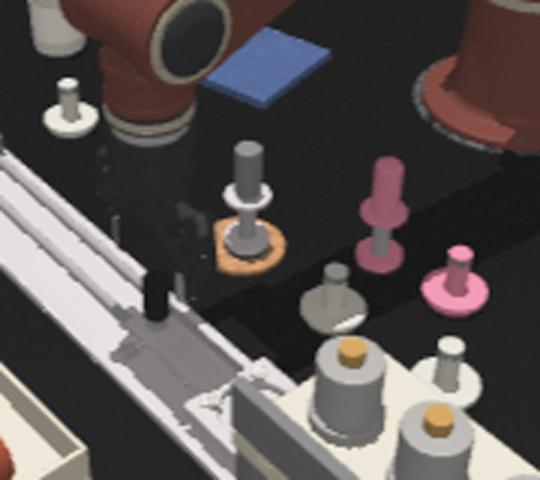

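```bash
python3 - <<'E'
from h import *
s=ctrl.camera_params('scene')
for z in (.05,.068,.08,.1,.11,.12): print(z, proj(s,[.596,.097,z]).round(1), proj(s,[.596,.008,z]).round(1))
a=cv2.imread('pics/c4.png')[185:250,235:300]; cv2.imwrite('pics/j4.png',cv2.resize(a,None,fx=9,fy=9,interpolation=cv2.INTER_CUBIC))
E
```

```text
0.05 [282.9 242.9] [262.7 226.3]
0.068 [282.8 238.1] [262.4 221.6]
0.08 [282.7 234.9] [262.2 218.4]
0.1 [282.6 229.4] [261.9 213. ]
0.11 [282.5 226.6] [261.7 210.2]
0.12 [282.5 223.8] [261.5 207.4]
```

View pics/j4.png

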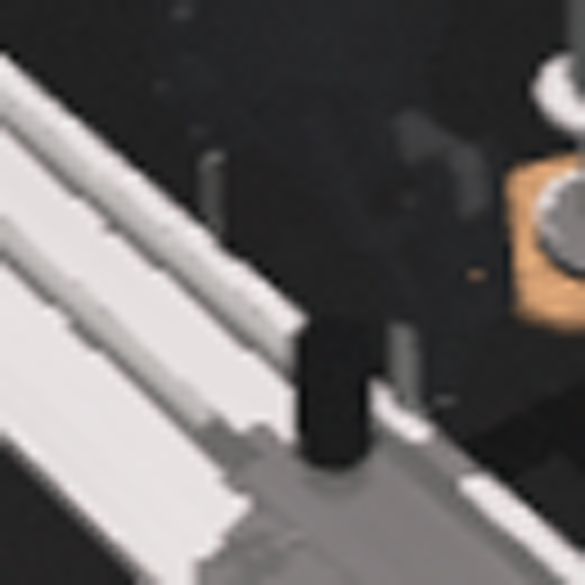

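>>> servo_tool(delta_pos=[[0,0.018,0],[0,0.01,0],[0,0,0],[0,0,0],[0,0,0]], dr=[[0,-0.3,0],[0,-0.2,0],[0,0,0],[0,0,0],[0,0,0]], grip=[1,0.7,0.3,0,0])

```text
t: 4.92
tool_pos: [0.5993, 0.0523, 0.041]
tool_rot: [-1.572, 0.023, -0.031]
contact_force: [-1.0, -0.3, 0.6]
opening: 0.0247
```

```bash
python3 - <<'E'
from h import *
show(); save('wrist','w5.png'); save('scene','c5.png')
a=cv2.imread('pics/c5.png')[185:250,235:300]; cv2.imwrite('pics/j5.png',cv2.resize(a,None,fx=9,fy=9,interpolation=cv2.INTER_CUBIC))
b=cv2.imread('pics/w5.png')[150:400,100:480]; cv2.imwrite('pics/w5c.png',cv2.resize(b,None,fx=2,fy=2))
E
```

```text
t 4.92 p [0.5993 0.0523 0.041 ] jaw [ 0.034  0.999 -0.002] y [ 0.005 -0.002 -1.   ] F [-1.  -0.3  0.6] op 0.0247 q [-0.04  0.16  1.8  -0.    1.18 -1.57]
```

View pics/w5c.png

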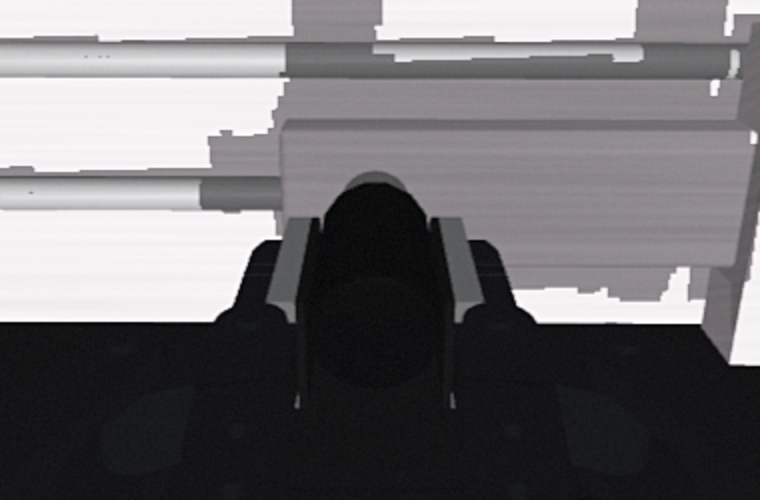

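View pics/j5.png

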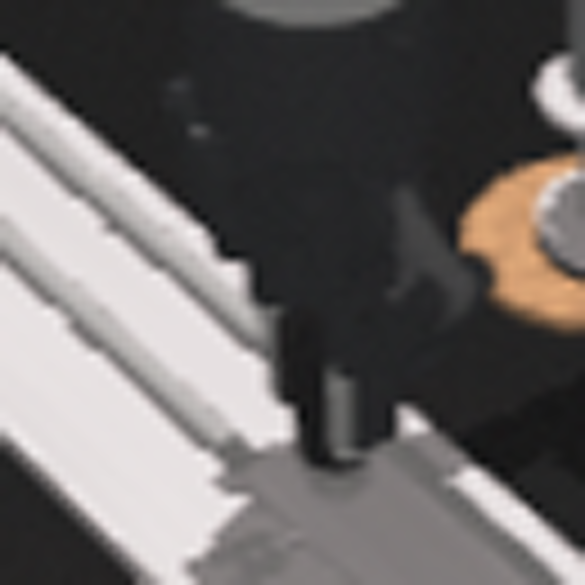

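>>> servo_tool(delta_pos=[[0,0,-0.02],[0,0,-0.04],[0,0,-0.05],[0,0,-0.05],[0,0,-0.05]], dr=[[0,0,0],[0,0,0],[0,0,0],[0,0,0],[0,0,0]], grip=[0,0,0,0,0])

```text
t: 5.65
tool_pos: [0.5915, -0.1577, 0.041]
tool_rot: [-1.566, 0.019, -0.027]
contact_force: [3.2, 4.1, -1.1]
opening: 0.0245
```

>>> servo_tool(delta_pos=[[0,0,-0.03],[0,0,-0.015],[0,0,-0.01],[0,0,0]], dr=[[0,0,0],[0,0,0],[0,0,0],[0,0,0]], grip=[0,0,0,0])

```text
t: 6.15
tool_pos: [0.5895, -0.2156, 0.0411]
tool_rot: [-1.562, 0.021, -0.031]
contact_force: [0.5, -2.3, -0.6]
opening: 0.0247
```

```bash
python3 - <<'E'
from h import *
show(); save('side','s6.png'); save('scene','c6.png')
E
```

```text
t 6.15 p [ 0.5895 -0.2156  0.0411] jaw [0.033 0.999 0.009] y [ 0.007  0.009 -1.   ] F [ 0.5 -2.3 -0.6] op 0.0247 q [-0.47  0.21  1.73  0.01  1.19 -2.02]
```

View pics/c6.png

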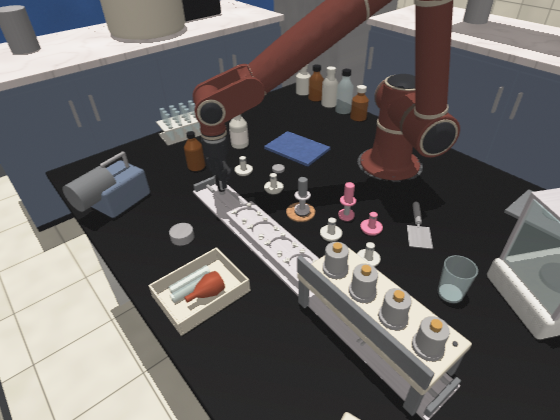

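View pics/s6.png

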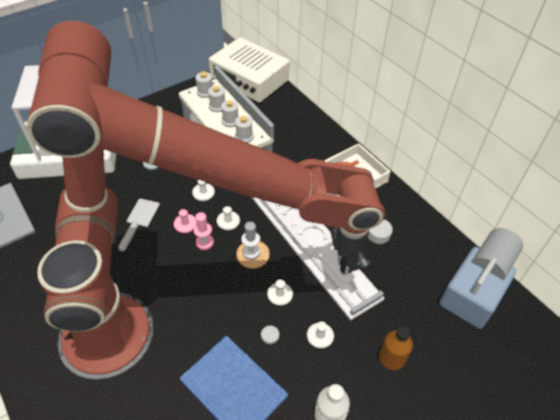

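>>> servo_tool(delta_pos=[[0,0,-0.007],[0,0,-0.007]], dr=[[0,0,0],[0,0,0]], grip=[0,0])

```text
t: 6.5
tool_pos: [0.5891, -0.225, 0.041]
tool_rot: [-1.556, 0.02, -0.028]
contact_force: [-1.0, 11.3, 3.5]
opening: 0.0243
```

>>> servo_tool(delta_pos=[[0,0,-0.007]], dr=[[0,0,0]], grip=[0])

```text
t: 6.62
tool_pos: [0.5889, -0.2276, 0.041]
tool_rot: [-1.548, 0.02, -0.026]
contact_force: [-2.8, 12.2, 4.2]
opening: 0.0243
```

>>> servo_tool(delta_pos=[[0,0,-0.006]], dr=[[0,0,0]], grip=[0])

```text
t: 6.75
tool_pos: [0.5887, -0.2334, 0.0411]
tool_rot: [-1.55, 0.019, -0.024]
contact_force: [-2.5, 1.5, 0.4]
opening: 0.0246
```

>>> servo_tool(delta_pos=[[0,0,-0.005]], dr=[[0,0,0]], grip=[0])

```text
t: 6.88
tool_pos: [0.5885, -0.2389, 0.0411]
tool_rot: [-1.551, 0.019, -0.023]
contact_force: [-1.2, 3.0, -0.7]
opening: 0.0243
```

>>> servo_tool(delta_pos=[[0,0,-0.004]], dr=[[0,0,0]], grip=[0])

```text
t: 7.0
tool_pos: [0.5883, -0.2436, 0.041]
tool_rot: [-1.552, 0.019, -0.023]
contact_force: [-1.5, 1.7, 0.7]
opening: 0.0245
```

>>> servo_tool(delta_pos=[[0,0,0.006]], dr=[[0,0,0]], grip=[0])

```text
t: 7.12
tool_pos: [0.5885, -0.2391, 0.0411]
tool_rot: [-1.554, 0.02, -0.025]
contact_force: [-0.1, -1.5, -3.1]
opening: 0.0247
```

>>> servo_tool(delta_pos=[[0,0,0.005]], dr=[[0,0,0]], grip=[0])

```text
t: 7.25
tool_pos: [0.5887, -0.2344, 0.0411]
tool_rot: [-1.555, 0.02, -0.025]
contact_force: [-0.1, -2.2, -1.1]
opening: 0.0244
```

>>> servo_tool(delta_pos=[[0,0,0.005]], dr=[[0,0,0]], grip=[0])

```text
t: 7.38
tool_pos: [0.5888, -0.2325, 0.0412]
tool_rot: [-1.562, 0.019, -0.026]
contact_force: [-0.9, -19.0, -7.7]
opening: 0.0249
```

>>> servo_tool(delta_pos=[[0,0,0.004]], dr=[[0,0,0]], grip=[0])

```text
t: 7.5
tool_pos: [0.5888, -0.2324, 0.0411]
tool_rot: [-1.57, 0.018, -0.027]
contact_force: [-0.1, -18.1, -7.1]
opening: 0.0244
```

>>> servo_tool(delta_pos=[[0,0,0.004]], dr=[[0,0,0]], grip=[0])

```text
t: 7.62
tool_pos: [0.5889, -0.2324, 0.0411]
tool_rot: [-1.577, 0.018, -0.029]
contact_force: [-0.5, -17.3, -5.8]
opening: 0.0245
```

>>> servo_tool(delta_pos=[[0,0,-0.006],[0,0,0],[0,0,0],[0,0,0]], dr=[[0,0,0],[0,0,0],[0,0,0],[0,0,0]], grip=[0,0.6,1,1])

```text
t: 8.12
tool_pos: [0.5891, -0.2348, 0.0413]
tool_rot: [-1.569, 0.018, -0.03]
contact_force: [0.5, 0.9, -0.7]
opening: 0.0774
```

```bash
python3 - <<'E'
from h import *
show(); plan([[.588,-.24,.1],[.58,-.02,.26]],yaw=88)
E
```

```text
t 8.12 p [ 0.5891 -0.2348  0.0413] jaw [0.031 1.    0.002] y [ 0.007  0.002 -1.   ] F [ 0.5  0.9 -0.7] op 0.0774 q [-0.5   0.22  1.72  0.01  1.19 -2.04]
pos [[-0.0003, -0.0294, -0.0026], [-0.0003, -0.0294, -0.0026], [-0.0028, -0.0319, 0.044], [-0.0029, -0.032, 0.044], [-0.003, -0.032, 0.044]]
 dr [[-0.0, 0.0, 0.1], [-0.0, 0.0, 0.1], [-0.0, 0.0, 0.1], [-0.0, 0.0, 0.1], [-0.0, 0.0, 0.1]]
pos [[-0.003, -0.032, 0.0439], [-0.0031, -0.032, 0.0439]]
 dr [[-0.0, 0.0, 0.1], [-0.0, 0.0, 0.1]]
```

>>> servo_tool(delta_pos=[[0,-0.03,-0.003],[0,-0.03,-0.003],[-0.006,-0.034,0.044],[-0.006,-0.034,0.044],[-0.006,-0.034,0.044]], dr=[[0,0,0.1],[0,0,0.1],[0,0,0.1],[0,0,0.1],[0,0,0]], grip=[1,1,1,1,1])

```text
t: 8.75
tool_pos: [0.5724, -0.1052, 0.2049]
tool_rot: [-1.563, 0.031, -0.022]
contact_force: [0.6, 0.1, 0.4]
opening: 0.0855
```

>>> servo_tool(delta_pos=[[-0.006,-0.034,0.044],[-0.006,-0.034,0.04],[0,0,0],[0,0,0]], dr=[[0,0,0],[0,0,0],[0,0,0],[0,0,0]], grip=[1,1,1,1])

```text
t: 9.25
tool_pos: [0.5637, -0.0152, 0.2801]
tool_rot: [-1.562, 0.021, -0.023]
contact_force: [-0.2, -1.1, -1.3]
opening: 0.0855
```

```bash
python3 - <<'E'
from h import *
show(); save('wrist','w7.png'); show(); save('side','s7.png'); save('scene','c7.png'); show()
E
```

```text
t 9.25 p [ 0.5637 -0.0152  0.2801] jaw [0.028 1.    0.008] y [ 0.002  0.008 -1.   ] F [-0.2 -1.1 -1.3] op 0.0855 q [-0.16 -0.13  1.67  0.01  1.6  -1.71]
t 9.3 p [ 0.5639 -0.0154  0.2804] jaw [0.028 1.    0.009] y [ 0.002  0.009 -1.   ] F [-0.   0.3  0. ] op 0.0854 q [-0.16 -0.13  1.67  0.01  1.6  -1.71]
t 9.4 p [ 0.5637 -0.016   0.2796] jaw [0.03  1.    0.009] y [ 0.001  0.009 -1.   ] F [ 0.3 -0.1 -0.4] op 0.0855 q [-0.17 -0.13  1.67  0.01  1.6  -1.71]
```

View pics/w7.png

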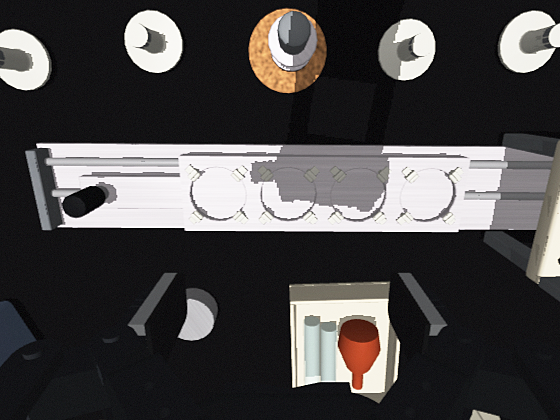

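View pics/s7.png

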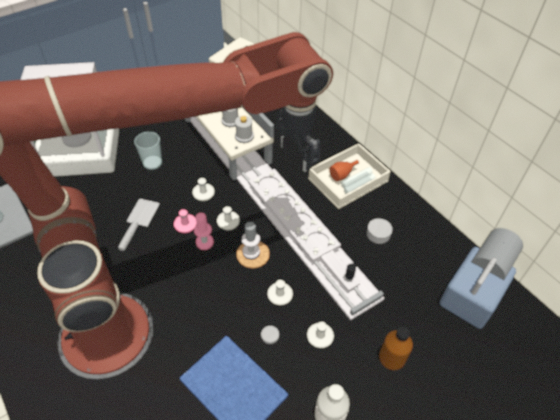

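View pics/c7.png

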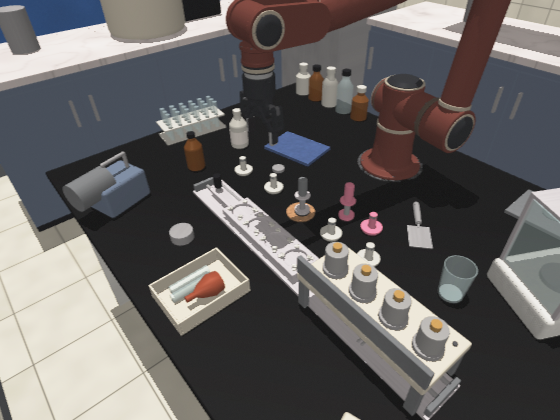

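```bash
python3 - <<'E'
from h import *
for n,f,box,k in [('w','w7.png',(170,140,480,240),2.5),('c','c7.png',(190,170,330,290),5),('s','s7.png',(230,160,390,320),3.7)]:
    a=cv2.imread('pics/'+f)[box[1]:box[3],box[0]:box[2]]; cv2.imwrite('pics/z_'+n+'.png',cv2.resize(a,None,fx=k,fy=k,interpolation=cv2.INTER_CUBIC))
E
```

```text
(no output)
```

View pics/z_w.png

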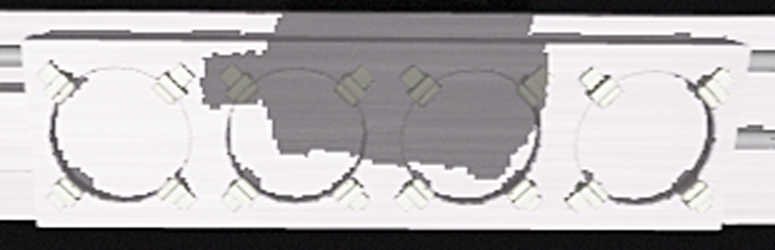

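View pics/z_c.png

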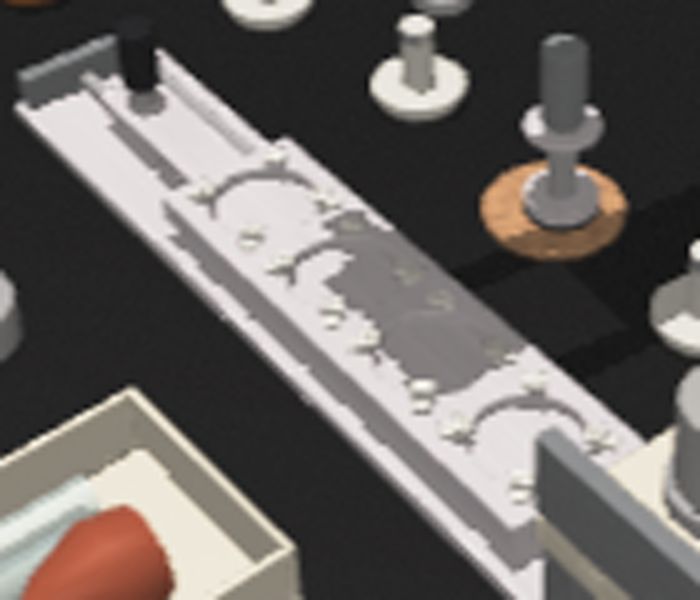

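View pics/z_s.png

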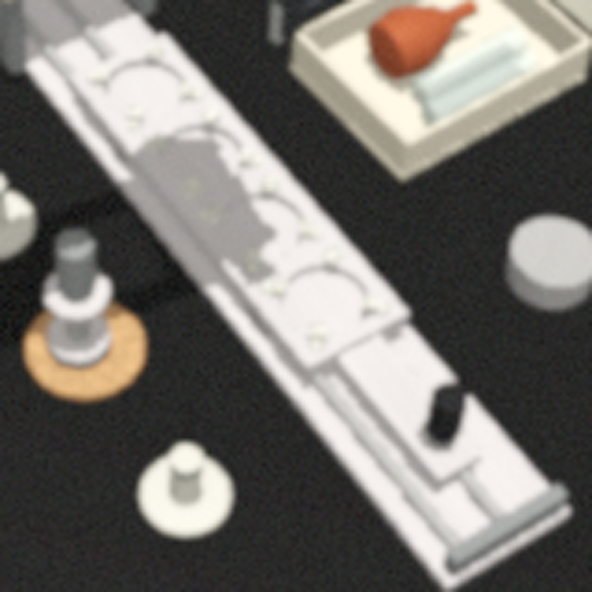

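```bash
python3 - <<'E'
from h import *
w=ctrl.camera_params('wrist');s=ctrl.camera_params('scene');d=ctrl.camera_params('side')
P=[ray(w,170+x/2.5-.3,140+y/2.5-.3,.042) for x,y in [(121,134),(297,135),(471,135),(645,136)]]
for a in P: print(a.round(4))
print('diffs',np.diff(np.array(P),axis=0).round(4))
print('knob scene',ray(s,190+136/5,170+25/5,.094).round(4),'side',ray(d,230+450/3.7,160+392/3.7,.094).round(4),'wrist',ray(w,76,205,.094).round(4))
# scene catches nest1 : tops
for nm,L in [('n1',[(200,193),(275,155),(328,200),(250,237)]),('n2',[(283,267),(352,220),(405,270),(333,317)]),('n3',[(365,345),(440,297),(497,350),(425,395)]),('n4',[(458,433),(535,380),(600,437),(523,490)])]:
    c=np.mean(L,axis=0); print(nm,'scene',ray(s,190+c[0]/5,170+c[1]/5,.049).round(4))
for nm,L in [('n1',[(270,288),(318,337),(375,308),(320,255)]),('n4',[(103,80),(155,55),(190,95),(140,115)])]:
    c=np.mean(L,axis=0); print(nm,'side',ray(d,230+c[0]/3.7,160+c[1]/3.7,.049).round(4))
# head near edge
print('head leg side',ray(d,235,172,0).round(3)); print('head front top edge wrist', ray(w,545,270,.1).round(3), ray(w,553,160,.1).round(3))
E
```

```text
[ 0.5905 -0.0967  0.042 ]
[ 0.5937 -0.0129  0.042 ]
[0.5965 0.0703 0.042 ]
[0.5997 0.1539 0.042 ]
diffs [[0.0032 0.0838 0.    ]
 [0.0027 0.0832 0.    ]
 [0.0032 0.0836 0.    ]]
knob scene [ 0.5842 -0.2376  0.094 ] side [ 0.5871 -0.2366  0.094 ] wrist [ 0.5847 -0.2353  0.094 ]
n1 scene [ 0.594  -0.0926  0.049 ]
n2 scene [ 0.5974 -0.0093  0.049 ]
n3 scene [0.6   0.074 0.049]
n4 scene [0.6037 0.1585 0.049 ]
n1 side [ 0.5854 -0.0984  0.049 ]
n4 side [0.5978 0.1486 0.049 ]
head leg side [0.559 0.288 0.   ]
head front top edge wrist [0.675 0.268 0.1  ] [0.552 0.252 0.1  ]
```

```bash
python3 - <<'E'
from h import *
w=ctrl.camera_params('wrist');d=ctrl.camera_params('side');s=ctrl.camera_params('scene')
a=cv2.imread('pics/w7.png')[120:300,440:560]; cv2.imwrite('pics/z1.png',cv2.resize(a,None,fx=4,fy=4,interpolation=cv2.INTER_CUBIC))
a=cv2.imread('pics/side0.png')[80:190,170:290]; cv2.imwrite('pics/z2.png',cv2.resize(a,None,fx=5,fy=5,interpolation=cv2.INTER_CUBIC))
E
```

```text
(no output)
```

View pics/z1.png

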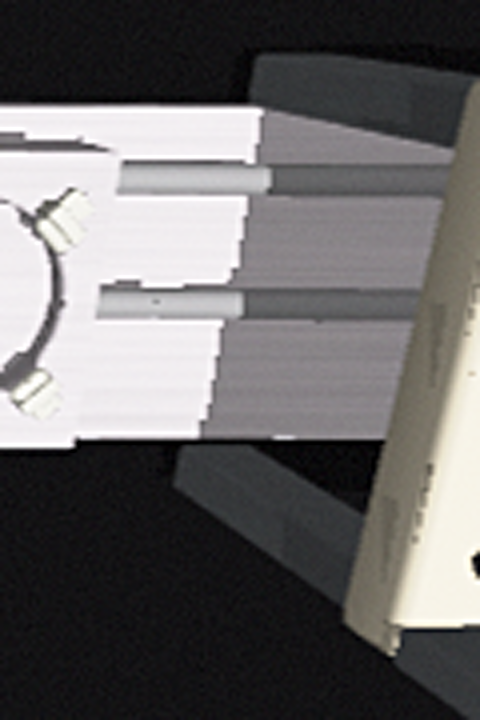

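View pics/z2.png

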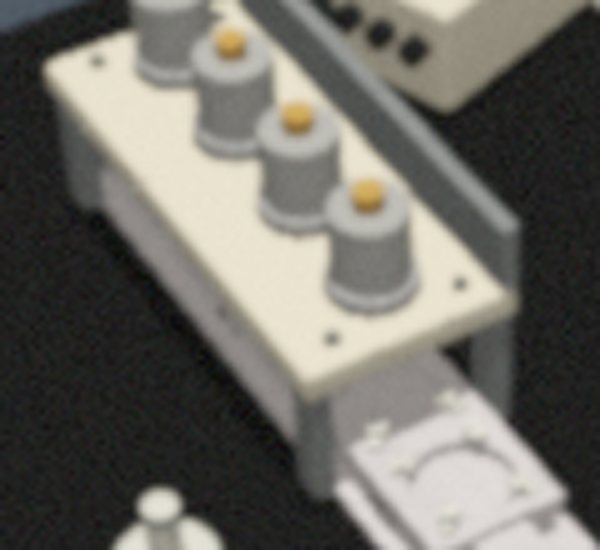

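```bash
python3 - <<'E'
from h import *
w=ctrl.camera_params('wrist');d=ctrl.camera_params('side');s=ctrl.camera_params('scene')
for u,v in [(526,273.5),(557,141),(540,210)]: print('w',ray(w,u,v,.1).round(4))
for u,v in [(170+305/5,80+393/5),(170+515/5,80+305/5)]: print('s',ray(d,u,v,.1).round(4))
# leg bottoms z=0: wrist (440+175/4,120+485/4), (440+250/4,120+100/4)
print('leg',ray(w,440+175/4,120+485/4,0).round(4),ray(w,440+250/4,120+100/4,0).round(4))
print('leg side',ray(d,170+300/5,80+490/5,0).round(4),ray(d,170+480/5,80+415/5,0).round(4))
# head counter: tubes spacing? knob clearance
E
```

```text
w [0.6782 0.2473 0.1   ]
w [0.5332 0.252  0.1   ]
w [0.6043 0.2488 0.1   ]
s [0.5321 0.258  0.1   ]
s [0.6793 0.25   0.1   ]
leg [0.682  0.2557 0.    ] [0.5499 0.2609 0.    ]
leg side [0.532  0.2743 0.    ] [0.6629 0.265  0.    ]
```

```bash
python3 - <<'E'
from h import *
plan([[.587,-.236,.13],[.587,-.236,.045]],yaw=88)
E
```

```text
pos [[0.0059, 0.0295, -0.0441], [0.006, 0.0296, -0.0441], [0.006, 0.0297, -0.044], [0.0061, 0.0297, -0.044], [0.0061, 0.0298, -0.0439]]
 dr [[-0.1, 0.0, 0.0], [-0.1, 0.0, 0.0], [-0.1, 0.0, 0.0], [-0.1, 0.0, 0.0], [-0.1, 0.0, 0.0]]
pos [[-0.0, 0.0425, -0.0001], [-0.0, 0.0425, -0.0001]]
 dr [[-0.1, 0.0, 0.0], [-0.1, 0.0, 0.0]]
```

>>> servo_tool(delta_pos=[[0.006,0.03,-0.044],[0.006,0.03,-0.044],[0.006,0.03,-0.044],[0.006,0.03,-0.044],[0.006,0.02,-0.035]], dr=[[-0.1,0,0],[-0.1,0,0],[-0.1,0,0],[0,0,0],[0,0,0]], grip=[1,1,1,1,1])

```text
t: 10.02
tool_pos: [0.5858, -0.235, 0.13]
tool_rot: [-1.564, 0.028, -0.023]
contact_force: [-0.3, 0.2, 0.8]
opening: 0.0848
```

```bash
python3 - <<'E'
from h import *
show();plan([[.587,-.236,.08],[.587,-.236,.042]],yaw=88)
E
```

```text
t 10.03 p [ 0.5858 -0.235   0.13  ] jaw [0.032 0.999 0.006] y [-0.003  0.006 -1.   ] F [-0.3  0.2  0.8] op 0.0848 q [-0.5   0.13  1.67  0.    1.35 -2.04]
pos [[0.0014, 0.0499, -0.0013], [0.0001, 0.038, -0.0001]]
 dr [[-0.2, 0.1, -0.1], [-0.2, 0.1, -0.1]]
```

>>> servo_tool(delta_pos=[[0.001,0.045,0],[0,0.035,0],[0,0.006,0],[0,0,0],[0,0,0]], dr=[[-0.2,0,0],[-0.2,0,0],[0,0,0],[0,0,0],[0,0,0]], grip=[1,1,0.5,0,0], grip_force=80)

```text
t: 10.65
tool_pos: [0.5819, -0.2407, 0.036]
tool_rot: [-1.567, 0.042, -0.024]
contact_force: [-0.2, 0.4, 1.1]
opening: 0.0323
```

>>> servo_tool(delta_pos=[[0,0,0],[0,0,0]], dr=[[0,0,0],[0,0,0]], grip=[0,0])

```text
t: 10.9
tool_pos: [0.5821, -0.2407, 0.0368]
tool_rot: [-1.569, 0.041, -0.025]
contact_force: [1.7, -0.9, -7.7]
opening: 0.0243
```

>>> servo_tool(delta_pos=[[0,-0.003,0.006],[0,0,0.012]], dr=[[0,0,0],[0,0,0]], grip=[0,0])

```text
t: 11.15
tool_pos: [0.5827, -0.2248, 0.0368]
tool_rot: [-1.573, 0.041, -0.027]
contact_force: [-1.5, -1.8, 1.6]
opening: 0.0245
```

>>> servo_tool(delta_pos=[[0,0,0.012]], dr=[[0,0,0]], grip=[0])

```text
t: 11.28
tool_pos: [0.5831, -0.215, 0.0368]
tool_rot: [-1.577, 0.041, -0.028]
contact_force: [0.7, -2.2, -4.0]
opening: 0.0241
```

>>> servo_tool(delta_pos=[[0,0,-0.003]], dr=[[0,0,0]], grip=[0])

```text
t: 11.4
tool_pos: [0.5831, -0.215, 0.0367]
tool_rot: [-1.571, 0.041, -0.028]
contact_force: [2.5, 15.8, -0.8]
opening: 0.0241
```

>>> servo_tool(delta_pos=[[0,0,-0.003]], dr=[[0,0,0]], grip=[0])

```text
t: 11.52
tool_pos: [0.5831, -0.2149, 0.0368]
tool_rot: [-1.565, 0.041, -0.027]
contact_force: [0.9, 11.2, -1.3]
opening: 0.0245
```

>>> servo_tool(delta_pos=[[0,0,-0.003]], dr=[[0,0,0]], grip=[0])

```text
t: 11.65
tool_pos: [0.583, -0.2148, 0.0368]
tool_rot: [-1.56, 0.04, -0.025]
contact_force: [0.1, 12.1, -2.3]
opening: 0.0242
```

>>> servo_tool(delta_pos=[[0,0,-0.003]], dr=[[0,0,0]], grip=[0])

```text
t: 11.78
tool_pos: [0.583, -0.2147, 0.0367]
tool_rot: [-1.556, 0.039, -0.023]
contact_force: [-0.3, 13.2, -1.1]
opening: 0.0245
```

>>> servo_tool(delta_pos=[[0,0,-0.003]], dr=[[0,0,0]], grip=[0])

```text
t: 11.9
tool_pos: [0.583, -0.2146, 0.0368]
tool_rot: [-1.552, 0.039, -0.021]
contact_force: [0.2, 13.7, -2.2]
opening: 0.0243
```

>>> servo_tool(delta_pos=[[0,-0.004,-0.004],[0,0,-0.004]], dr=[[-0.5,0,0],[-0.5,0,0]], grip=[0,0])

```text
t: 12.15
tool_pos: [0.583, -0.2149, 0.0367]
tool_rot: [-1.558, 0.038, -0.019]
contact_force: [-3.6, 15.4, 10.1]
opening: 0.0246
```

```bash
python3 - <<'E'
from h import *
show(); save('side','s8.png'); save('scene','c8.png'); save('wrist','w8.png')
for n,f,box,k in [('c','c8.png',(190,160,330,290),5),('s','s8.png',(230,120,390,320),3)]:
    a=cv2.imread('pics/'+f)[box[1]:box[3],box[0]:box[2]]; cv2.imwrite('pics/z8_'+n+'.png',cv2.resize(a,None,fx=k,fy=k,interpolation=cv2.INTER_CUBIC))
E
```

```text
t 12.15 p [ 0.583  -0.2149  0.0367] jaw [0.036 0.999 0.012] y [-0.011  0.013 -1.   ] F [-3.6 15.4 10.1] op 0.0246 q [-0.48  0.22  1.74  0.01  1.2  -2.01]
```

View pics/z8_c.png

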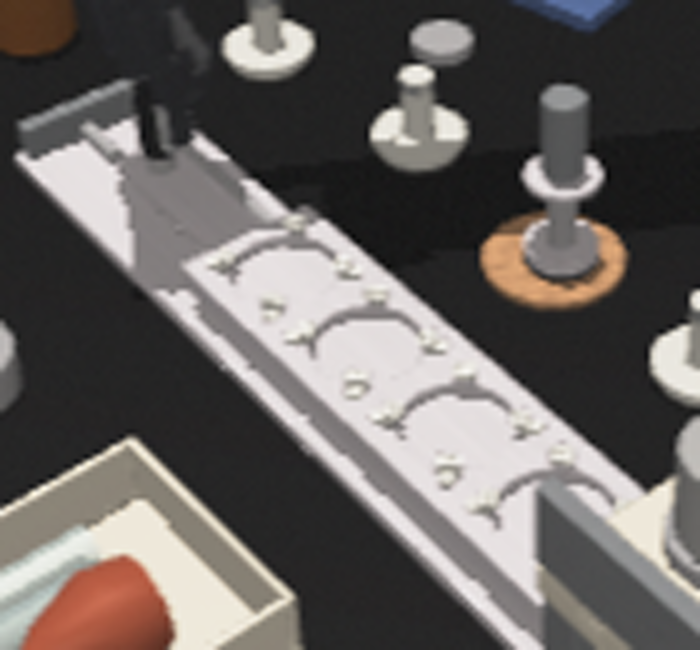

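View pics/w8.png

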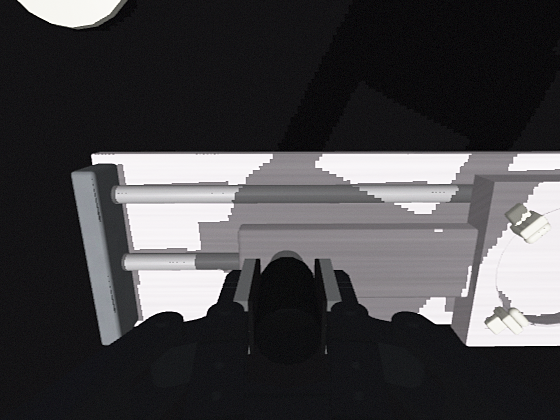

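```bash
python3 - <<'E'
from h import *
s=ctrl.camera_params('scene')
for L in [[(220,263),(297,222),(347,268),(272,305)],[(302,335),(377,294),(433,342),(356,385)],[(388,416),(463,374),(527,426),(448,472)]]:
    c=np.mean(L,axis=0); print(ray(s,190+c[0]/5,160+c[1]/5,.049).round(4))
E
```

```text
[ 0.5947 -0.0707  0.049 ]
[0.5979 0.0135 0.049 ]
[0.6024 0.0979 0.049 ]
```

>>> servo_tool(delta_pos=[[0,0,0],[0,0,0],[0,-0.03,0],[0,-0.04,0.01],[0,-0.04,0.045]], dr=[[0,0,0],[0,0,0],[0,0,0.4],[0,0,0.4],[-0.5,0,0]], grip=[0.6,1,1,1,1])

```text
t: 12.92
tool_pos: [0.5868, -0.1638, 0.1503]
tool_rot: [-1.568, 0.053, -0.011]
contact_force: [0.9, -0.4, -0.5]
opening: 0.0854
```

>>> servo_tool(delta_pos=[[-0.004,-0.04,0.05],[-0.004,-0.04,0.05],[-0.004,-0.025,0.04],[0,0,0],[0,0,0]], dr=[[0,0,0],[0,0,0],[0,0,0],[0,0,0],[0,0,0]], grip=[1,1,1,1,1])

```text
t: 13.55
tool_pos: [0.5868, -0.025, 0.2664]
tool_rot: [-1.573, 0.039, -0.026]
contact_force: [0.1, -0.5, -0.2]
opening: 0.0854
```

```bash
python3 - <<'E'
from h import *
show(); save('wrist','w9.png'); save('scene','c9.png'); show()
b=cv2.imread('pics/w9.png')[120:300]; cv2.imwrite('pics/w9c.png',cv2.resize(b,None,fx=1.42,fy=1.42,interpolation=cv2.INTER_CUBIC))
b=cv2.imread('pics/w9.png')[130:290,160:400]; cv2.imwrite('pics/w9a.png',cv2.resize(b,None,fx=3.3,fy=3.3,interpolation=cv2.INTER_CUBIC))
b=cv2.imread('pics/w9.png')[130:290,350:560]; cv2.imwrite('pics/w9b.png',cv2.resize(b,None,fx=3.3,fy=3.3,interpolation=cv2.INTER_CUBIC))
E
```

```text
t 13.55 p [ 0.5868 -0.025   0.2664] jaw [ 0.041  0.999 -0.003] y [-0.009 -0.003 -1.   ] F [ 0.1 -0.5 -0.2] op 0.0854 q [-0.17 -0.06  1.63 -0.    1.58 -1.7 ]
t 13.65 p [ 0.5866 -0.0253  0.2659] jaw [ 0.042  0.999 -0.003] y [-0.01  -0.002 -1.   ] F [ 1.   0.3 -0.9] op 0.0857 q [-0.17 -0.06  1.63 -0.    1.58 -1.7 ]
```

View pics/w9a.png

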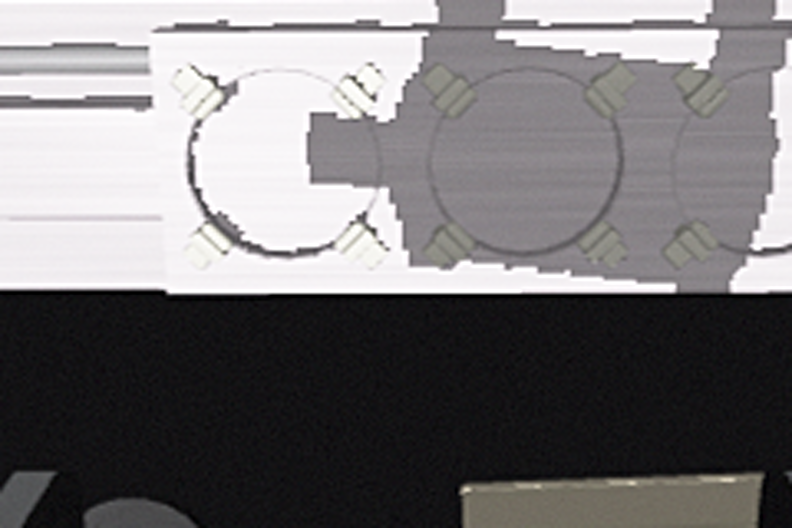

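View pics/w9b.png

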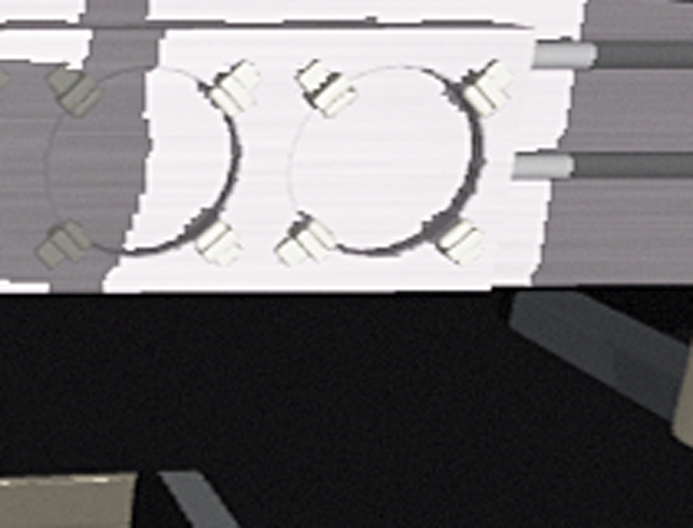

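View pics/w9.png

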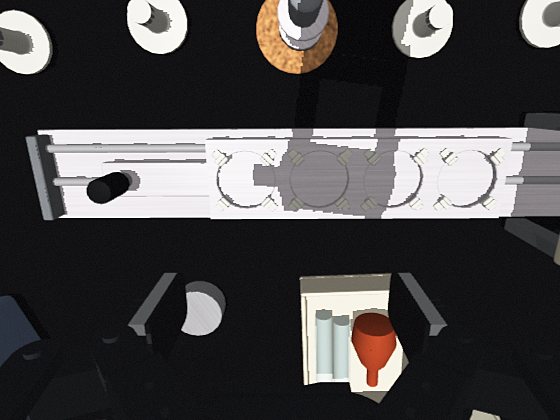

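```bash
python3 - <<'E'
from h import *
w=ctrl.camera_params('wrist')
N=[ray(w,160+284/3.3-.35,130+162/3.3-.35,.042),ray(w,160+526/3.3-.35,130+161/3.3-.35,.042),ray(w,350+143/3.3-.35,130+160/3.3-.35,.042),ray(w,350+387/3.3-.35,130+159/3.3-.35,.042)]
for n in N: print(n.round(4))
print('head corner',ray(w,554,263,.1).round(4))
print('knob',ray(w,104,188,.094).round(4),ray(w,100,190,.094).round(4))
s=ctrl.camera_params('scene')
b=cv2.imread('pics/c9.png')[160:290,190:330]; cv2.imwrite('pics/c9c.png',cv2.resize(b,None,fx=5,fy=5,interpolation=cv2.INTER_CUBIC))
E
```

```text
[ 0.591 -0.073  0.042]
[0.5942 0.0103 0.042 ]
[0.5974 0.0943 0.042 ]
[0.6006 0.1781 0.042 ]
head corner [0.6818 0.2487 0.1   ]
knob [ 0.5836 -0.2078  0.094 ] [ 0.5855 -0.2122  0.094 ]
```

View pics/c9c.png

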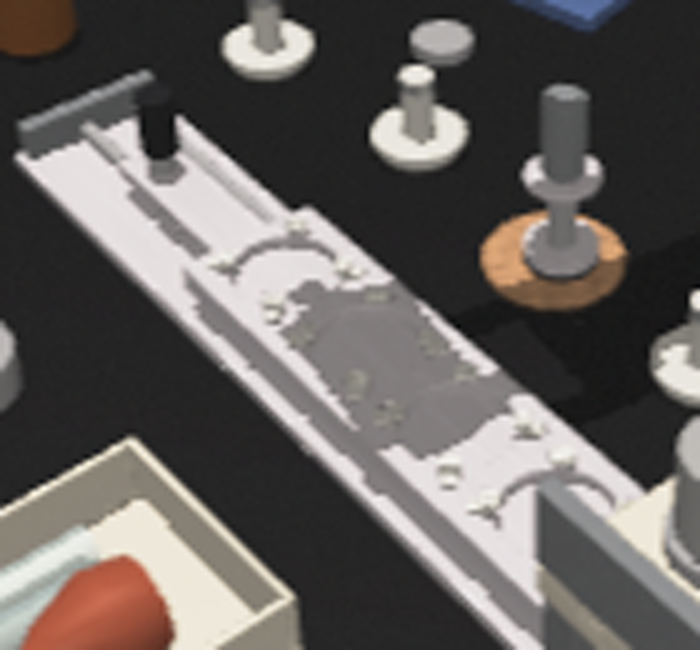

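```bash
python3 - <<'E'
from h import *
plan([[.586,-.214,.13],[.586,-.214,.055]],yaw=88)
E
```

```text
pos [[0.0017, 0.0273, -0.0376], [0.0016, 0.0273, -0.0376], [0.0016, 0.0272, -0.0377], [0.0015, 0.0272, -0.0377], [0.0014, 0.0272, -0.0377]]
 dr [[0.0, -0.1, -0.1], [0.0, -0.1, -0.1], [0.0, -0.1, -0.1], [0.0, -0.1, -0.1], [0.0, -0.1, -0.1]]
pos [[0.0001, 0.0375, 0.0], [0.0001, 0.0375, 0.0]]
 dr [[0.0, -0.1, -0.1], [0.0, -0.1, -0.1]]
```

>>> servo_tool(delta_pos=[[0.002,0.027,-0.045],[0.002,0.027,-0.045],[0.002,0.027,-0.04],[0.002,0.027,-0.04],[0,0.027,-0.01]], dr=[[0,-0.2,-0.2],[0,-0.2,-0.2],[0,0,0],[0,0,0],[0,0,0]], grip=[1,1,1,1,1])

```text
t: 14.28
tool_pos: [0.5851, -0.2164, 0.1243]
tool_rot: [-1.573, 0.036, -0.029]
contact_force: [-0.4, 1.1, 0.4]
opening: 0.0854
```

```bash
python3 - <<'E'
from h import *
show();plan([[.586,-.214,.052]],yaw=88)
E
```

```text
t 14.28 p [ 0.5851 -0.2164  0.1243] jaw [ 0.041  0.999 -0.002] y [-0.005 -0.002 -1.   ] F [-0.4  1.1  0.4] op 0.0854 q [-0.47  0.12  1.69 -0.    1.34 -2.  ]
pos [[0.0006, 0.0361, 0.0013], [0.0005, 0.0361, 0.0012]]
 dr [[0.1, -0.2, -0.1], [0.1, -0.2, -0.1]]
```

>>> servo_tool(delta_pos=[[0,0.04,0.001],[0,0.03,0.001],[0,0.002,0],[0,0,0],[0,0,0]], dr=[[0,0,-0.2],[0,0,0],[0,0,0],[0,0,0],[0,0,0]], grip=[1,1,0.5,0.2,0], grip_force=60)

```text
t: 14.9
tool_pos: [0.579, -0.2181, 0.044]
tool_rot: [-1.565, 0.049, -0.031]
contact_force: [-1.5, 20.5, 8.2]
opening: 0.0321
```

>>> servo_tool(delta_pos=[[0,0,0],[0,0,0]], dr=[[0,0,0],[0,0,0]], grip=[0,0])

```text
t: 15.15
tool_pos: [0.5791, -0.2149, 0.0449]
tool_rot: [-1.56, 0.049, -0.03]
contact_force: [1.8, -1.9, -8.3]
opening: 0.0241
```

>>> servo_tool(delta_pos=[[0,0,-0.002]], dr=[[0,0,0]], grip=[0])

```text
t: 15.28
tool_pos: [0.5791, -0.2149, 0.0448]
tool_rot: [-1.556, 0.048, -0.03]
contact_force: [1.2, 10.0, -2.9]
opening: 0.0246
```

>>> servo_tool(delta_pos=[[0,0,-0.004]], dr=[[0,0,0]], grip=[0])

```text
t: 15.4
tool_pos: [0.5791, -0.2149, 0.0448]
tool_rot: [-1.549, 0.048, -0.029]
contact_force: [2.3, 17.8, 0.9]
opening: 0.0244
```

>>> servo_tool(delta_pos=[[0,0,0.002]], dr=[[-0.3,0,0]], grip=[0])

```text
t: 15.52
tool_pos: [0.5792, -0.2134, 0.0449]
tool_rot: [-1.556, 0.048, -0.028]
contact_force: [0.4, -2.2, -5.5]
opening: 0.0239
```

>>> servo_tool(delta_pos=[[0,0,0.003]], dr=[[-0.3,0,0]], grip=[0])

```text
t: 15.65
tool_pos: [0.5793, -0.211, 0.0449]
tool_rot: [-1.562, 0.048, -0.029]
contact_force: [0.5, -2.0, -6.8]
opening: 0.0243
```

>>> servo_tool(delta_pos=[[0,0,0.003]], dr=[[0,0,0]], grip=[0])

```text
t: 15.78
tool_pos: [0.5794, -0.2081, 0.0449]
tool_rot: [-1.563, 0.048, -0.029]
contact_force: [0.9, -1.7, -6.2]
opening: 0.0244
```

>>> servo_tool(delta_pos=[[0,-0.002,-0.008],[0,0,-0.008]], dr=[[0,0,0],[0,0,0]], grip=[0,0])

```text
t: 16.02
tool_pos: [0.579, -0.2177, 0.0448]
tool_rot: [-1.55, 0.047, -0.029]
contact_force: [-1.4, 9.7, 2.4]
opening: 0.024
```

>>> servo_tool(delta_pos=[[0,0,-0.004]], dr=[[0,0,0]], grip=[0])

```text
t: 16.15
tool_pos: [0.5789, -0.2223, 0.0449]
tool_rot: [-1.551, 0.047, -0.028]
contact_force: [0.2, -0.2, -5.1]
opening: 0.0241
```

>>> servo_tool(delta_pos=[[0,0,-0.001],[0,0,0],[0,-0.002,0],[0,-0.035,0],[0,-0.045,0.01]], dr=[[0,0,0],[0,0,0],[0,0,0],[0,0,0.3],[0,0,0.3]], grip=[0,0.5,1,1,1])

```text
t: 16.77
tool_pos: [0.5796, -0.2159, 0.1288]
tool_rot: [-1.548, 0.059, -0.02]
contact_force: [1.4, 0.4, 0.7]
opening: 0.0852
```

>>> servo_tool(delta_pos=[[-0.004,-0.045,0.05],[-0.004,-0.04,0.05],[-0.004,-0.025,0.05],[0,-0.01,0.04],[0,0,0]], dr=[[-0.4,0,0.2],[-0.3,0,0],[0,0,0],[0,0,0],[0,0,0]], grip=[1,1,1,1,1])

```text
t: 17.4
tool_pos: [0.585, -0.0297, 0.2643]
tool_rot: [-1.565, 0.046, -0.036]
contact_force: [0.2, -0.2, 0.5]
opening: 0.0855
```

```bash
python3 - <<'E'
from h import *
show(); save('wrist','w10.png'); save('scene','c10.png'); save('side','s10.png'); show()
b=cv2.imread('pics/w10.png')[130:290,160:400]; cv2.imwrite('pics/w10a.png',cv2.resize(b,None,fx=3.3,fy=3.3,interpolation=cv2.INTER_CUBIC))
b=cv2.imread('pics/w10.png')[130:290,350:560]; cv2.imwrite('pics/w10b.png',cv2.resize(b,None,fx=3.3,fy=3.3,interpolation=cv2.INTER_CUBIC))
E
```

```text
t 17.4 p [ 0.585  -0.0297  0.2643] jaw [0.052 0.999 0.006] y [-0.006  0.006 -1.   ] F [ 0.2 -0.2  0.5] op 0.0855 q [-0.18 -0.06  1.64  0.    1.57 -1.7 ]
t 17.55 p [ 0.5841 -0.0324  0.2614] jaw [0.056 0.998 0.005] y [-0.011  0.006 -1.   ] F [ 0.6 -0.2  1.1] op 0.0849 q [-0.18 -0.06  1.64  0.    1.57 -1.7 ]
```

View pics/w10a.png

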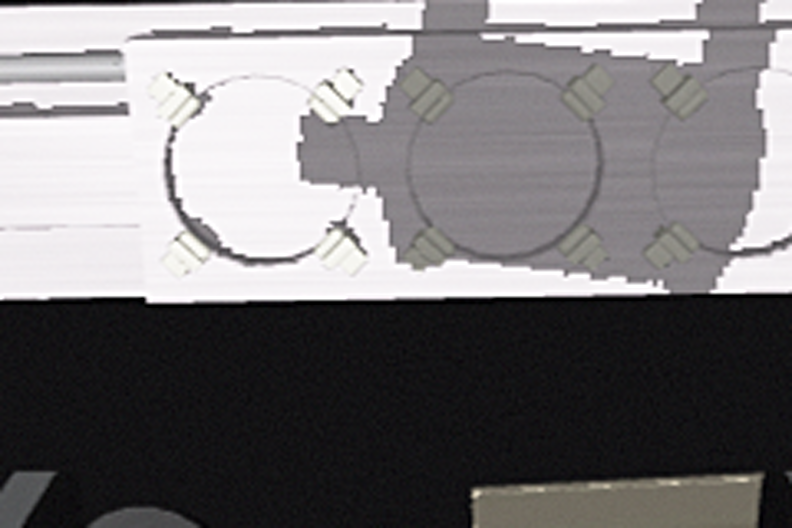

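View pics/w10b.png

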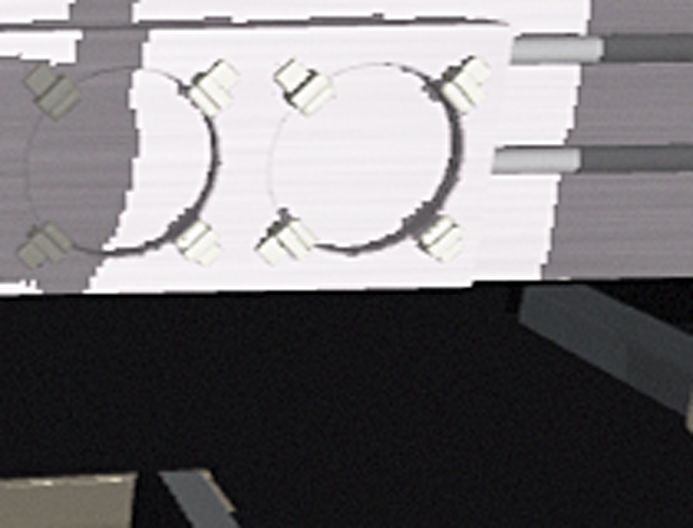

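View pics/s10.png

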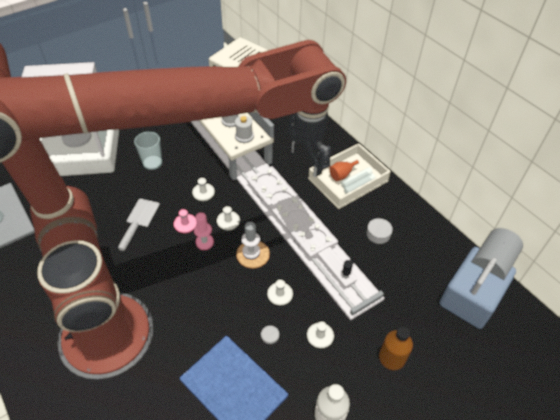

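```bash
cat >> h.py <<'E'
import pickle
def saveP(name,fn):
    p=ctrl.camera_params(name); save(name,fn); pickle.dump(p,open('pics/'+fn+'.pkl','wb')); return p
def loadP(fn): return pickle.load(open('pics/'+fn+'.pkl','rb'))
def wristP(pos,rotvec):
    p=dict(ctrl.camera_params('wrist')); r=R.from_rotvec(rotvec)
    p['eye']=np.array(pos)+r.apply([-.0782,-.1648,0]); 
    p['rotation']=(r*R.from_rotvec([-1.4315,-1.0471,-1.4315])).as_rotvec(); return p
def rot(p):
    r=np.array(p['rotation'],float)
    return r if r.shape==(3,3) else R.from_rotvec(r).as_matrix()
E
python3 - <<'E'
from h import *
w=wristP([.585,-.0297,.2643],[-1.565,.046,-.036])
f=lambda x,y,o: ray(w,o+x/3.3-.35,130+y/3.3-.35,.042)
# n1 left166 right360 top75 bottom264 ; n2 407-604, 71-259; n3 26-219, 66-254; n4 268-462,62-252
for a in [f(263,169.5,160),f(505.5,165,160),f(122.5,160.5,350),f(365,157,350)]: print(a.round(4))
print('head', ray(w,350+688/3.3,130+425/3.3,.1).round(4))
E
```

```text
[ 0.5915 -0.0828  0.042 ]
[5.944e-01 5.000e-04 4.200e-02]
[0.5974 0.0844 0.042 ]
[0.6007 0.1677 0.042 ]
head [0.6793 0.2492 0.1   ]
```

```bash
python3 - <<'E'
from h import *
show(); plan([[.421,-.158,.13]],yaw=88)
E
```

```text
t 17.55 p [ 0.5841 -0.0324  0.2614] jaw [0.056 0.998 0.005] y [-0.011  0.006 -1.   ] F [ 0.6 -0.2  1.1] op 0.0849 q [-0.18 -0.06  1.64  0.    1.57 -1.7 ]
pos [[-0.0309, 0.0265, -0.0271], [-0.031, 0.0264, -0.0269], [-0.0312, 0.0264, -0.0267], [-0.0314, 0.0264, -0.0266], [-0.0316, 0.0263, -0.0264]]
 dr [[-0.1, -0.2, -0.1], [-0.1, -0.2, -0.1], [-0.1, -0.2, -0.1], [-0.1, -0.2, -0.1], [-0.1, -0.2, -0.1]]
```

>>> servo_tool(delta_pos=[[-0.031,0.026,-0.027],[-0.031,0.026,-0.027],[-0.031,0.026,-0.027],[-0.031,0.026,-0.026],[-0.028,0.024,-0.02]], dr=[[-0.1,-0.2,-0.1],[-0.1,-0.2,-0.1],[-0.1,-0.2,-0.1],[-0.1,-0.2,-0.1],[0,0,0]], grip=[1,1,1,1,1])

```text
t: 18.18
tool_pos: [0.42, -0.1594, 0.129]
tool_rot: [-1.573, 0.042, -0.033]
contact_force: [0.3, -0.5, 0.9]
opening: 0.0855
```

>>> servo_tool(delta_pos=[[0,0,0],[0,0,0]], dr=[[0,0,0],[0,0,0]], grip=[1,1])

```text
t: 18.42
tool_pos: [0.4166, -0.161, 0.126]
tool_rot: [-1.57, 0.051, -0.035]
contact_force: [0.7, -0.3, 0.5]
opening: 0.0856
```

```bash
python3 - <<'E'
from h import *
show(); saveP('wrist','w11.png')
E
```

```text
t 18.43 p [ 0.4166 -0.161   0.126 ] jaw [0.055 0.998 0.   ] y [-0.011  0.001 -1.   ] F [ 0.7 -0.3  0.5] op 0.0856 q [-0.53 -0.32  2.09 -0.    1.38 -2.05]
```

View pics/w11.png

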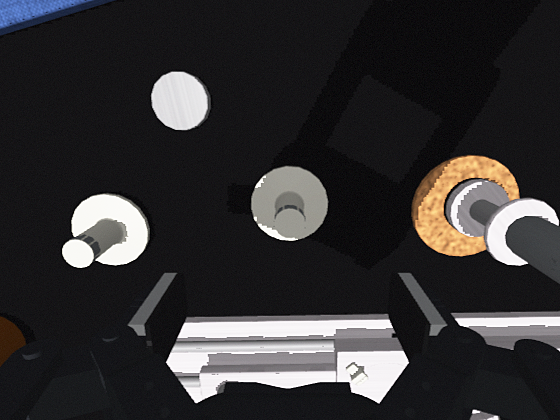

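```bash
python3 - <<'E'
from h import *
w=loadP('w11.png')
print('B top',ray(w,290.5,217,.06).round(4),'rim',ray(w,289.5,203,.013).round(4),'A',ray(w,78,252,.06).round(4),ray(w,110,229,.013).round(4),'cork',ray(w,466,205,.006).round(4))
a=cv2.imread('pics/w11.png')[150:260,230:350]; cv2.imwrite('pics/w11c.png',cv2.resize(a,None,fx=5,fy=5,interpolation=cv2.INTER_CUBIC))
E
```

```text
B top [ 0.4166 -0.1585  0.06  ] rim [ 0.4199 -0.159   0.013 ] A [ 0.4347 -0.3129  0.06  ] [ 0.4343 -0.3126  0.013 ] cork [ 0.432  -0.0087  0.006 ]
```

View pics/w11c.png

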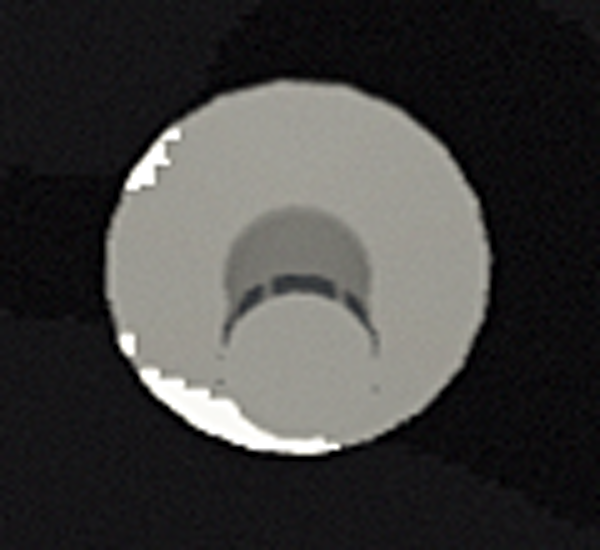

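```bash
python3 - <<'E'
from h import *
show(); plan([[.4205,-.1588,.06],[.4205,-.1588,.01]],yaw=88)
E
```

```text
t 18.48 p [ 0.4166 -0.1607  0.1259] jaw [0.054 0.999 0.   ] y [-0.011  0.001 -1.   ] F [-0.4  0.4 -0.4] op 0.0856 q [-0.53 -0.32  2.09 -0.01  1.38 -2.05]
pos [[0.0023, 0.0329, 0.0011], [0.0022, 0.0329, 0.0011], [0.0002, 0.05, -0.0]]
 dr [[-0.0, -0.4, -0.2], [-0.0, -0.4, -0.2], [-0.0, -0.4, -0.2]]
```

>>> servo_tool(delta_pos=[[0.002,0.04,0.001],[0.002,0.035,0.001],[0,0.02,0],[0,0.01,0],[0,0.003,0]], dr=[[0,-0.4,-0.3],[0,-0.4,-0.3],[0,-0.4,0],[0,0,0],[0,0,0]], grip=[0.7,0.6,0.6,0.6,0.6])

```text
t: 19.1
tool_pos: [0.4286, -0.1605, 0.0213]
tool_rot: [-1.576, 0.014, -0.031]
contact_force: [-0.7, -0.2, 0.5]
opening: 0.0509
```

```bash
python3 - <<'E'
from h import *
show(); saveP('wrist','w12.png')
E
```

```text
t 19.1 p [ 0.4286 -0.1605  0.0213] jaw [ 0.028  1.    -0.005] y [ 0.011 -0.005 -1.   ] F [-0.7 -0.2  0.5] op 0.0509 q [-0.52 -0.16  2.16  0.    1.14 -2.06]
```

View pics/w12.png

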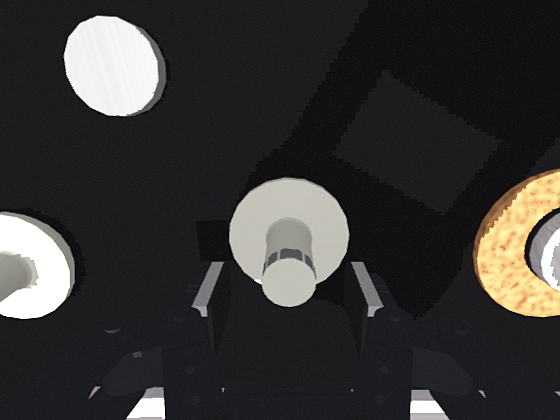

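```bash
python3 - <<'E'
from h import *
w=loadP('w12.png'); print(ray(w,289,280,.06).round(4), ray(w,289,232,.013).round(4)); show()
plan([[.4205,-.159,.008]],yaw=88)
E
```

```text
[ 0.42   -0.1593  0.06  ] [ 0.418  -0.1592  0.013 ]
t 19.15 p [ 0.4286 -0.1606  0.0214] jaw [ 0.029  1.    -0.005] y [ 0.011 -0.005 -1.   ] F [-0.8  0.5 -0.7] op 0.0514 q [-0.52 -0.16  2.16  0.    1.14 -2.06]
pos [[-0.0083, 0.0133, 0.0014]]
 dr [[0.3, 0.4, 0.6]]
```

>>> servo_tool(delta_pos=[[-0.005,0.005,0.001],[-0.004,0.005,0.001],[0,0.002,0],[0,0,0]], dr=[[0.3,0.2,0.6],[0,0,0],[0,0,0],[0,0,0]], grip=[0.6,0.6,0.6,0.6])

```text
t: 19.65
tool_pos: [0.4208, -0.1591, 0.0109]
tool_rot: [-1.572, 0.023, -0.028]
contact_force: [-1.0, -0.1, -0.6]
opening: 0.0511
```

```bash
python3 - <<'E'
from h import *
show()
E
```

```text
t 19.65 p [ 0.4208 -0.1591  0.0109] jaw [ 0.032  0.999 -0.002] y [ 0.004 -0.002 -1.   ] F [-1.  -0.1 -0.6] op 0.0511 q [-0.53 -0.16  2.17  0.    1.13 -2.07]
```

>>> servo_tool(delta_pos=[[0,0,0],[0,0,0],[0,0,0],[0,0,0]], dr=[[0,0,0],[0,0,0],[0,0,0],[0,0,0]], grip=[0.2,0,0,0], grip_force=40)

```text
t: 20.15
tool_pos: [0.4211, -0.1594, 0.0113]
tool_rot: [-1.573, 0.022, -0.029]
contact_force: [0.2, 0.5, -0.2]
opening: 0.0207
```

```bash
python3 - <<'E'
from h import *
show(); plan([[.421,-.159,.15],[.5945,.0005,.15]],yaw=88)
E
```

```text
t 20.15 p [ 0.4211 -0.1594  0.0113] jaw [ 0.032  0.999 -0.002] y [ 0.004 -0.002 -1.   ] F [ 0.2  0.5 -0.2] op 0.0207 q [-0.53 -0.16  2.17  0.    1.13 -2.07]
pos [[0.0002, -0.0462, 0.0], [0.0001, -0.0462, 0.0], [0.0001, -0.0462, 0.0001], [0.0336, 0.0, 0.033], [0.0336, 0.0, 0.033]]
 dr [[0.0, 0.0, 0.0], [0.0, 0.0, 0.0], [0.0, 0.0, 0.0], [0.0, 0.0, 0.0], [0.0, 0.0, 0.0]]
pos [[0.0336, 0.0, 0.0331], [0.0336, 0.0, 0.0331], [0.0336, 0.0, 0.0331]]
 dr [[0.0, 0.0, 0.0], [0.0, 0.0, 0.0], [0.0, 0.0, 0.0]]
```

>>> servo_tool(delta_pos=[[0,-0.03,0],[0,-0.045,0],[0.02,-0.035,0.02],[0.034,0,0.033],[0.034,0,0.033]], dr=[[0,0,0],[0,0,0],[0,0,0],[0,0,0],[0,0,0]], grip=[0,0,0,0,0])

```text
t: 20.78
tool_pos: [0.5121, -0.0752, 0.1243]
tool_rot: [-1.572, 0.027, -0.033]
contact_force: [0.0, -0.6, -0.2]
opening: 0.0207
```

>>> servo_tool(delta_pos=[[0.034,0,0.033],[0.025,0,0.025],[0.012,0,0.008],[0.004,0.005,0.003],[0,0,0]], dr=[[0,0,0],[0,0,0],[0,0,0],[0,0,0],[0,0,0]], grip=[0,0,0,0,0])

```text
t: 21.4
tool_pos: [0.5925, -0.0058, 0.1185]
tool_rot: [-1.573, 0.026, -0.03]
contact_force: [-0.1, 0.1, -0.7]
opening: 0.0207
```

```bash
python3 - <<'E'
from h import *
show(); saveP('wrist','w13.png'); show(); plan([[.5945,.0005,.085]],yaw=88)
E
```

```text
t 21.4 p [ 0.5925 -0.0058  0.1185] jaw [ 0.035  0.999 -0.002] y [ 0.002 -0.002 -1.   ] F [-0.1  0.1 -0.7] op 0.0207 q [-0.13  0.05  1.77 -0.    1.32 -1.67]
t 21.45 p [ 0.5926 -0.006   0.1189] jaw [ 0.036  0.999 -0.002] y [ 0.003 -0.002 -1.   ] F [-0.7 -0.  -0.9] op 0.0205 q [-0.13  0.05  1.77 -0.    1.32 -1.67]
pos [[0.0016, 0.0339, 0.0067]]
 dr [[0.1, -0.0, 0.2]]
```

View pics/w13.png

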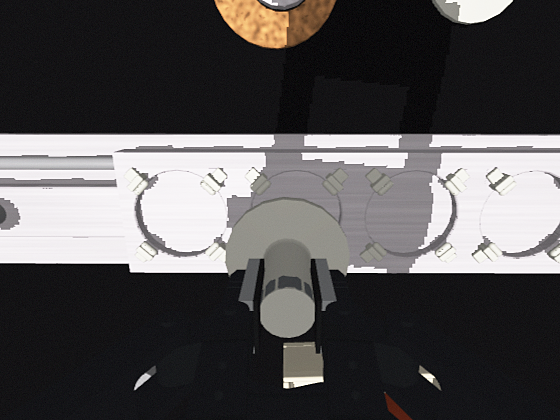

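```bash
python3 - <<'E'
from h import *
w=loadP('w13.png')
for u,v in [(179.5,212.5),(295.3,212.5),(411,212.5)]: print(ray(w,u,v,.042).round(4))
print('necktop',ray(w,289,312,.1185+.0487).round(4),'rim',ray(w,287,258,.1185+.0017).round(4))
E
```

```text
[ 0.5906 -0.0842  0.042 ]
[5.936e-01 1.000e-04 4.200e-02]
[0.5966 0.0842 0.042 ]
necktop [ 0.5925 -0.005   0.1672] rim [ 0.5922 -0.0058  0.1202]
```

>>> servo_tool(delta_pos=[[0.001,0.008,0.004],[0.001,0.02,0.003],[0,0.015,0],[0,0.008,0],[0,0.002,0]], dr=[[0,0,0.2],[0,0,0],[0,0,0],[0,0,0],[0,0,0]], grip=[0,0,0,0,0])

```text
t: 22.08
tool_pos: [0.5926, -0.0003, 0.0608]
tool_rot: [-1.573, 0.033, -0.027]
contact_force: [-0.0, 1.6, -0.3]
opening: 0.0208
```

```bash
python3 - <<'E'
from h import *
show(); plan([[.594,.0003,.0568]],yaw=88)
E
```

```text
t 22.07 p [ 5.926e-01 -3.000e-04  6.080e-02] jaw [ 0.038  0.999 -0.002] y [-0.004 -0.002 -1.   ] F [-0.   1.6 -0.3] op 0.0208 q [-0.12  0.12  1.81 -0.    1.22 -1.66]
pos [[0.0014, 0.004, 0.0007]]
 dr [[0.1, -0.2, -0.2]]
```

>>> servo_tool(delta_pos=[[0.001,0.002,0.0005],[0.0005,0.002,0],[0,0.001,0],[0,0,0]], dr=[[0,0,-0.2],[0,0,0],[0,0,0],[0,0,0]], grip=[0,0,0,0])

```text
t: 22.58
tool_pos: [0.5954, 0.0001, 0.0569]
tool_rot: [-1.573, 0.028, -0.032]
contact_force: [-0.2, -0.6, -0.6]
opening: 0.0208
```

```bash
python3 - <<'E'
from h import *
show(); saveP('wrist','w14.png')
E
```

```text
t 22.57 p [5.954e-01 1.000e-04 5.690e-02] jaw [ 0.038  0.999 -0.002] y [ 0.003 -0.002 -1.   ] F [-0.2 -0.6 -0.6] op 0.0208 q [-0.12  0.12  1.81 -0.    1.21 -1.66]
```

View pics/w14.png

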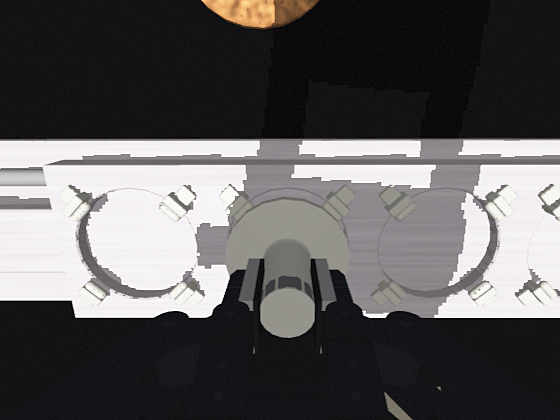

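```bash
python3 - <<'E'
from h import *
w=loadP('w14.png'); show()
print(ray(w,137.5,242.5,.042).round(4),ray(w,439,242.5,.042).round(4))
for dx in (0,.002,.004):print(dx,proj(w,[.594+dx-.032,.0003,.0555]),proj(w,[.594+dx,.0003,.0555]),proj(w,[.594+dx,.0323,.0555]),proj(w,[.594+dx,0,.1055]))
E
```

```text
t 22.62 p [0.5955 0.     0.057 ] jaw [ 0.038  0.999 -0.002] y [ 0.003 -0.002 -1.   ] F [ 0.2 -0.5 -0.3] op 0.0207 q [-0.12  0.12  1.81 -0.    1.21 -1.66]
[ 0.5905 -0.0833  0.042 ] [0.5969 0.0847 0.042 ]
0 [284.84901791 194.05666764] [287.33732744 253.32180782] [348.85286473 251.19089836] [286.46267758 308.66108018]
0.002 [285.01278256 197.957121  ] [287.48400228 256.81522567] [348.79361126 254.69961257] [286.66517208 313.13906547]
0.004 [285.17539364 201.83009895] [287.62969903 260.28534811] [348.73475383 258.18487495] [286.865841   317.57667971]
```

>>> servo_tool(delta_pos=[[-0.0015,0.0015,0.0005],[0,0,0],[0,0,0],[0,0,0]], dr=[[0,0,0],[0,0,0],[0,0,0],[0,0,0]], grip=[0,0,0.25,0.5])

```text
t: 23.12
tool_pos: [0.5949, 0.0004, 0.0565]
tool_rot: [-1.573, 0.026, -0.034]
contact_force: [-0.3, -0.7, -0.7]
opening: 0.0382
```

```bash
python3 - <<'E'
from h import *
show(); saveP('wrist','w15.png')
E
```

```text
t 23.12 p [5.949e-01 4.000e-04 5.650e-02] jaw [ 0.038  0.999 -0.003] y [ 0.005 -0.003 -1.   ] F [-0.3 -0.7 -0.7] op 0.0382 q [-0.12  0.12  1.81 -0.    1.21 -1.66]
```

View pics/w15.png

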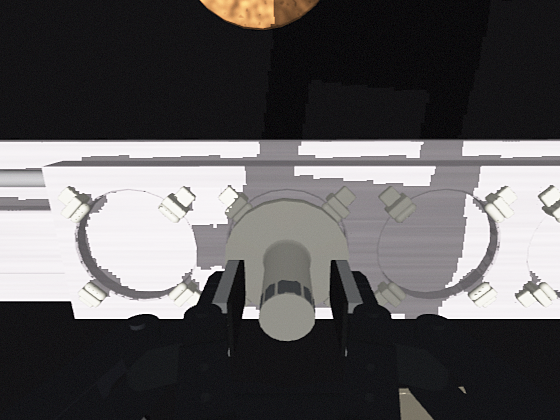

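```bash
python3 - <<'E'
from h import *
plan([[.594,.0,.14],[.435,-.312,.12]],yaw=88)
E
```

```text
pos [[-0.0002, -0.0418, -0.0003], [-0.0002, -0.0418, -0.0003], [-0.021, 0.0029, -0.0454], [-0.0211, 0.0029, -0.0454], [-0.0211, 0.0029, -0.0454]]
 dr [[0.0, -0.0, 0.0], [0.0, -0.0, 0.0], [0.0, -0.0, 0.0], [0.0, -0.0, 0.0], [0.0, -0.0, 0.0]]
pos [[-0.0211, 0.0029, -0.0454], [-0.0211, 0.0029, -0.0454], [-0.0211, 0.0029, -0.0454], [-0.0211, 0.0029, -0.0453]]
 dr [[0.0, -0.0, 0.0], [0.0, -0.0, 0.0], [0.0, -0.0, 0.0], [0.0, -0.0, 0.0]]
```

>>> servo_tool(delta_pos=[[0,-0.04,0],[0,-0.045,0],[-0.021,0,-0.045],[-0.021,0.003,-0.045],[-0.021,0.003,-0.045]], dr=[[0,0,0],[0,0,0],[0,0,0],[0,0,0],[0,0,0]], grip=[0.6,0.6,0.6,0.6,0.6])

```text
t: 23.8
tool_pos: [0.5254, -0.1327, 0.1382]
tool_rot: [-1.574, 0.021, -0.028]
contact_force: [0.5, -0.7, 0.3]
opening: 0.0514
```

>>> servo_tool(delta_pos=[[-0.021,0.003,-0.045],[-0.021,0.003,-0.045],[-0.021,0.003,-0.045],[-0.019,0,-0.03],[0,0,0]], dr=[[0,0,0],[0,0,0],[0,0,0],[0,0,0],[0,0,0]], grip=[0.6,0.6,0.6,0.6,0.6])

```text
t: 24.42
tool_pos: [0.4332, -0.3018, 0.1291]
tool_rot: [-1.574, 0.024, -0.032]
contact_force: [0.2, 0.7, -0.6]
opening: 0.0515
```

```bash
python3 - <<'E'
from h import *
show(); saveP('wrist','w16.png')
E
```

```text
t 24.43 p [ 0.4332 -0.3018  0.1291] jaw [ 0.035  0.999 -0.003] y [ 0.005 -0.004 -1.   ] F [ 0.2  0.7 -0.6] op 0.0515 q [-0.75 -0.12  1.92  0.    1.34 -2.29]
```

View pics/w16.png

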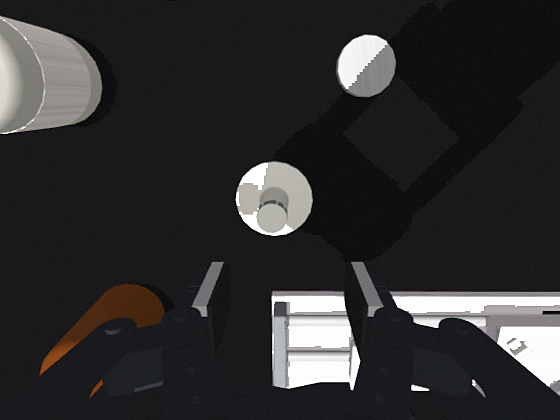

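```bash
python3 - <<'E'
from h import *
w=loadP('w16.png')
print('A top',ray(w,271,218.5,.06).round(4),'rim',ray(w,274.3,199,.013).round(4))
d=ctrl.camera_params('side'); s=ctrl.camera_params('scene')
print('amber side: base', ray(d,396,352,0.03).round(3),'top',ray(d,403,332,.14).round(3),'scene base',ray(s,195,162,.03).round(3))
print('white', ray(s,239,140,.03).round(3), 'amber wrist base',ray(w,140,300,.0).round(3))
show();plan([[.4335,-.313,.06],[.4335,-.313,.01]],yaw=88)
E
```

```text
A top [ 0.4359 -0.3134  0.06  ] rim [ 0.4352 -0.3128  0.013 ]
amber side: base [ 0.55  -0.458  0.03 ] top [ 0.545 -0.456  0.14 ] scene base [ 0.555 -0.443  0.03 ]
white [ 0.345 -0.465  0.03 ] amber wrist base [ 0.536 -0.448 -0.   ]
t 24.48 p [ 0.4337 -0.3008  0.129 ] jaw [ 0.034  0.999 -0.003] y [ 0.005 -0.003 -1.   ] F [-0.5  0.8  0.4] op 0.051 q [-0.75 -0.12  1.92  0.    1.34 -2.28]
pos [[-0.0001, 0.0345, -0.006], [-0.0, 0.0345, -0.006], [-0.0001, 0.05, 0.0]]
 dr [[0.1, 0.0, 0.1], [0.1, 0.0, 0.1], [0.1, 0.0, 0.1]]
```

>>> servo_tool(delta_pos=[[0,0.03,-0.008],[0,0.03,-0.005],[0,0.025,0],[-0.002,0.015,0],[-0.002,0.008,0]], dr=[[0,0,0.2],[0,0,0],[0,0,0],[0,0,0],[0,0,0]], grip=[0.6,0.6,0.6,0.6,0.6])

```text
t: 25.1
tool_pos: [0.4341, -0.3107, 0.02]
tool_rot: [-1.575, 0.017, -0.026]
contact_force: [-0.2, -1.1, -0.0]
opening: 0.0514
```

>>> servo_tool(delta_pos=[[0,0,0]], dr=[[0,0,0]], grip=[0.6])

```text
t: 25.22
tool_pos: [0.434, -0.3101, 0.0197]
tool_rot: [-1.574, 0.017, -0.025]
contact_force: [-0.1, -0.6, -0.1]
opening: 0.0516
```

```bash
python3 - <<'E'
from h import *
show(); plan([[.4355,-.313,.011]],yaw=88)
E
```

```text
t 25.23 p [ 0.434  -0.3101  0.0197] jaw [ 0.027  1.    -0.003] y [ 0.005 -0.003 -1.   ] F [-0.1 -0.6 -0.1] op 0.0516 q [-0.76  0.03  1.97  0.    1.13 -2.3 ]
pos [[0.0015, 0.0087, -0.0028]]
 dr [[0.2, 0.4, 0.3]]
```

>>> servo_tool(delta_pos=[[0.001,0.005,-0.002],[0,0.004,-0.001],[0,0,0],[0,0,0],[0,0,0]], dr=[[0.2,0.4,0.3],[0,0,0],[0,0,0],[0,0,0],[0,0,0]], grip=[0.6,0.6,0.6,0.2,0])

```text
t: 25.85
tool_pos: [0.4368, -0.315, 0.013]
tool_rot: [-1.574, 0.025, -0.03]
contact_force: [0.4, -0.9, -0.7]
opening: 0.0206
```

>>> servo_tool(delta_pos=[[0,0,0],[0,0,0]], dr=[[0,0,0],[0,0,0]], grip=[0,0])

```text
t: 26.1
tool_pos: [0.4367, -0.3149, 0.0129]
tool_rot: [-1.573, 0.025, -0.03]
contact_force: [-0.1, 0.4, -0.4]
opening: 0.0206
```

```bash
python3 - <<'E'
from h import *
show(); saveP('wrist','w17.png'); plan([[.434,-.313,.15],[.591,-.0832,.15],[.591,-.0832,.09]],yaw=88)
E
```

```text
t 26.1 p [ 0.4367 -0.3149  0.0129] jaw [ 0.035  0.999 -0.003] y [ 0.003 -0.003 -1.   ] F [-0.1  0.4 -0.4] op 0.0206 q [-0.76  0.05  1.96  0.    1.12 -2.3 ]
pos [[-0.0008, -0.0457, 0.0005], [-0.0008, -0.0457, 0.0005], [-0.0008, -0.0457, 0.0005], [0.0248, -0.0, 0.0392], [0.0248, -0.0, 0.0392]]
 dr [[0.0, 0.0, 0.0], [0.0, 0.0, 0.0], [0.0, 0.0, 0.0], [0.0, 0.0, 0.0], [0.0, 0.0, 0.0]]
pos [[0.0248, -0.0, 0.0392], [0.0248, -0.0, 0.0392], [0.0248, -0.0, 0.0392], [0.0248, -0.0, 0.0392], [-0.0, 0.03, 0.0]]
 dr [[0.0, 0.0, 0.0], [0.0, 0.0, 0.0], [0.0, 0.0, 0.0], [0.0, 0.0, 0.0], [0.0, 0.0, 0.0]]
pos [[-0.0, 0.03, 0.0]]
 dr [[0.0, 0.0, 0.0]]
```

View pics/w17.png

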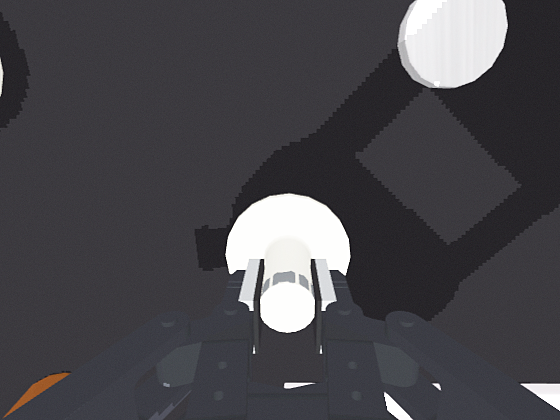

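>>> servo_tool(delta_pos=[[0,-0.03,0],[0,-0.045,0],[0,-0.045,0.01],[0.025,-0.01,0.039],[0.025,0,0.039]], dr=[[0,0,0],[0,0,0],[0,0,0],[0,0,0],[0,0,0]], grip=[0,0,0,0,0])

```text
t: 26.78
tool_pos: [0.4891, -0.228, 0.1466]
tool_rot: [-1.572, 0.03, -0.035]
contact_force: [0.7, -0.4, -0.4]
opening: 0.0204
```

>>> servo_tool(delta_pos=[[0.025,0,0.039],[0.025,0,0.039],[0.025,0,0.039],[0.014,0.015,0.02],[0.006,0.015,0.006]], dr=[[0,0,0],[0,0,0],[0,0,0],[0,0,0],[0,0,0]], grip=[0,0,0,0,0])

```text
t: 27.4
tool_pos: [0.595, -0.0827, 0.1185]
tool_rot: [-1.574, 0.023, -0.036]
contact_force: [0.2, 0.8, -1.2]
opening: 0.0208
```

```bash
python3 - <<'E'
from h import *
show(); saveP('wrist','w18.png'); plan([[.5925,-.0834,.085]],yaw=88)
E
```

```text
t 27.4 p [ 0.595  -0.0827  0.1185] jaw [ 0.038  0.999 -0.003] y [ 0.008 -0.004 -1.   ] F [ 0.2  0.8 -1.2] op 0.0208 q [-0.26  0.06  1.76 -0.    1.31 -1.79]
pos [[-0.0016, 0.031, -0.0012]]
 dr [[0.1, -0.2, 0.3]]
```

View pics/w18.png

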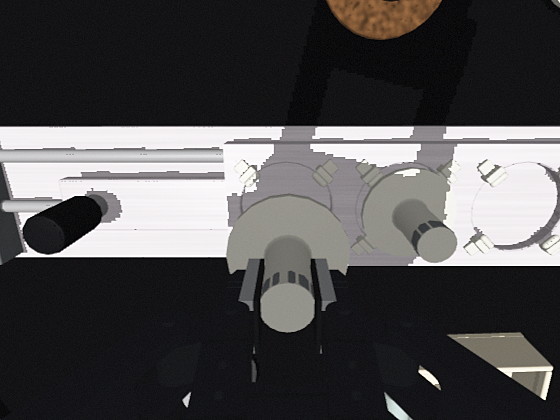

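>>> servo_tool(delta_pos=[[-0.001,0.01,-0.001],[-0.001,0.02,-0.001],[0,0.015,0],[0,0.008,0],[0,0.002,0]], dr=[[0,-0.2,0.3],[0,0,0],[0,0,0],[0,0,0],[0,0,0]], grip=[0,0,0,0,0])

```text
t: 28.08
tool_pos: [0.5916, -0.0868, 0.0579]
tool_rot: [-1.571, 0.029, -0.032]
contact_force: [1.8, 2.4, 3.4]
opening: 0.0207
```

```bash
python3 - <<'E'
from h import *
show(); plan([[.5925,-.0834,.058]],yaw=88)
E
```

```text
t 28.07 p [ 0.5916 -0.0868  0.0579] jaw [ 0.039  0.999 -0.001] y [ 0.002 -0.001 -1.   ] F [1.8 2.4 3.4] op 0.0207 q [-0.27  0.13  1.8  -0.    1.21 -1.8 ]
pos [[0.0008, -0.0001, 0.0034]]
 dr [[0.0, -0.2, 0.1]]
```

>>> servo_tool(delta_pos=[[0.0005,-0.003,0.002],[0.0005,0,0.002],[0,0.001,0],[0,0,0]], dr=[[0,0,0],[0,0,0],[0,0,0],[0,0,0]], grip=[0,0,0,0])

```text
t: 28.58
tool_pos: [0.5924, -0.0832, 0.0604]
tool_rot: [-1.573, 0.029, -0.031]
contact_force: [0.1, 0.2, -0.7]
opening: 0.0207
```

```bash
python3 - <<'E'
from h import *
show(); saveP('wrist','w19.png')
E
```

```text
t 28.57 p [ 0.5924 -0.0832  0.0604] jaw [ 0.038  0.999 -0.003] y [ 0.001 -0.003 -1.   ] F [ 0.1  0.2 -0.7] op 0.0207 q [-0.26  0.13  1.8  -0.    1.22 -1.79]
```

View pics/w19.png

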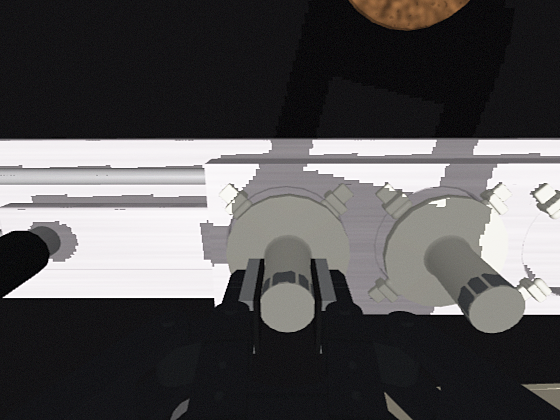

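>>> servo_tool(delta_pos=[[0,0.003,0],[0,0,0],[0,0,0],[0,0,0],[0,-0.001,0]], dr=[[0,0,0],[0,0,0],[0,0,0],[0,0,0],[0,0,0]], grip=[0,0,0.3,0.6,0.6])

```text
t: 29.25
tool_pos: [0.5926, -0.0836, 0.0586]
tool_rot: [-1.574, 0.029, -0.031]
contact_force: [-0.3, 0.2, 0.0]
opening: 0.0514
```

```bash
python3 - <<'E'
from h import *
show(); saveP('wrist','w20.png'); plan([[.592,-.083,.14],[.4366,.127,.13]],yaw=88)
E
```

```text
t 29.25 p [ 0.5926 -0.0836  0.0586] jaw [ 0.038  0.999 -0.003] y [ 0.001 -0.003 -1.   ] F [-0.3  0.2  0. ] op 0.0514 q [-0.26  0.13  1.8  -0.    1.21 -1.79]
pos [[-0.0003, -0.0406, 0.0002], [-0.0004, -0.0406, 0.0002], [-0.0326, 0.0019, 0.0408], [-0.0326, 0.0019, 0.0408], [-0.0326, 0.0019, 0.0408]]
 dr [[0.0, -0.0, 0.0], [0.0, -0.0, 0.0], [0.0, -0.0, 0.0], [0.0, -0.0, 0.0], [0.0, -0.0, 0.0]]
pos [[-0.0326, 0.0019, 0.0409], [-0.0325, 0.002, 0.0409]]
 dr [[0.0, -0.0, 0.0], [0.0, -0.0, 0.0]]
```

View pics/w20.png

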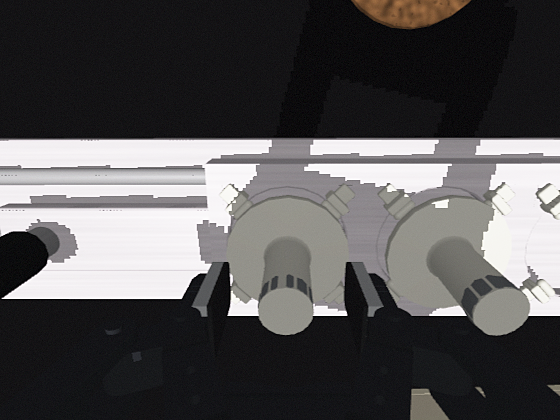

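>>> servo_tool(delta_pos=[[0,-0.04,0],[0,-0.05,0],[-0.02,-0.03,0.025],[-0.033,0,0.041],[-0.033,0,0.041]], dr=[[0,0,0],[0,0,0],[0,0,0],[0,0,0],[0,0,0]], grip=[0.6,0.6,0.6,0.6,0.6])

```text
t: 29.92
tool_pos: [0.5101, 0.0278, 0.1828]
tool_rot: [-1.572, 0.033, -0.036]
contact_force: [1.3, 0.6, 0.9]
opening: 0.0512
```

>>> servo_tool(delta_pos=[[-0.033,0,0.041],[-0.025,0.015,0.04],[-0.012,0.02,0.02],[0,0.01,0.005],[0,0,0]], dr=[[0,0,0],[0,0,0],[0,0,0],[0,0,0],[0,0,0]], grip=[0.6,0.6,0.6,0.6,0.6])

```text
t: 30.55
tool_pos: [0.4421, 0.1415, 0.1384]
tool_rot: [-1.572, 0.026, -0.037]
contact_force: [0.0, 0.4, 0.5]
opening: 0.0511
```

```bash
python3 - <<'E'
from h import *
show(); saveP('wrist','w21.png'); show()
E
```

```text
t 30.55 p [0.4421 0.1415 0.1384] jaw [ 0.04   0.999 -0.001] y [ 0.007 -0.001 -1.   ] F [0.  0.4 0.5] op 0.0511 q [ 0.15 -0.3   2.05 -0.    1.38 -1.38]
t 30.6 p [0.4425 0.1413 0.1389] jaw [ 0.04   0.999 -0.001] y [ 0.008 -0.001 -1.   ] F [-0.1 -1.   0.6] op 0.0512 q [ 0.15 -0.3   2.05 -0.    1.38 -1.38]
```

View pics/w21.png

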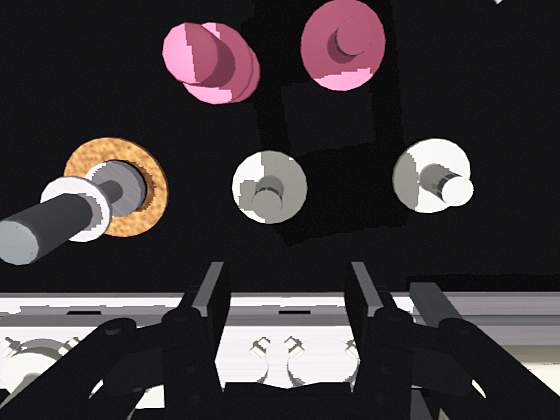

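```bash
python3 - <<'E'
from h import *
w=loadP('w21.png')
print('C top',ray(w,266.5,202,.06).round(4),'rim',ray(w,270,187,.013).round(4))
print('D top',ray(w,457.5,190,.06).round(4),'rim',ray(w,432,176,.013).round(4))
print('cork',ray(w,116,187,.006).round(4))
E
```

```text
C top [0.4353 0.1269 0.06  ] rim [0.4361 0.1272 0.013 ]
D top [0.4319 0.2646 0.06  ] rim [0.4321 0.2648 0.013 ]
cork [ 0.4325 -0.0081  0.006 ]
```

>>> servo_tool(delta_pos=[[-0.004,0.03,-0.008],[-0.003,0.03,-0.006],[0,0.03,0],[0,0.016,0],[0,0.008,0]], dr=[[0,-0.2,0.4],[0,-0.2,0],[0,0,0],[0,0,0],[0,0,0]], grip=[0.6,0.6,0.6,0.6,0.6])

```text
t: 31.22
tool_pos: [0.4437, 0.1235, 0.0282]
tool_rot: [-1.571, 0.022, -0.041]
contact_force: [-0.0, 0.1, 0.2]
opening: 0.0512
```

>>> servo_tool(delta_pos=[[0,0,0]], dr=[[0,0,0]], grip=[0.6])

```text
t: 31.35
tool_pos: [0.444, 0.1232, 0.0284]
tool_rot: [-1.571, 0.022, -0.042]
contact_force: [-0.7, 0.2, -0.5]
opening: 0.0511
```

```bash
python3 - <<'E'
from h import *
show(); plan([[.4358,.127,.0115]],yaw=88)
E
```

```text
t 31.35 p [0.444  0.1232 0.0284] jaw [ 0.041  0.999 -0.   ] y [ 0.012 -0.001 -1.   ] F [-0.7  0.2 -0.5] op 0.0511 q [ 0.11 -0.17  2.14 -0.    1.15 -1.42]
pos [[-0.0086, 0.0168, 0.0034]]
 dr [[0.0, -0.3, 0.7]]
```

>>> servo_tool(delta_pos=[[-0.005,0.007,0.002],[-0.004,0.006,0.0015],[0,0.003,0],[0,0,0]], dr=[[0,-0.3,0.6],[0,0,0.2],[0,0,0],[0,0,0]], grip=[0.6,0.6,0.6,0.6])

```text
t: 31.85
tool_pos: [0.4366, 0.1278, 0.0136]
tool_rot: [-1.57, 0.026, -0.028]
contact_force: [-0.3, -0.8, 0.2]
opening: 0.0512
```

```bash
python3 - <<'E'
from h import *
show(); plan([[.4358,.127,.0115]],yaw=88)
E
```

```text
t 31.85 p [0.4366 0.1278 0.0136] jaw [0.034 0.999 0.001] y [ 0.002  0.001 -1.   ] F [-0.3 -0.8  0.2] op 0.0512 q [ 0.12 -0.15  2.16  0.    1.13 -1.42]
pos [[-0.0008, 0.0021, -0.0009]]
 dr [[-0.0, 0.0, 0.1]]
```

Good; close and carry to nest_3.

>>> servo_tool(delta_pos=[[-0.0005,0.002,-0.001],[0,0,0],[0,0,0],[0,0,0],[0,0,0]], dr=[[0,0,0],[0,0,0],[0,0,0],[0,0,0],[0,0,0]], grip=[0.6,0.3,0,0,0])

```text
t: 32.48
tool_pos: [0.4365, 0.1268, 0.012]
tool_rot: [-1.57, 0.025, -0.029]
contact_force: [-0.1, 0.1, 0.1]
opening: 0.0206
```

```bash
python3 - <<'E'
from h import *
show(); saveP('wrist','w22.png'); plan([[.436,.127,.13],[.597,.0845,.14],[.597,.0845,.11]],yaw=88)
E
```

```text
t 32.48 p [0.4365 0.1268 0.012 ] jaw [0.034 0.999 0.001] y [ 0.003  0.001 -1.   ] F [-0.1  0.1  0.1] op 0.0206 q [ 0.12 -0.15  2.16  0.    1.13 -1.42]
pos [[-0.0001, -0.0393, 0.0001], [-0.0001, -0.0393, 0.0001], [-0.0001, -0.0393, 0.0001], [0.0406, -0.0024, -0.0092], [0.0406, -0.0025, -0.0092]]
 dr [[-0.0, 0.0, 0.0], [-0.0, 0.0, 0.0], [-0.0, 0.0, 0.0], [-0.0, 0.0, 0.0], [-0.0, 0.0, 0.0]]
pos [[0.0406, -0.0025, -0.0092], [0.0406, -0.0025, -0.0092], [-0.0, 0.03, -0.0]]
 dr [[-0.0, 0.0, 0.0], [-0.0, 0.0, 0.0], [-0.0, 0.0, 0.0]]
```

View pics/w22.png

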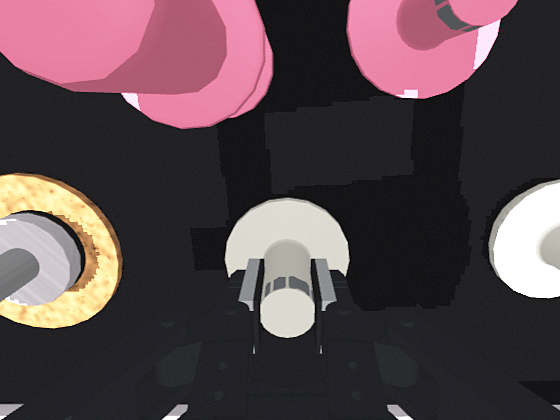

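>>> servo_tool(delta_pos=[[0,-0.03,0],[0,-0.045,0],[0.015,-0.04,-0.004],[0.04,-0.015,-0.01],[0.04,0,-0.01]], dr=[[0,0,0],[0,0,0],[0,0,0],[0,0,0],[0,0,0]], grip=[0,0,0,0,0])

```text
t: 33.15
tool_pos: [0.5298, 0.0996, 0.1446]
tool_rot: [-1.57, 0.025, -0.025]
contact_force: [-0.0, 0.6, -1.0]
opening: 0.0205
```

>>> servo_tool(delta_pos=[[0.035,0,-0.01],[0.02,0.01,-0.006],[0.008,0.012,-0.003],[0.002,0.006,0],[0,0,0]], dr=[[0,0,0],[0,0,0],[0,0,0],[0,0,0],[0,0,0]], grip=[0,0,0,0,0])

```text
t: 33.78
tool_pos: [0.597, 0.0772, 0.1147]
tool_rot: [-1.57, 0.027, -0.025]
contact_force: [-0.6, 0.2, 0.1]
opening: 0.0206
```

```bash
python3 - <<'E'
from h import *
show(); saveP('wrist','w23.png'); plan([[.597,.0845,.058]],yaw=88)
E
```

```text
t 33.77 p [0.597  0.0772 0.1147] jaw [0.033 0.999 0.   ] y [-0.001  0.    -1.   ] F [-0.6  0.2  0.1] op 0.0206 q [ 0.    0.08  1.75  0.    1.31 -1.53]
pos [[-0.0002, 0.0286, 0.0036], [-0.0002, 0.0286, 0.0036]]
 dr [[-0.0, 0.1, -0.0], [-0.0, 0.1, -0.0]]
```

View pics/w23.png

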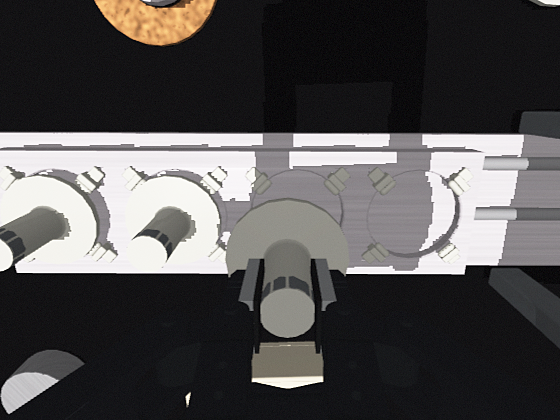

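```bash
python3 - <<'E'
from h import *
w=loadP('w23.png'); print('n4',ray(w,414,213,.042).round(4),'n3 from catches u',ray(w,298,213,.042).round(4))
E
```

```text
n4 [0.6    0.1684 0.042 ] n3 from catches u [0.5971 0.0852 0.042 ]
```

>>> servo_tool(delta_pos=[[0,0.012,0.004],[0,0.018,0.003],[0,0.015,0],[0,0.007,0],[0,0.002,0]], dr=[[0,0,0],[0,0,0],[0,0,0],[0,0,0],[0,0,0]], grip=[0,0,0,0,0])

```text
t: 34.45
tool_pos: [0.5968, 0.0854, 0.0581]
tool_rot: [-1.571, 0.024, -0.026]
contact_force: [1.6, -1.9, 3.0]
opening: 0.0204
```

```bash
python3 - <<'E'
from h import *
show(); plan([[.597,.0845,.0565]],yaw=88)
E
```

```text
t 34.45 p [0.5968 0.0854 0.0581] jaw [ 0.032  1.    -0.   ] y [ 0.001 -0.    -1.   ] F [ 1.6 -1.9  3. ] op 0.0204 q [ 0.02  0.14  1.79 -0.    1.22 -1.52]
pos [[0.0002, 0.0016, -0.0009]]
 dr [[0.0, 0.2, 0.1]]
```

>>> servo_tool(delta_pos=[[0,-0.001,0],[0,0,0],[0,0,0],[0,0,0]], dr=[[0,0,0],[0,0,0],[0,0,0],[0,0,0]], grip=[0,0.2,0.5,0.6])

```text
t: 34.95
tool_pos: [0.5975, 0.0855, 0.0603]
tool_rot: [-1.57, 0.023, -0.027]
contact_force: [0.1, -0.3, 0.1]
opening: 0.0511
```

```bash
python3 - <<'E'
from h import *
show(); saveP('wrist','w24.png'); plan([[.597,.085,.17],[.434,.262,.14]],yaw=88)
E
```

```text
t 34.95 p [0.5975 0.0855 0.0603] jaw [0.032 0.999 0.001] y [ 0.002  0.001 -1.   ] F [ 0.1 -0.3  0.1] op 0.0511 q [ 0.02  0.14  1.78  0.    1.22 -1.52]
pos [[-0.0001, -0.0548, -0.0002], [-0.0002, -0.0548, -0.0002], [-0.0338, 0.006, 0.0343], [-0.0338, 0.006, 0.0343], [-0.0338, 0.006, 0.0343]]
 dr [[-0.0, 0.0, 0.0], [-0.0, 0.0, 0.0], [-0.0, 0.0, 0.0], [-0.0, 0.0, 0.0], [-0.0, 0.0, 0.0]]
pos [[-0.0338, 0.006, 0.0343], [-0.0338, 0.006, 0.0343]]
 dr [[-0.0, 0.0, 0.0], [-0.0, 0.0, 0.0]]
```

View pics/w24.png

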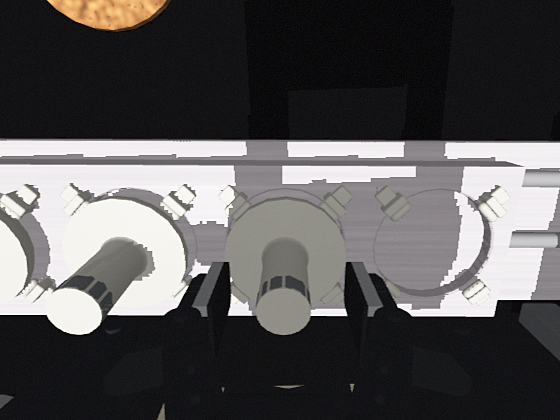

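>>> servo_tool(delta_pos=[[0,-0.04,0],[0,-0.055,0],[-0.045,-0.02,0.01],[-0.045,0,0.025],[-0.04,0,0.04]], dr=[[0,0,0],[0,0,0],[0,0,0],[0,0,0],[0,0,0]], grip=[0.6,0.6,0.6,0.6,0.6])

```text
t: 35.62
tool_pos: [0.4688, 0.1646, 0.1801]
tool_rot: [-1.569, 0.027, -0.033]
contact_force: [0.3, 0.7, 0.3]
opening: 0.0513
```

>>> servo_tool(delta_pos=[[-0.02,0.01,0.045],[-0.005,0.015,0.04],[0,0.01,0.015],[0,0,0]], dr=[[0,0,0],[0,0,0],[0,0,0],[0,0,0]], grip=[0.6,0.6,0.6,0.6])

```text
t: 36.12
tool_pos: [0.4452, 0.2698, 0.1464]
tool_rot: [-1.568, 0.02, -0.033]
contact_force: [-0.0, -0.8, 0.0]
opening: 0.0509
```

```bash
python3 - <<'E'
from h import *
show(); saveP('wrist','w25.png'); show()
E
```

```text
t 36.12 p [0.4452 0.2698 0.1464] jaw [0.034 0.999 0.003] y [ 0.008  0.003 -1.   ] F [-0.  -0.8  0. ] op 0.0509 q [ 0.4  -0.16  1.92 -0.    1.37 -1.13]
t 36.17 p [0.4456 0.2694 0.1469] jaw [0.035 0.999 0.004] y [ 0.009  0.003 -1.   ] F [-0.2 -0.4  0. ] op 0.0511 q [ 0.4  -0.16  1.92 -0.    1.37 -1.13]
```

View pics/w25.png

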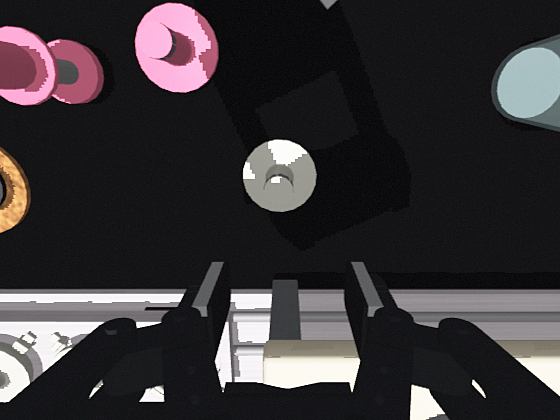

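```bash
python3 - <<'E'
from h import *
w=loadP('w25.png')
print('D top',ray(w,278,188,.06).round(4),'rim',ray(w,280,175.5,.013).round(4))
a=cv2.imread('pics/w25.png')[120:230,220:340]; cv2.imwrite('pics/w25c.png',cv2.resize(a,None,fx=5,fy=5,interpolation=cv2.INTER_CUBIC))
E
```

```text
D top [0.4305 0.264  0.06  ] rim [0.4316 0.2647 0.013 ]
```

>>> servo_tool(delta_pos=[[-0.008,0.03,-0.003],[-0.008,0.03,-0.002],[-0.003,0.03,0],[0,0.02,0],[0,0.008,0]], dr=[[0.2,0,0.5],[0,0,0.2],[0,0,0],[0,0,0],[0,0,0]], grip=[0.6,0.6,0.6,0.6,0.6])

```text
t: 36.8
tool_pos: [0.4328, 0.2607, 0.0306]
tool_rot: [-1.562, 0.03, -0.038]
contact_force: [-1.0, 0.5, -0.1]
opening: 0.0512
```

```bash
python3 - <<'E'
from h import *
saveP('wrist','w26.png'); show(); plan([[.432,.2647,.0115]],yaw=88)
E
```

```text
t 36.85 p [0.4325 0.2607 0.03  ] jaw [0.044 0.999 0.008] y [ 0.004  0.008 -1.   ] F [-1.8 -0.7 -0.1] op 0.0514 q [ 0.39 -0.05  2.04  0.01  1.15 -1.14]
pos [[-0.0007, 0.0185, 0.0039]]
 dr [[-0.5, -0.5, 0.2]]
```

View pics/w26.png

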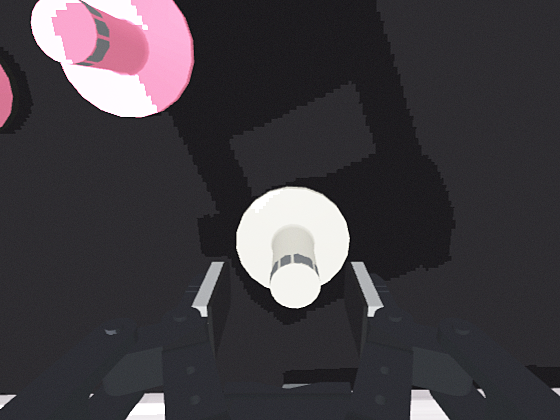

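>>> servo_tool(delta_pos=[[-0.001,0.009,0.003],[0,0.007,0.001],[0,0.003,0],[0,0,0]], dr=[[-0.5,-0.5,0.2],[0,0,0],[0,0,0],[0,0,0]], grip=[0.6,0.6,0.6,0.6])

```text
t: 37.35
tool_pos: [0.4342, 0.2652, 0.0125]
tool_rot: [-1.57, 0.024, -0.031]
contact_force: [0.6, -0.4, 0.1]
opening: 0.051
```

```bash
python3 - <<'E'
from h import *
show(); plan([[.432,.2647,.0115]],yaw=88)
E
```

```text
t 37.35 p [0.4342 0.2652 0.0125] jaw [0.035 0.999 0.   ] y [ 0.005  0.    -1.   ] F [ 0.6 -0.4  0.1] op 0.051 q [ 0.4  -0.01  2.03 -0.    1.12 -1.13]
pos [[-0.0022, 0.001, -0.0006]]
 dr [[-0.0, -0.0, 0.3]]
```

>>> servo_tool(delta_pos=[[-0.002,0.001,0],[0,0,0],[0,0,0],[0,0,0],[0,0,0]], dr=[[0,0,0.2],[0,0,0],[0,0,0],[0,0,0],[0,0,0]], grip=[0.6,0.3,0,0,0])

```text
t: 37.98
tool_pos: [0.4325, 0.2656, 0.0121]
tool_rot: [-1.57, 0.026, -0.029]
contact_force: [-0.3, -0.4, 0.2]
opening: 0.0208
```

```bash
python3 - <<'E'
from h import *
show(); saveP('wrist','w27.png'); plan([[.433,.265,.14],[.48,.16,.15],[.6,.168,.14]],yaw=88)
E
```

```text
t 37.98 p [0.4325 0.2656 0.0121] jaw [0.035 0.999 0.001] y [ 0.002  0.001 -1.   ] F [-0.3 -0.4  0.2] op 0.0208 q [ 0.4  -0.01  2.04 -0.    1.12 -1.13]
pos [[0.0003, -0.0426, -0.0002], [0.0003, -0.0426, -0.0002], [0.0003, -0.0426, -0.0002], [0.0169, -0.0033, -0.0344], [0.0169, -0.0033, -0.0344]]
 dr [[-0.0, -0.0, 0.0], [-0.0, -0.0, 0.0], [-0.0, -0.0, 0.0], [-0.0, -0.0, 0.0], [-0.0, -0.0, 0.0]]
pos [[0.0169, -0.0033, -0.0344], [0.0399, 0.0034, 0.0041], [0.0399, 0.0034, 0.0041], [0.0399, 0.0033, 0.0041]]
 dr [[-0.0, -0.0, 0.0], [-0.0, -0.0, 0.0], [-0.0, -0.0, 0.0], [-0.0, -0.0, 0.0]]
```

View pics/w27.png

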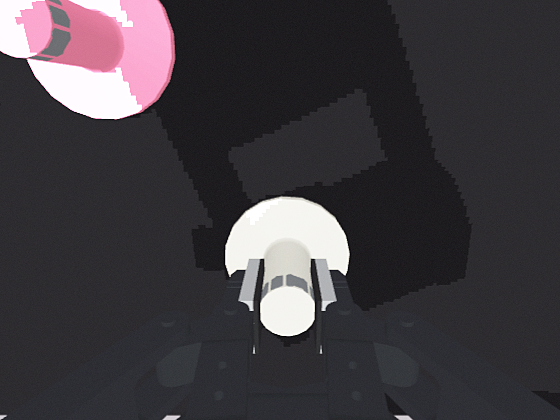

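>>> servo_tool(delta_pos=[[0,-0.03,0],[0,-0.045,0],[0.01,-0.045,-0.025],[0.02,-0.015,-0.035],[0.025,0,-0.03]], dr=[[0,0,0],[0,0,0],[0,0,0],[0,0,0],[0,0,0]], grip=[0,0,0,0,0])

```text
t: 38.65
tool_pos: [0.4833, 0.1725, 0.1504]
tool_rot: [-1.572, 0.023, -0.024]
contact_force: [0.4, -0.1, -0.2]
opening: 0.0201
```

>>> servo_tool(delta_pos=[[0.035,0,-0.01],[0.035,0.005,0.003],[0.025,0.01,0.004],[0.008,0.01,0.002],[0,0,0]], dr=[[0,0,0],[0,0,0],[0,0,0],[0,0,0],[0,0,0]], grip=[0,0,0,0,0])

```text
t: 39.28
tool_pos: [0.5902, 0.1652, 0.125]
tool_rot: [-1.572, 0.026, -0.028]
contact_force: [0.1, 0.6, -0.3]
opening: 0.0208
```

```bash
python3 - <<'E'
from h import *
show(); saveP('wrist','w28.png'); plan([[.6,.1682,.0585]],yaw=88)
E
```

```text
t 39.27 p [0.5902 0.1652 0.125 ] jaw [ 0.034  0.999 -0.001] y [ 0.001 -0.001 -1.   ] F [ 0.1  0.6 -0.3] op 0.0208 q [ 0.15  0.09  1.72 -0.    1.33 -1.38]
pos [[0.0048, 0.0336, 0.0017], [0.0048, 0.0336, 0.0017]]
 dr [[0.0, 0.0, 0.1], [0.0, 0.0, 0.1]]
```

View pics/w28.png

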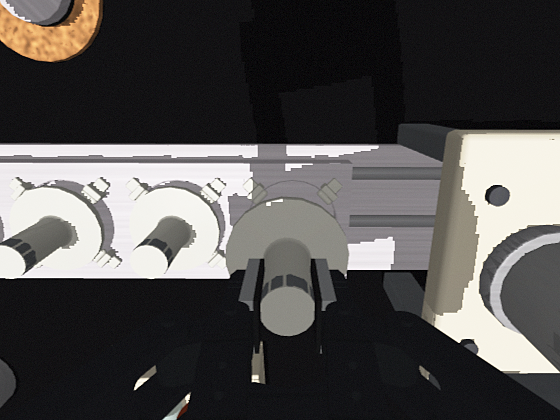

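>>> servo_tool(delta_pos=[[0.005,0.015,0.002],[0.004,0.02,0.001],[0.001,0.015,0],[0,0.008,0],[0,0.002,0]], dr=[[0,0,0],[0,0,0],[0,0,0],[0,0,0],[0,0,0]], grip=[0,0,0,0,0])

```text
t: 39.95
tool_pos: [0.5988, 0.1683, 0.0612]
tool_rot: [-1.572, 0.026, -0.026]
contact_force: [1.0, 0.2, -1.1]
opening: 0.0207
```

```bash
python3 - <<'E'
from h import *
show(); saveP('wrist','w29.png'); plan([[.6,.1682,.0575]],yaw=88)
E
```

```text
t 39.95 p [0.5988 0.1683 0.0612] jaw [ 0.033  0.999 -0.001] y [ 0.    -0.001 -1.   ] F [ 1.   0.2 -1.1] op 0.0207 q [ 0.16  0.18  1.74 -0.    1.23 -1.38]
pos [[0.0012, 0.0037, -0.0001]]
 dr [[0.1, 0.1, 0.0]]
```

View pics/w29.png

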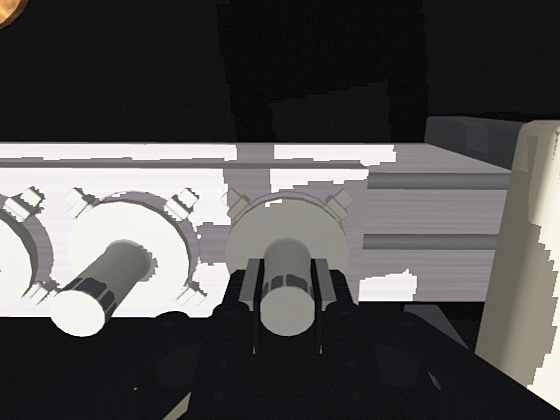

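>>> servo_tool(delta_pos=[[0.001,0.003,0],[0,0.001,0],[0,0,0],[0,0,0],[0,-0.001,0]], dr=[[0,0,0],[0,0,0],[0,0,0],[0,0,0],[0,0,0]], grip=[0,0,0.3,0.6,0.6])

```text
t: 40.62
tool_pos: [0.6017, 0.1685, 0.0607]
tool_rot: [-1.571, 0.022, -0.03]
contact_force: [-0.3, -0.1, 0.3]
opening: 0.0515
```

```bash
python3 - <<'E'
from h import *
show(); saveP('wrist','w30.png'); plan([[.6,.168,.13],[.48,.06,.2],[.434,-.004,.19]],yaw=88)
E
```

```text
t 40.62 p [0.6017 0.1685 0.0607] jaw [ 0.033  0.999 -0.   ] y [ 0.005 -0.    -1.   ] F [-0.3 -0.1  0.3] op 0.0515 q [ 0.15  0.18  1.73 -0.    1.22 -1.38]
pos [[-0.0007, -0.0345, -0.0003], [-0.0007, -0.0345, -0.0003], [-0.029, -0.0176, -0.028], [-0.029, -0.0176, -0.028], [-0.029, -0.0176, -0.028]]
 dr [[0.0, 0.0, 0.0], [0.0, 0.0, 0.0], [0.0, 0.0, 0.0], [0.0, 0.0, 0.0], [0.0, 0.0, 0.0]]
pos [[-0.029, -0.0176, -0.028], [-0.0219, 0.005, -0.0328], [-0.0219, 0.005, -0.0328]]
 dr [[0.0, 0.0, 0.0], [0.0, 0.0, 0.0], [0.0, 0.0, 0.0]]
```

View pics/w30.png

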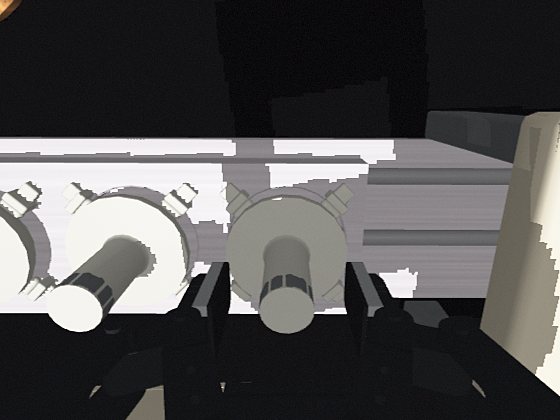

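>>> servo_tool(delta_pos=[[0,-0.035,0],[0,-0.045,0],[-0.029,-0.03,-0.028],[-0.03,-0.01,-0.03],[-0.03,0,-0.03]], dr=[[0,0,0],[0,0,0],[0,0,0],[0,0,0],[0,0,0]], grip=[0.6,0.6,0.6,0.6,0.8])

```text
t: 41.3
tool_pos: [0.5086, 0.0826, 0.1853]
tool_rot: [-1.572, 0.019, -0.029]
contact_force: [-0.6, -0.4, 0.3]
opening: 0.0674
```

>>> servo_tool(delta_pos=[[-0.029,0,-0.03],[-0.025,0,-0.03],[-0.015,0.003,-0.018],[-0.005,0,-0.005],[0,0,0]], dr=[[0,0,0],[0,0,0],[0,0,0],[0,0,0],[0,0,0]], grip=[0.8,0.8,0.8,0.8,0.8])

```text
t: 41.92
tool_pos: [0.4292, -0.0013, 0.1837]
tool_rot: [-1.573, 0.016, -0.035]
contact_force: [0.0, 0.8, -0.2]
opening: 0.0683
```

```bash
python3 - <<'E'
from h import *
show(); saveP('wrist','w31.png')
show()
E
```

```text
t 41.92 p [ 0.4292 -0.0013  0.1837] jaw [ 0.032  0.999 -0.002] y [ 0.012 -0.002 -1.   ] F [ 0.   0.8 -0.2] op 0.0683 q [-0.18 -0.44  2.08  0.    1.49 -1.72]
t 41.98 p [ 0.4294 -0.0011  0.1837] jaw [ 0.032  0.999 -0.002] y [ 0.012 -0.002 -1.   ] F [ 0.3 -0.   0.4] op 0.0678 q [-0.18 -0.44  2.08  0.    1.49 -1.72]
```

View pics/w31.png

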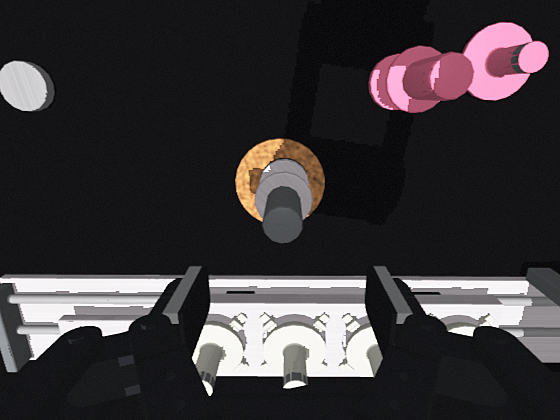

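```bash
python3 - <<'E'
from h import *
w=loadP('w31.png')
a=cv2.imread('pics/w31.png')[120:260,220:345]; cv2.imwrite('pics/w31c.png',cv2.resize(a,None,fx=4,fy=4,interpolation=cv2.INTER_CUBIC))
E
```

```text
(no output)
```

View pics/w31c.png

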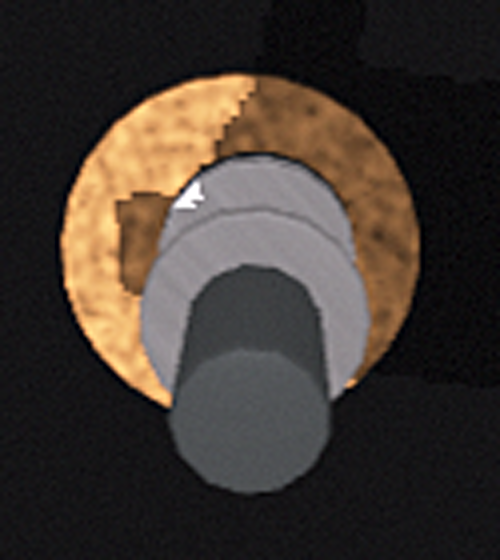

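```bash
python3 - <<'E'
from h import *
w=loadP('w31.png')
print('top',ray(w,282.4,225,.131).round(4),'collar',ray(w,283.6,199.7,.074).round(4),'cork',ray(w,280,182.3,.006).round(4))
show(); plan([[.4335,-.0045,.1],[.4335,-.0045,.061]],yaw=88)
E
```

```text
top [ 0.4315 -0.0044  0.131 ] collar [ 0.4311 -0.0042  0.074 ] cork [ 0.4331 -0.0086  0.006 ]
t 41.98 p [ 0.4294 -0.0011  0.1837] jaw [ 0.032  0.999 -0.002] y [ 0.012 -0.002 -1.   ] F [ 0.3 -0.   0.4] op 0.0678 q [-0.18 -0.44  2.08  0.    1.49 -1.72]
pos [[0.0016, 0.0419, -0.0016], [0.0018, 0.0419, -0.0016], [-0.0002, 0.039, 0.0]]
 dr [[0.0, 0.1, 0.2], [0.0, 0.1, 0.2], [0.0, 0.1, 0.2]]
```

>>> servo_tool(delta_pos=[[0,0.025,-0.002],[0,0.03,-0.001],[-0.001,0.025,0],[-0.001,0.018,0],[0,0.008,0]], dr=[[0,0,0.4],[0,0,0.3],[0,0,0],[0,0,0],[0,0,0]], grip=[0.8,0.8,0.8,0.8,0.8])

```text
t: 42.6
tool_pos: [0.4322, -0.0012, 0.0769]
tool_rot: [-1.572, 0.018, -0.023]
contact_force: [1.3, 0.3, 0.7]
opening: 0.0686
```

```bash
python3 - <<'E'
from h import *
show(); plan([[.4315,-.0044,.063]],yaw=88)
E
```

```text
t 42.6 p [ 0.4322 -0.0012  0.0769] jaw [ 0.026  1.    -0.001] y [ 0.004 -0.001 -1.   ] F [1.3 0.3 0.7] op 0.0686 q [-0.18 -0.32  2.18 -0.    1.28 -1.72]
pos [[-0.0007, 0.0139, -0.0032]]
 dr [[0.0, 0.5, 0.2]]
```

>>> servo_tool(delta_pos=[[0,0.006,-0.002],[0,0.005,-0.001],[0,0.003,0],[0,0,0]], dr=[[0,0.5,0.2],[0,0,0],[0,0,0],[0,0,0]], grip=[0.8,0.7,0.6,0.6])

```text
t: 43.1
tool_pos: [0.4339, -0.0041, 0.0635]
tool_rot: [-1.572, 0.026, -0.028]
contact_force: [-0.1, -0.5, -0.7]
opening: 0.0513
```

```bash
python3 - <<'E'
from h import *
show(); saveP('wrist','w32.png');saveP('side','s32.png'); plan([[.4315,-.0044,.062]],yaw=88)
a=cv2.imread('pics/s32.png')[190:290,190:310]; cv2.imwrite('pics/s32c.png',cv2.resize(a,None,fx=5,fy=5,interpolation=cv2.INTER_CUBIC))
E
```

```text
t 43.1 p [ 0.4339 -0.0041  0.0635] jaw [ 0.034  0.999 -0.001] y [ 0.002 -0.001 -1.   ] F [-0.1 -0.5 -0.7] op 0.0513 q [-0.18 -0.29  2.18 -0.    1.25 -1.72]
pos [[-0.0025, 0.0017, -0.0004]]
 dr [[0.1, 0.0, 0.1]]
```

View pics/w32.png

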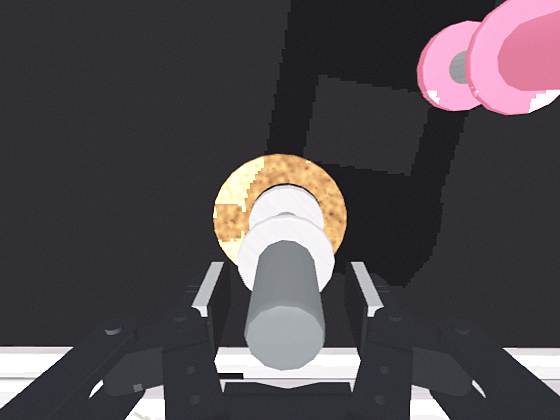

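View pics/s32c.png

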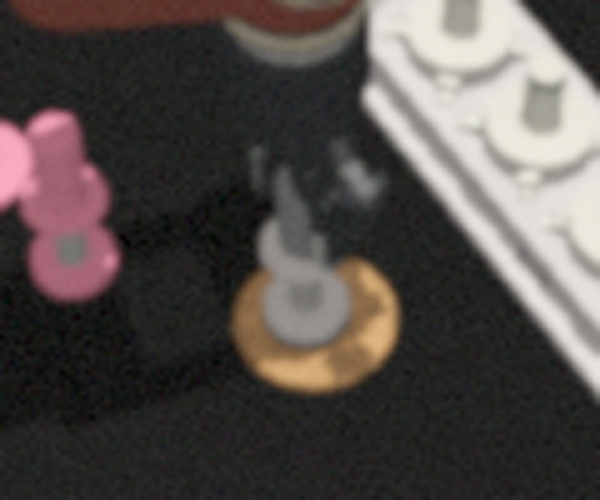

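>>> servo_tool(delta_pos=[[-0.002,0.001,0],[0,0,0],[0,0,0],[0,0,0],[0,0,0]], dr=[[0,0,0],[0,0,0],[0,0,0],[0,0,0],[0,0,0]], grip=[0.5,0.3,0,0,0], grip_force=90)

```text
t: 43.82
tool_pos: [0.4323, -0.0043, 0.0634]
tool_rot: [-1.572, 0.024, -0.03]
contact_force: [-0.6, -0.9, 0.2]
opening: 0.026
```

```bash
python3 - <<'E'
from h import *
show(); saveP('wrist','w33.png'); plan([[.432,-.004,.19],[.5975,.085,.2]],yaw=88)
E
```

```text
t 43.83 p [ 0.4323 -0.0043  0.0634] jaw [ 0.034  0.999 -0.002] y [ 0.004 -0.002 -1.   ] F [-0.6 -0.9  0.2] op 0.026 q [-0.18 -0.3   2.19 -0.    1.25 -1.72]
pos [[0.0001, -0.0422, 0.0], [0.0, -0.0422, 0.0], [0.0, -0.0422, 0.0], [0.0406, -0.0024, 0.0237], [0.0406, -0.0025, 0.0237]]
 dr [[0.0, 0.0, 0.0], [0.0, 0.0, 0.0], [0.0, 0.0, 0.0], [0.0, 0.0, 0.0], [0.0, 0.0, 0.0]]
pos [[0.0406, -0.0025, 0.0237], [0.0406, -0.0025, 0.0237]]
 dr [[0.0, 0.0, 0.0], [0.0, 0.0, 0.0]]
```

View pics/w33.png

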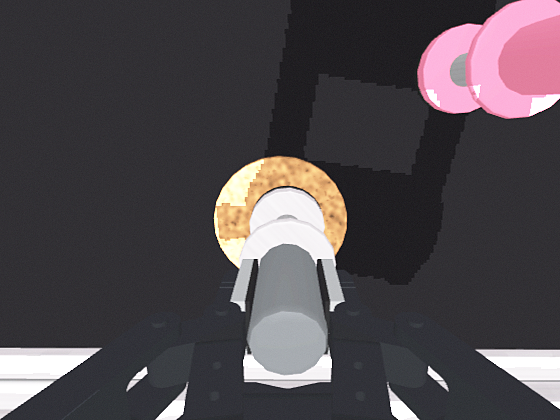

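>>> servo_tool(delta_pos=[[0,-0.035,0],[0,-0.045,0],[0.01,-0.045,0],[0.04,-0.01,0],[0.042,0,0]], dr=[[0,0,0],[0,0,0],[0,0,0],[0,0,0],[0,0,0]], grip=[0,0,0,0,0])

```text
t: 44.5
tool_pos: [0.5222, -0.0063, 0.1988]
tool_rot: [-1.571, 0.029, -0.026]
contact_force: [0.0, -0.1, -2.0]
opening: 0.0263
```

>>> servo_tool(delta_pos=[[0.035,0,0.001],[0.022,0.004,0.001],[0.01,0.004,0.001],[0.003,0.002,0],[0,0,0]], dr=[[0,0,0],[0,0,0],[0,0,0],[0,0,0],[0,0,0]], grip=[0,0,0,0,0])

```text
t: 45.12
tool_pos: [0.594, -0.0053, 0.1847]
tool_rot: [-1.569, 0.034, -0.02]
contact_force: [0.2, 0.5, -2.8]
opening: 0.0262
```

```bash
python3 - <<'E'
from h import *
show(); saveP('wrist','w34.png'); saveP('scene','c34.png'); show(); plan([[.595,.0005,.167]],yaw=88)
a=cv2.imread('pics/c34.png')[120:270,190:330]; cv2.imwrite('pics/c34c.png',cv2.resize(a,None,fx=4,fy=4,interpolation=cv2.INTER_CUBIC))
E
```

```text
t 45.12 p [ 0.594  -0.0053  0.1847] jaw [0.034 0.999 0.001] y [-0.008  0.001 -1.   ] F [ 0.2  0.5 -2.8] op 0.0262 q [-0.13  0.    1.71  0.    1.44 -1.67]
t 45.23 p [ 0.5941 -0.0054  0.1852] jaw [0.034 0.999 0.001] y [-0.008  0.001 -1.   ] F [ 0.3  0.8 -2.2] op 0.0263 q [-0.13  0.    1.71  0.    1.44 -1.67]
pos [[0.0009, 0.0182, 0.0059]]
 dr [[-0.1, 0.0, -0.4]]
```

View pics/w34.png

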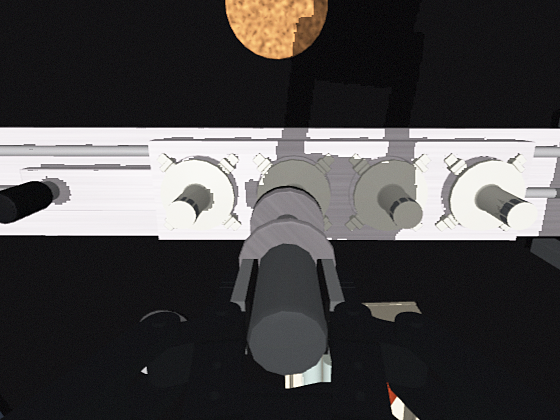

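View pics/c34c.png

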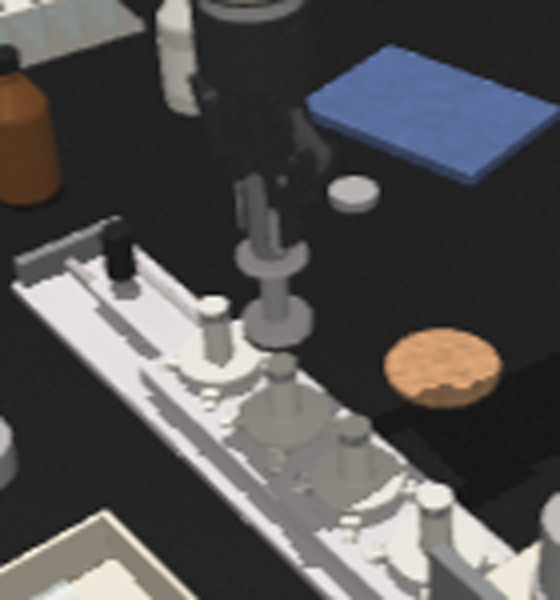

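>>> servo_tool(delta_pos=[[0.0005,0.006,0.004],[0.0005,0.006,0.002],[0,0.003,0],[0,0,0]], dr=[[0,0,-0.4],[0,0,0],[0,0,0],[0,0,0]], grip=[0,0,0,0])

```text
t: 45.72
tool_pos: [0.5943, 0.0012, 0.1697]
tool_rot: [-1.57, 0.027, -0.027]
contact_force: [1.2, 0.4, -2.3]
opening: 0.0264
```

```bash
python3 - <<'E'
from h import *
show(); plan([[.595,.0005,.163]],yaw=88)
E
```

```text
t 45.73 p [0.5943 0.0012 0.1697] jaw [0.034 0.999 0.001] y [ 0.     0.001 -1.   ] F [ 1.2  0.4 -2.3] op 0.0264 q [-0.12  0.01  1.73  0.    1.41 -1.66]
pos [[0.0007, 0.0067, -0.0007]]
 dr [[-0.1, 0.0, 0.0]]
```

>>> servo_tool(delta_pos=[[0,0.005,0],[0,0.004,0]], dr=[[0,0,0],[0,0,0]], grip=[0,0])

```text
t: 45.98
tool_pos: [0.5949, 0.0011, 0.1613]
tool_rot: [-1.57, 0.025, -0.028]
contact_force: [-0.8, 0.2, 6.0]
opening: 0.0263
```

>>> servo_tool(delta_pos=[[0,0.004,0]], dr=[[0,0,0]], grip=[0])

```text
t: 46.1
tool_pos: [0.5957, 0.001, 0.1594]
tool_rot: [-1.57, 0.024, -0.03]
contact_force: [-2.4, -0.5, 7.8]
opening: 0.0263
```

>>> servo_tool(delta_pos=[[0,0.004,0]], dr=[[0,0,0]], grip=[0])

```text
t: 46.22
tool_pos: [0.5973, 0.0008, 0.1572]
tool_rot: [-1.571, 0.021, -0.033]
contact_force: [0.9, 0.4, 5.9]
opening: 0.026
```

```bash
python3 - <<'E'
from h import *
show()
E
```

```text
t 46.23 p [0.5973 0.0008 0.1572] jaw [0.034 0.999 0.   ] y [ 0.008 -0.    -1.   ] F [0.9 0.4 5.9] op 0.026 q [-0.12  0.02  1.74  0.    1.38 -1.66]
```

>>> servo_tool(delta_pos=[[-0.002,0.005,0]], dr=[[0,0,0.5]], grip=[0])

```text
t: 46.35
tool_pos: [0.596, 0.0007, 0.1529]
tool_rot: [-1.571, 0.026, -0.028]
contact_force: [-0.5, 0.2, -2.7]
opening: 0.0264
```

>>> servo_tool(delta_pos=[[-0.001,0.005,0]], dr=[[0,0,0.3]], grip=[0])

```text
t: 46.48
tool_pos: [0.5946, 0.0007, 0.1506]
tool_rot: [-1.571, 0.032, -0.022]
contact_force: [-8.4, 0.7, 25.5]
opening: 0.026
```

>>> servo_tool(delta_pos=[[-0.001,0.005,0]], dr=[[0,0,0.3]], grip=[0])

```text
t: 46.6
tool_pos: [0.5943, 0.0006, 0.1505]
tool_rot: [-1.571, 0.035, -0.019]
contact_force: [-8.4, 0.8, 25.7]
opening: 0.0262
```

```bash
python3 - <<'E'
from h import *
show()
E
```

```text
t 46.6 p [0.5943 0.0006 0.1505] jaw [ 0.034  0.999 -0.   ] y [-0.01 -0.   -1.  ] F [-8.4  0.8 25.7] op 0.0262 q [-0.12  0.03  1.74 -0.    1.39 -1.66]
```

>>> servo_tool(delta_pos=[[0,-0.02,0],[-0.001,-0.012,-0.02],[-0.002,0,-0.03],[0,0,-0.025],[0,0,-0.008]], dr=[[0,0,-0.5],[0,0,0],[0,0,0],[0,0,0],[0,0,0]], grip=[0,0,0,0,0])

```text
t: 47.22
tool_pos: [0.586, -0.0864, 0.1806]
tool_rot: [-1.572, 0.032, -0.02]
contact_force: [0.2, 0.3, -1.7]
opening: 0.0262
```

```bash
python3 - <<'E'
from h import *
show(); saveP('wrist','w35.png'); plan([[.5915,-.0836,.164]],yaw=88)
E
```

```text
t 47.23 p [ 0.586  -0.0864  0.1806] jaw [ 0.033  0.999 -0.001] y [-0.008 -0.001 -1.   ] F [ 0.2  0.3 -1.7] op 0.0262 q [-0.27  0.    1.72 -0.    1.43 -1.81]
pos [[0.0056, 0.0164, 0.0034]]
 dr [[0.1, 0.1, -0.4]]
```

View pics/w35.png

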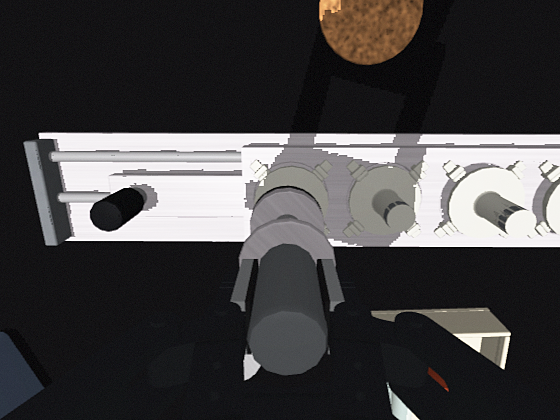

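>>> servo_tool(delta_pos=[[0.003,0.006,0.002],[0.002,0.006,0.001],[0,0.002,0],[0,0,0]], dr=[[0,0,-0.4],[0,0,0],[0,0,0],[0,0,0]], grip=[0,0,0,0])

```text
t: 47.78
tool_pos: [0.5905, -0.0818, 0.1637]
tool_rot: [-1.571, 0.027, -0.022]
contact_force: [0.2, 0.1, -2.1]
opening: 0.0264
```

```bash
python3 - <<'E'
from h import *
show(); plan([[.5915,-.0834,.163]],yaw=88)
E
```

```text
t 47.77 p [ 0.5905 -0.0818  0.1637] jaw [0.032 0.999 0.   ] y [-0.003  0.    -1.   ] F [ 0.2  0.1 -2.1] op 0.0264 q [-0.26  0.02  1.73 -0.    1.4  -1.8 ]
pos [[0.0011, 0.0007, -0.0016]]
 dr [[-0.0, 0.2, -0.2]]
```

>>> servo_tool(delta_pos=[[0.001,0.004,-0.001],[0,0.005,-0.0005],[-0.001,0.005,0]], dr=[[0,0,0],[0,0,0.2],[0,0,0.3]], grip=[0,0,0])

```text
t: 48.15
tool_pos: [0.5934, -0.0831, 0.1545]
tool_rot: [-1.571, 0.028, -0.021]
contact_force: [0.2, -0.4, 0.8]
opening: 0.0262
```

>>> servo_tool(delta_pos=[[-0.001,0.005,0]], dr=[[0,0,0.3]], grip=[0])

```text
t: 48.28
tool_pos: [0.5918, -0.0833, 0.1506]
tool_rot: [-1.572, 0.033, -0.015]
contact_force: [-6.9, 0.3, 19.1]
opening: 0.026
```

>>> servo_tool(delta_pos=[[-0.001,0.005,0]], dr=[[0,0,0.3]], grip=[0])

```text
t: 48.4
tool_pos: [0.5918, -0.0835, 0.1505]
tool_rot: [-1.572, 0.036, -0.012]
contact_force: [-8.7, 2.3, 26.7]
opening: 0.026
```

```bash
python3 - <<'E'
from h import *
show()
E
```

```text
t 48.4 p [ 0.5918 -0.0835  0.1505] jaw [ 0.03   1.    -0.002] y [-0.015 -0.001 -1.   ] F [-8.7  2.3 26.7] op 0.026 q [-0.26  0.04  1.72 -0.01  1.39 -1.8 ]
```

>>> servo_tool(delta_pos=[[0,-0.02,0],[0.001,-0.015,0.03],[0.001,0,0.045],[0.001,0,0.045],[0,0,0.035]], dr=[[0,0,-0.5],[0,0,-0.3],[0,0,0],[0,0,0],[0,0,0]], grip=[0,0,0,0,0])

```text
t: 49.02
tool_pos: [0.5999, 0.0726, 0.1857]
tool_rot: [-1.573, 0.029, -0.028]
contact_force: [0.6, -0.4, -2.6]
opening: 0.0263
```

>>> servo_tool(delta_pos=[[0,0,0.01],[0,0,0]], dr=[[0,0,0],[0,0,0]], grip=[0,0])

```text
t: 49.28
tool_pos: [0.5996, 0.0845, 0.1846]
tool_rot: [-1.573, 0.028, -0.024]
contact_force: [-0.4, -0.4, -1.6]
opening: 0.0265
```

```bash
python3 - <<'E'
from h import *
show(); saveP('wrist','w36.png'); plan([[.598,.0847,.165]],yaw=88)
E
```

```text
t 49.27 p [0.5996 0.0845 0.1846] jaw [ 0.033  0.999 -0.003] y [-0.002 -0.003 -1.   ] F [-0.4 -0.4 -1.6] op 0.0265 q [ 0.02  0.03  1.68 -0.    1.44 -1.52]
pos [[-0.0016, 0.0196, 0.0007]]
 dr [[0.2, 0.1, -0.1]]
```

View pics/w36.png

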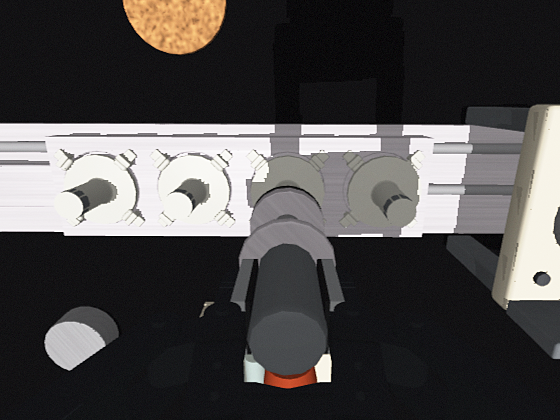

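>>> servo_tool(delta_pos=[[-0.001,0.01,0],[-0.001,0.008,0],[0,0.003,0],[0,0,0]], dr=[[0,0,0],[0,0,0],[0,0,0],[0,0,0]], grip=[0,0,0,0])

```text
t: 49.82
tool_pos: [0.5972, 0.0811, 0.1617]
tool_rot: [-1.573, 0.032, -0.027]
contact_force: [-0.1, 1.5, 0.5]
opening: 0.0262
```

```bash
python3 - <<'E'
from h import *
show(); plan([[.598,.0847,.163]],yaw=88)
E
```

```text
t 49.83 p [0.5972 0.0811 0.1617] jaw [ 0.038  0.999 -0.003] y [-0.003 -0.003 -1.   ] F [-0.1  1.5  0.5] op 0.0262 q [ 0.01  0.04  1.71 -0.    1.4  -1.52]
pos [[0.0007, -0.0013, 0.0036]]
 dr [[0.2, -0.2, -0.2]]
```

>>> servo_tool(delta_pos=[[0.0005,-0.003,0.002],[0,0,0.002],[0,0.001,0]], dr=[[0,0,0],[0,0,0],[0,0,0]], grip=[0,0,0])

```text
t: 50.2
tool_pos: [0.5984, 0.085, 0.1643]
tool_rot: [-1.574, 0.032, -0.028]
contact_force: [0.3, 0.5, -2.8]
opening: 0.0264
```

>>> servo_tool(delta_pos=[[0,0.004,0],[0,0.005,0],[-0.001,0.005,0]], dr=[[0,0,0],[0,0,0.2],[0,0,0.3]], grip=[0,0,0])

```text
t: 50.58
tool_pos: [0.5996, 0.0854, 0.1543]
tool_rot: [-1.573, 0.034, -0.026]
contact_force: [-1.5, 0.3, 2.0]
opening: 0.0261
```

>>> servo_tool(delta_pos=[[-0.001,0.005,0]], dr=[[0,0,0.3]], grip=[0])

```text
t: 50.7
tool_pos: [0.5992, 0.0855, 0.1503]
tool_rot: [-1.573, 0.036, -0.023]
contact_force: [-2.4, -0.0, 14.5]
opening: 0.0266
```

>>> servo_tool(delta_pos=[[-0.001,0.005,0]], dr=[[0,0,0.3]], grip=[0])

```text
t: 50.82
tool_pos: [0.6001, 0.0855, 0.1502]
tool_rot: [-1.573, 0.037, -0.023]
contact_force: [-6.9, 0.1, 26.0]
opening: 0.0264
```

>>> servo_tool(delta_pos=[[0,-0.02,0],[0,-0.012,0.015],[0,0,0.03],[0,0,0.025],[0,0,0.008]], dr=[[0,0,-0.3],[0,0,0],[0,0,0],[0,0,0],[0,0,0]], grip=[0,0,0,0,0])

```text
t: 51.45
tool_pos: [0.6021, 0.1674, 0.1813]
tool_rot: [-1.572, 0.036, -0.025]
contact_force: [-1.0, -0.2, -2.0]
opening: 0.0255
```

```bash
python3 - <<'E'
from h import *
show(); plan([[.601,.1683,.165]],yaw=88)
E
```

```text
t 51.45 p [0.6021 0.1674 0.1813] jaw [ 0.039  0.999 -0.002] y [-0.007 -0.002 -1.   ] F [-1.  -0.2 -2. ] op 0.0255 q [ 0.15  0.08  1.64 -0.    1.44 -1.38]
pos [[-0.001, 0.0163, 0.0009]]
 dr [[0.1, -0.2, -0.4]]
```

>>> servo_tool(delta_pos=[[0,0.007,0],[0,0.006,0.001],[0,0.002,0],[0,0,0]], dr=[[0,-0.2,-0.4],[0,0,0],[0,0,0],[0,0,0]], grip=[0,0,0,0])

```text
t: 51.95
tool_pos: [0.6008, 0.1673, 0.1631]
tool_rot: [-1.574, 0.03, -0.026]
contact_force: [-0.1, 0.6, -1.4]
opening: 0.0259
```

```bash
python3 - <<'E'
from h import *
show(); saveP('wrist','w37.png'); plan([[.601,.1683,.163]],yaw=88)
E
```

```text
t 51.95 p [0.6008 0.1673 0.1631] jaw [ 0.036  0.999 -0.004] y [-0.003 -0.004 -1.   ] F [-0.1  0.6 -1.4] op 0.0259 q [ 0.15  0.08  1.66 -0.    1.4  -1.38]
pos [[0.0001, 0.0003, 0.0011]]
 dr [[0.2, -0.0, -0.2]]
```

View pics/w37.png

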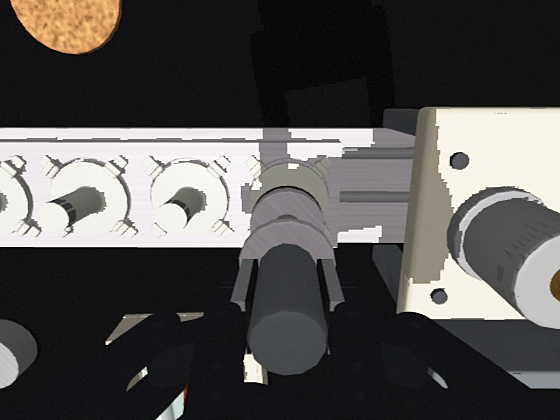

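>>> servo_tool(delta_pos=[[0,0.004,0],[0,0.005,0],[-0.001,0.005,0]], dr=[[0,0,0],[0,0,0.2],[0,0,0.3]], grip=[0,0,0])

```text
t: 52.38
tool_pos: [0.6041, 0.1676, 0.1563]
tool_rot: [-1.571, 0.029, -0.029]
contact_force: [-0.6, 0.2, 2.8]
opening: 0.0262
```

>>> servo_tool(delta_pos=[[-0.001,0.005,0]], dr=[[0,0,0.3]], grip=[0])

```text
t: 52.5
tool_pos: [0.6033, 0.1676, 0.1518]
tool_rot: [-1.571, 0.033, -0.025]
contact_force: [-3.9, -0.7, 8.2]
opening: 0.026
```

>>> servo_tool(delta_pos=[[-0.001,0.005,0]], dr=[[0,0,0.3]], grip=[0])

```text
t: 52.62
tool_pos: [0.6023, 0.1678, 0.1507]
tool_rot: [-1.571, 0.038, -0.02]
contact_force: [-9.0, -0.1, 26.1]
opening: 0.0262
```

>>> servo_tool(delta_pos=[[0,-0.02,0],[-0.01,-0.025,-0.015],[-0.03,-0.01,-0.035],[-0.04,0,-0.035],[-0.035,0,-0.035]], dr=[[0,0,-0.5],[0,0,0],[0,0,0],[0,0,0],[0,0,0]], grip=[0,0,0,0,0])

```text
t: 53.25
tool_pos: [0.481, 0.0501, 0.2068]
tool_rot: [-1.573, 0.028, -0.023]
contact_force: [-0.6, -1.6, -1.8]
opening: 0.0262
```

>>> servo_tool(delta_pos=[[-0.025,0.01,-0.03],[-0.015,0.01,-0.015],[-0.005,0.005,-0.005],[0,0,0]], dr=[[0,0,0],[0,0,0],[0,0,0],[0,0,0]], grip=[0,0,0,0])

```text
t: 53.75
tool_pos: [0.4307, -0.0011, 0.1808]
tool_rot: [-1.574, 0.03, -0.027]
contact_force: [-0.2, -0.3, -2.4]
opening: 0.0265
```

```bash
python3 - <<'E'
from h import *
show(); saveP('wrist','w38.png'); saveP('scene','c38.png'); show(); plan([[.4335,-.008,.12],[.4335,-.008,.066]],yaw=88)
a=cv2.imread('pics/c38.png')[150:300,190:340]; cv2.imwrite('pics/c38c.png',cv2.resize(a,None,fx=4,fy=4,interpolation=cv2.INTER_CUBIC))
E
```

```text
t 53.75 p [ 0.4307 -0.0011  0.1808] jaw [ 0.036  0.999 -0.003] y [-0.002 -0.003 -1.   ] F [-0.2 -0.3 -2.4] op 0.0265 q [-0.17 -0.42  2.08 -0.    1.49 -1.71]
t 53.85 p [ 0.4314 -0.0008  0.1814] jaw [ 0.035  0.999 -0.003] y [-0.001 -0.003 -1.   ] F [ 0.4  0.4 -2.1] op 0.0259 q [-0.17 -0.42  2.07 -0.    1.49 -1.71]
pos [[0.0012, 0.0307, -0.0034], [0.0012, 0.0307, -0.0035], [0.0, 0.054, 0.0001]]
 dr [[0.1, -0.0, -0.0], [0.1, -0.0, -0.0], [0.1, -0.0, -0.0]]
```

View pics/w38.png

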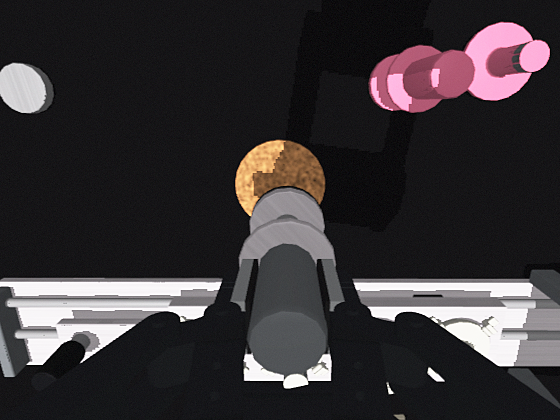

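View pics/c38c.png

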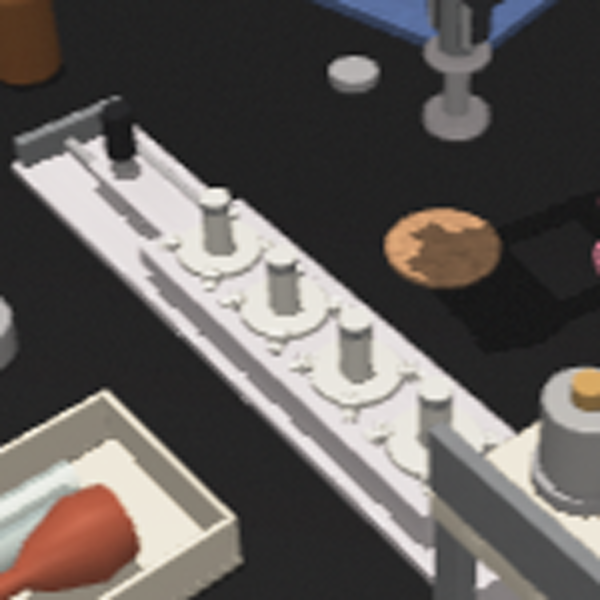

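```bash
python3 - <<'E'
from h import *
s=ctrl.camera_params('scene')
print(ray(s,190+118.5/4,150+107/4,.094).round(4))
for f,b in [('c10.png',(170,190)),('c38.png',(170,190))]:
    a=cv2.imread('pics/'+f)[165:205,205:235]; cv2.imwrite('pics/k_'+f,cv2.resize(a,None,fx=12,fy=12,interpolation=cv2.INTER_CUBIC))
a=np.hstack([cv2.imread('pics/k_c10.png'),cv2.imread('pics/k_c38.png')]); cv2.imwrite('pics/k.png',a)
E
```

```text
[ 0.5838 -0.2244  0.094 ]
```

View pics/k.png

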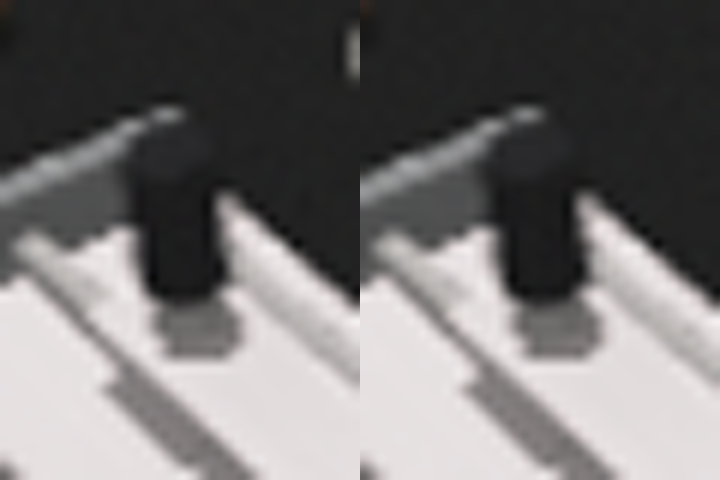

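>>> servo_tool(delta_pos=[[0.001,0.025,-0.003],[0.001,0.03,-0.003],[0,0.025,-0.001],[0,0.018,0],[0,0.008,0]], dr=[[0,0,0],[0,0,0],[0,0,0],[0,0,0],[0,0,0]], grip=[0,0,0,0,0])

```text
t: 54.48
tool_pos: [0.4393, -0.0061, 0.0767]
tool_rot: [-1.574, 0.018, -0.028]
contact_force: [-0.5, 0.2, -1.3]
opening: 0.0262
```

```bash
python3 - <<'E'
from h import *
show(); plan([[.434,-.008,.066]],yaw=88)
E
```

```text
t 54.48 p [ 0.4393 -0.0061  0.0767] jaw [ 0.029  1.    -0.003] y [ 0.007 -0.003 -1.   ] F [-0.5  0.2 -1.3] op 0.0262 q [-0.18 -0.3   2.16 -0.    1.27 -1.72]
pos [[-0.0053, 0.0106, -0.002]]
 dr [[0.2, 0.3, 0.4]]
```

>>> servo_tool(delta_pos=[[-0.004,0.005,-0.001],[-0.002,0.004,-0.001],[0,0.003,0],[0,0,0]], dr=[[0.2,0.3,0.3],[0,0,0],[0,0,0],[0,0,0]], grip=[0,0,0,0])

```text
t: 54.98
tool_pos: [0.4347, -0.0078, 0.0658]
tool_rot: [-1.571, 0.024, -0.03]
contact_force: [-0.0, -0.0, -2.1]
opening: 0.0263
```

```bash
python3 - <<'E'
from h import *
show(); plan([[.434,-.008,.0638]],yaw=88)
E
```

```text
t 54.98 p [ 0.4347 -0.0078  0.0658] jaw [0.034 0.999 0.   ] y [ 0.004 -0.    -1.   ] F [-0.  -0.  -2.1] op 0.0263 q [-0.19 -0.29  2.18  0.    1.25 -1.73]
pos [[-0.0007, 0.002, -0.0002]]
 dr [[-0.0, 0.1, 0.2]]
```

>>> servo_tool(delta_pos=[[-0.0005,0.002,0],[0,0.001,0]], dr=[[0,0,0],[0,0,0]], grip=[0,0])

```text
t: 55.22
tool_pos: [0.4348, -0.0079, 0.0634]
tool_rot: [-1.571, 0.022, -0.031]
contact_force: [0.4, 0.3, -2.0]
opening: 0.0265
```

```bash
python3 - <<'E'
from h import *
show()
E
```

```text
t 55.23 p [ 0.4348 -0.0079  0.0634] jaw [ 0.034  0.999 -0.   ] y [ 0.005 -0.    -1.   ] F [ 0.4  0.3 -2. ] op 0.0265 q [-0.19 -0.29  2.18  0.    1.25 -1.73]
```

>>> servo_tool(delta_pos=[[0,0.0015,0]], dr=[[0,0,0]], grip=[0])

```text
t: 55.35
tool_pos: [0.4354, -0.008, 0.0633]
tool_rot: [-1.571, 0.022, -0.031]
contact_force: [-3.3, -0.1, 9.7]
opening: 0.0263
```

>>> servo_tool(delta_pos=[[0,0.0015,0]], dr=[[0,0,0.2]], grip=[0])

```text
t: 55.48
tool_pos: [0.4357, -0.008, 0.0634]
tool_rot: [-1.571, 0.025, -0.028]
contact_force: [-4.3, 1.9, 7.9]
opening: 0.026
```

Foot is on the cork. Back off slightly, release, then open and rise.

>>> servo_tool(delta_pos=[[0,-0.001,0],[0,0,0],[0,0,0],[0,0,0]], dr=[[0,0,0],[0,0,0],[0,0,0],[0,0,0]], grip=[0,0.3,0.6,0.7])

```text
t: 55.98
tool_pos: [0.4364, -0.0082, 0.0649]
tool_rot: [-1.571, 0.023, -0.03]
contact_force: [1.3, -0.5, -0.0]
opening: 0.0597
```

```bash
python3 - <<'E'
from h import *
show(); saveP('wrist','w39.png')
E
```

```text
t 55.98 p [ 0.4364 -0.0082  0.0649] jaw [ 0.034  0.999 -0.   ] y [ 0.004 -0.    -1.   ] F [ 1.3 -0.5 -0. ] op 0.0597 q [-0.19 -0.29  2.17  0.    1.25 -1.73]
```

View pics/w39.png

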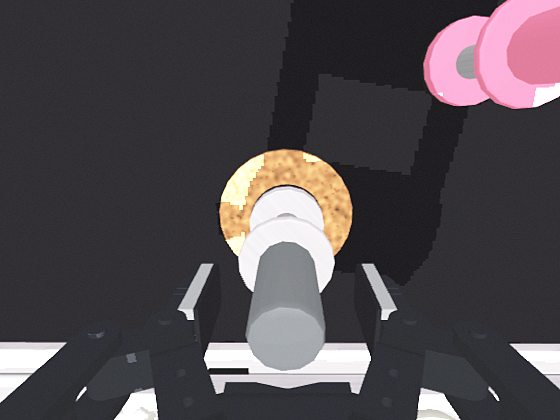

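>>> servo_tool(delta_pos=[[0,-0.03,0],[0,-0.04,0],[0,-0.045,0],[0.02,0,-0.03],[0.03,0,-0.045]], dr=[[0,0,0],[0,0,0],[0,0,0],[0,0,0],[0,0,0]], grip=[0.8,0.8,0.8,0.8,0.8])

```text
t: 56.65
tool_pos: [0.484, -0.0843, 0.1844]
tool_rot: [-1.572, 0.018, -0.028]
contact_force: [-0.1, 1.0, -0.3]
opening: 0.0678
```

>>> servo_tool(delta_pos=[[0.03,0,-0.045],[0.03,0.01,-0.045],[0.025,0.015,-0.035],[0.012,0.01,-0.015],[0.003,0,-0.003]], dr=[[0,0,0],[0,0,0],[0,0,0],[0,0,0],[0,0,0]], grip=[0.8,0.8,0.8,0.8,0.8])

```text
t: 57.28
tool_pos: [0.5851, -0.2386, 0.1509]
tool_rot: [-1.573, 0.017, -0.033]
contact_force: [1.1, 0.2, -0.2]
opening: 0.0683
```

```bash
python3 - <<'E'
from h import *
show(); saveP('wrist','w40.png'); plan([[.586,-.2236,.12],[.586,-.2236,.05]],yaw=88)
E
```

```text
t 57.27 p [ 0.5851 -0.2386  0.1509] jaw [ 0.032  0.999 -0.002] y [ 0.01  -0.002 -1.   ] F [ 1.1  0.2 -0.2] op 0.0683 q [-0.51  0.1   1.66  0.    1.37 -2.05]
pos [[-0.0002, 0.0316, 0.0151], [-0.0003, 0.035, 0.0001], [-0.0001, 0.035, 0.0]]
 dr [[0.1, 0.1, 0.2], [0.1, 0.1, 0.2], [0.1, 0.1, 0.2]]
```

View pics/w40.png

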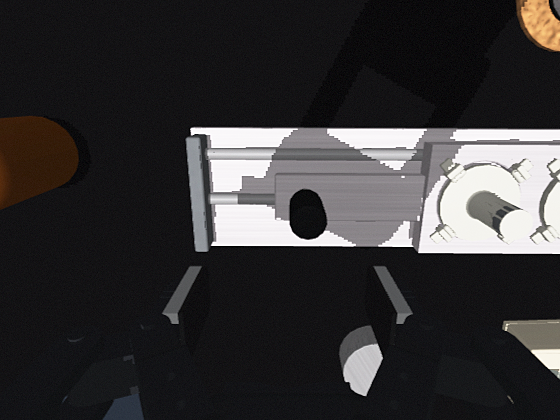

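>>> servo_tool(delta_pos=[[0,0.015,0.008],[0,0.03,0.006],[0,0.025,0.001],[0,0.018,0],[0,0.007,0]], dr=[[0,0,0.5],[0,0,0],[0,0,0],[0,0,0],[0,0,0]], grip=[0.8,0.8,0.8,0.8,0.8])

```text
t: 57.95
tool_pos: [0.5861, -0.218, 0.0548]
tool_rot: [-1.574, 0.018, -0.025]
contact_force: [-0.2, -0.2, -0.4]
opening: 0.0682
```

```bash
python3 - <<'E'
from h import *
show(); saveP('wrist','w41.png'); plan([[.586,-.2236,.048]],yaw=88)
E
```

```text
t 57.95 p [ 0.5861 -0.218   0.0548] jaw [ 0.027  1.    -0.003] y [ 0.005 -0.003 -1.   ] F [-0.2 -0.2 -0.4] op 0.0682 q [-0.47  0.19  1.74 -0.    1.21 -2.02]
pos [[0.0002, 0.0063, -0.0056]]
 dr [[0.1, 0.4, 0.2]]
```

View pics/w41.png

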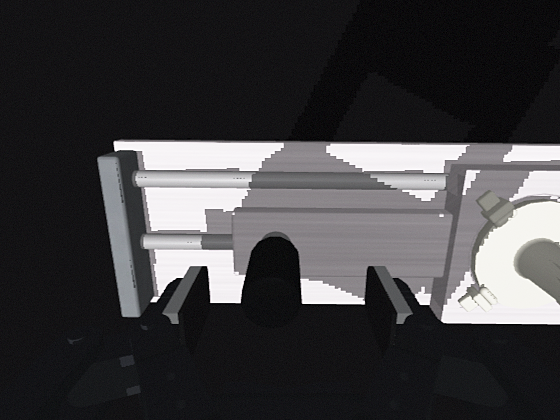

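>>> servo_tool(delta_pos=[[0,0.003,-0.003],[0,0.002,-0.003],[0,0,0],[0,0,0],[0,0,0]], dr=[[0,0.4,0.2],[0,0,0],[0,0,0],[0,0,0],[0,0,0]], grip=[0.8,0.8,0.5,0.2,0], grip_force=60)

```text
t: 58.62
tool_pos: [0.5876, -0.2253, 0.0525]
tool_rot: [-1.575, 0.024, -0.032]
contact_force: [-1.0, 3.0, 1.5]
opening: 0.0239
```

>>> servo_tool(delta_pos=[[0,0,0]], dr=[[0,0,0]], grip=[0])

```text
t: 58.75
tool_pos: [0.5876, -0.2252, 0.0525]
tool_rot: [-1.575, 0.024, -0.032]
contact_force: [0.4, 0.2, -0.5]
opening: 0.0238
```

```bash
python3 - <<'E'
from h import *
show()
E
```

```text
t 58.75 p [ 0.5876 -0.2252  0.0525] jaw [ 0.035  0.999 -0.004] y [ 0.005 -0.004 -1.   ] F [ 0.4  0.2 -0.5] op 0.0238 q [-0.48  0.2   1.73 -0.    1.21 -2.02]
```

>>> servo_tool(delta_pos=[[0,0,0.015],[0,0,0.02],[0,0,0.03],[0,0,0.04],[0,0,0.045]], dr=[[0,0,0],[0,0,0],[0,0,0],[0,0,0],[0,0,0]], grip=[0,0,0,0,0])

```text
t: 59.38
tool_pos: [0.593, -0.0792, 0.0525]
tool_rot: [-1.587, 0.027, -0.037]
contact_force: [0.4, -3.8, 1.5]
opening: 0.0239
```

>>> servo_tool(delta_pos=[[0,0,0.045],[0,0,0.045],[0,0,0.035],[0,0,0.02],[0,0,0.01]], dr=[[0,0,0],[0,0,0],[0,0,0],[0,0,0],[0,0,0]], grip=[0,0,0,0,0])

```text
t: 60.0
tool_pos: [0.5991, 0.0835, 0.0525]
tool_rot: [-1.588, 0.021, -0.036]
contact_force: [0.1, -2.7, 1.3]
opening: 0.024
```

```bash
python3 - <<'E'
from h import *
show(); plan([[.601,.1546,.0525]],yaw=88)
E
```

```text
t 60.0 p [0.5991 0.0835 0.0525] jaw [ 0.036  0.999 -0.018] y [ 0.009 -0.018 -1.   ] F [ 0.1 -2.7  1.3] op 0.024 q [ 0.02  0.15  1.79 -0.02  1.2  -1.5 ]
pos [[-0.0003, -0.0006, 0.0356], [-0.0003, -0.0003, 0.0356]]
 dr [[0.5, -0.0, 0.3], [0.5, -0.0, 0.3]]
```

>>> servo_tool(delta_pos=[[0,0,0.025],[0,0,0.018],[0,0,0.008],[0,0,0.004]], dr=[[0.4,0,0.3],[0.3,0,0.2],[0,0,0],[0,0,0]], grip=[0,0,0,0])

```text
t: 60.5
tool_pos: [0.6008, 0.1377, 0.0525]
tool_rot: [-1.58, 0.031, -0.028]
contact_force: [-3.0, -0.8, 4.4]
opening: 0.0239
```

>>> servo_tool(delta_pos=[[0,0,0.004]], dr=[[0,0,0]], grip=[0])

```text
t: 60.62
tool_pos: [0.6009, 0.1414, 0.0525]
tool_rot: [-1.58, 0.032, -0.028]
contact_force: [-3.3, -2.2, 3.5]
opening: 0.024
```

>>> servo_tool(delta_pos=[[0,0,0.004]], dr=[[0,0,0]], grip=[0])

```text
t: 60.75
tool_pos: [0.601, 0.1453, 0.0525]
tool_rot: [-1.58, 0.032, -0.028]
contact_force: [-3.1, -2.8, 3.7]
opening: 0.0243
```

>>> servo_tool(delta_pos=[[0,0,0.004]], dr=[[0,0,0]], grip=[0])

```text
t: 60.88
tool_pos: [0.601, 0.1463, 0.0525]
tool_rot: [-1.587, 0.033, -0.027]
contact_force: [-4.1, -16.7, 5.9]
opening: 0.0237
```

>>> servo_tool(delta_pos=[[0,0,0.005]], dr=[[0,0,0]], grip=[0])

```text
t: 61.0
tool_pos: [0.601, 0.1464, 0.0525]
tool_rot: [-1.597, 0.034, -0.026]
contact_force: [-5.1, -22.3, 7.8]
opening: 0.0238
```

>>> servo_tool(delta_pos=[[0,0,0.005]], dr=[[0,0,0]], grip=[0])

```text
t: 61.12
tool_pos: [0.6009, 0.1462, 0.0525]
tool_rot: [-1.606, 0.037, -0.026]
contact_force: [-5.3, -19.5, 7.0]
opening: 0.0243
```

>>> servo_tool(delta_pos=[[0,0,0.01]], dr=[[1.0,0,0]], grip=[0])

```text
t: 61.25
tool_pos: [0.6012, 0.154, 0.0525]
tool_rot: [-1.591, 0.039, -0.026]
contact_force: [-5.3, -0.3, 5.8]
opening: 0.0238
```

>>> servo_tool(delta_pos=[[0,0,0.004]], dr=[[0.8,0,0]], grip=[0])

```text
t: 61.38
tool_pos: [0.6012, 0.1565, 0.0525]
tool_rot: [-1.58, 0.039, -0.026]
contact_force: [-3.4, -7.0, 4.8]
opening: 0.0235
```

```bash
python3 - <<'E'
from h import *
show()
E
```

```text
t 61.38 p [0.6012 0.1565 0.0525] jaw [ 0.042  0.999 -0.009] y [-0.009 -0.009 -1.   ] F [-3.4 -7.   4.8] op 0.0235 q [ 0.14  0.19  1.73 -0.01  1.22 -1.39]
```

>>> servo_tool(delta_pos=[[0,0,-0.002],[0,0,0],[0,0,0],[0,0,0],[0,-0.002,0]], dr=[[0,0,0],[0,0,0],[0,0,0],[0,0,0],[0,0,0]], grip=[0,0.3,0.6,0.8,0.8])

```text
t: 62.0
tool_pos: [0.601, 0.1547, 0.053]
tool_rot: [-1.579, 0.04, -0.027]
contact_force: [0.4, -0.0, 0.5]
opening: 0.0679
```

```bash
python3 - <<'E'
from h import *
show(); saveP('wrist','w42.png'); saveP('scene','c42.png'); saveP('side','s42.png')
E
```

```text
t 62.0 p [0.601  0.1547 0.053 ] jaw [ 0.042  0.999 -0.009] y [-0.008 -0.009 -1.   ] F [ 0.4 -0.   0.5] op 0.0679 q [ 0.14  0.19  1.74 -0.01  1.22 -1.39]
```

View pics/w42.png

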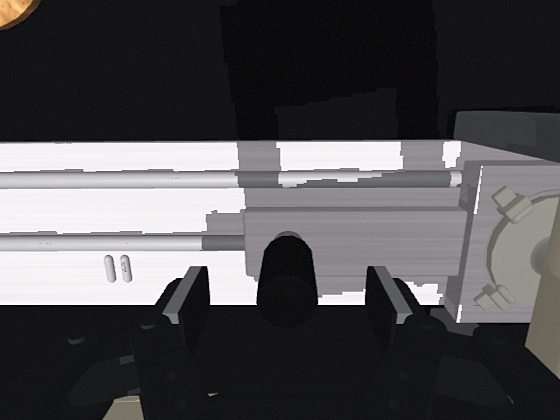

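>>> servo_tool(delta_pos=[[0,-0.035,0],[0,-0.045,0],[0,-0.045,-0.01],[-0.03,-0.03,-0.04],[-0.03,-0.01,-0.04]], dr=[[0,0,0],[0,0,0],[0,0,0],[0,0,0],[0,0,0]], grip=[0.8,0.8,0.8,0.8,0.8])

```text
t: 62.78
tool_pos: [0.5379, 0.0682, 0.2234]
tool_rot: [-1.581, 0.038, -0.022]
contact_force: [-0.8, -0.9, 0.4]
opening: 0.0687
```

>>> servo_tool(delta_pos=[[-0.02,0,-0.05],[-0.01,0,-0.05],[0,0,-0.04],[0,0,-0.01],[0,0,0]], dr=[[0,0,0],[0,0,0],[0,0,0],[0,0,0],[0,0,0]], grip=[0.8,0.8,0.8,0.8,0.8])

```text
t: 63.4
tool_pos: [0.5005, -0.0858, 0.229]
tool_rot: [-1.582, 0.034, -0.03]
contact_force: [0.5, -0.0, -0.2]
opening: 0.0682
```

```bash
python3 - <<'E'
from h import *
show(); saveP('wrist','w43.png'); saveP('scene','c43.png'); saveP('side','s43.png'); show()
E
```

```text
t 63.4 p [ 0.5005 -0.0858  0.229 ] jaw [ 0.04   0.999 -0.011] y [-0.002 -0.011 -1.   ] F [ 0.5 -0.  -0.2] op 0.0682 q [-0.31 -0.24  1.86 -0.01  1.53 -1.84]
t 63.55 p [ 0.5006 -0.0847  0.2288] jaw [ 0.038  0.999 -0.011] y [-0.003 -0.011 -1.   ] F [-0.8  1.2 -1. ] op 0.0683 q [-0.31 -0.24  1.86 -0.01  1.53 -1.84]
```

View pics/c43.png

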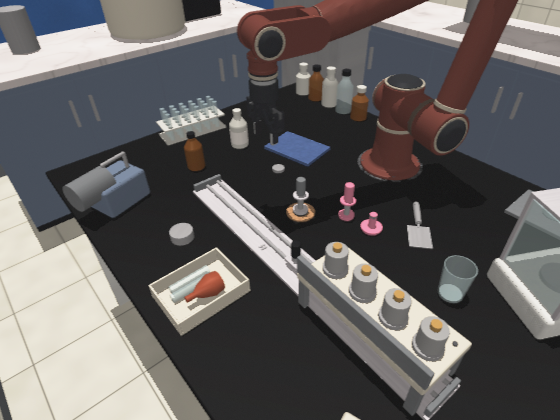

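View pics/s43.png

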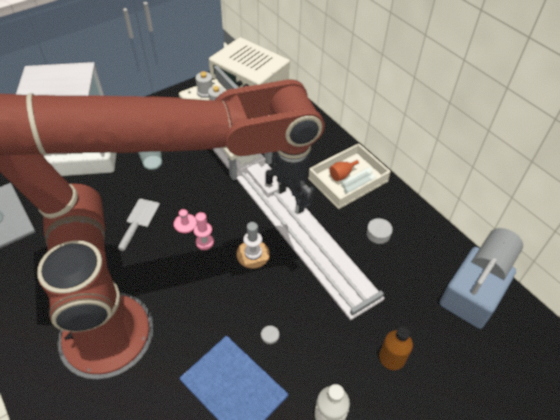

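View pics/w43.png

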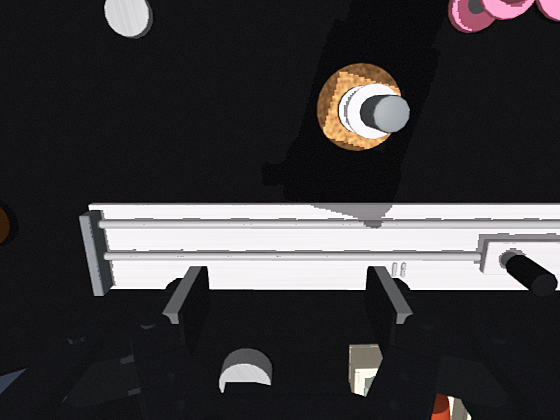

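```bash
python3 - <<'E'
from h import *
s=ctrl.camera_params('scene'); w=loadP('w43.png')
a=cv2.imread('pics/c43.png'); cv2.imwrite('pics/f1.png',np.hstack([cv2.resize(a[225:285,270:330],None,fx=6.6,fy=6.6,interpolation=cv2.INTER_CUBIC),cv2.resize(a[165:225,270:330],None,fx=6.6,fy=6.6,interpolation=cv2.INTER_CUBIC)]))
print('cork',ray(w,360,107,.006).round(4),'pusher top',ray(w,384,113,.131).round(4),'knob w',ray(w,540,277,.094).round(4))
E
```

```text
cork [ 0.4333 -0.0077  0.006 ] pusher top [ 0.4348 -0.0138  0.131 ] knob w [0.5935 0.1501 0.094 ]
```

View pics/f1.png

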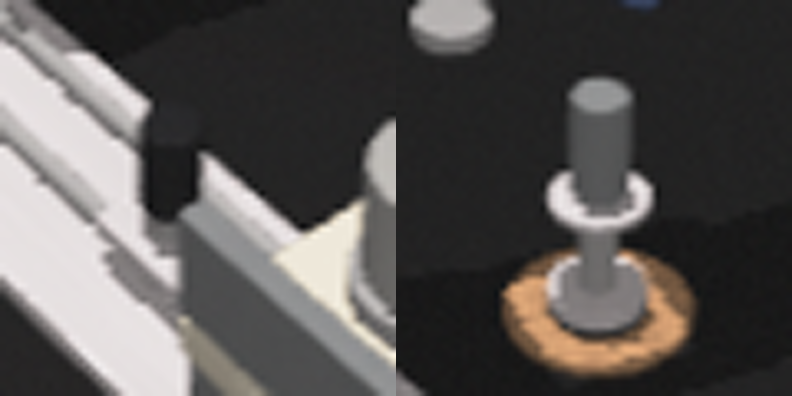

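```bash
python3 - <<'E'
from h import *
s=ctrl.camera_params('scene'); print(ray(s,270+170/6.6,225+120/6.6,.094).round(4), proj(s,[.5995,.156,.094])); 
saveP('wrist','w44.png'); saveP('wrist','w44.png'); w=loadP('w44.png'); show()
a=cv2.imread('pics/w44.png')[220:310,460:560]; cv2.imwrite('pics/f2.png',cv2.resize(a,None,fx=6,fy=6,interpolation=cv2.INTER_CUBIC))
E
```

```text
[0.6    0.1538 0.094 ] [296.46210246 243.5484174 ]
t 63.65 p [ 0.5006 -0.0847  0.2288] jaw [ 0.037  0.999 -0.012] y [-0.003 -0.012 -1.   ] F [ 0.5 -0.1 -0.6] op 0.068 q [-0.31 -0.24  1.86 -0.01  1.53 -1.84]
```

View pics/f2.png

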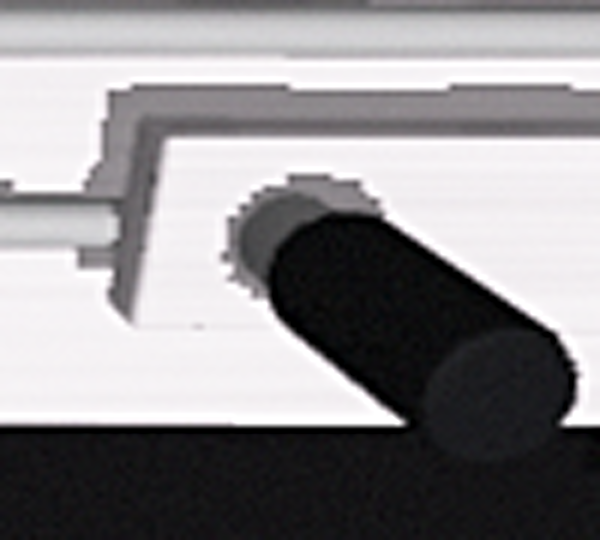

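>>> servo_tool(delta_pos=[[0,0,0],[0,0,0],[0,0,0]], dr=[[0,0,0],[0,0,0],[0,0,0]], grip=[0.8,0.8,0.8])

```text
t: 64.03
tool_pos: [0.5008, -0.0832, 0.2286]
tool_rot: [-1.582, 0.03, -0.025]
contact_force: [-0.1, 0.5, -0.3]
opening: 0.0685
```

```bash
python3 - <<'E'
from h import *
show(); print(ctrl.finish_job()); 
E
```

```text
t 64.03 p [ 0.5008 -0.0832  0.2286] jaw [ 0.035  0.999 -0.011] y [-0.003 -0.011 -1.   ] F [-0.1  0.5 -0.3] op 0.0685 q [-0.3  -0.24  1.86 -0.01  1.53 -1.84]
the job is handed in; nothing more can be done
None
```

I carried the task through to the end and handed it in at 64 s; the hand-in gave no verdict. I drew the carrier out to the loading detent and set all four white cassettes on nests 1 to 4. I pressed each one home with the grey pusher, stood the pusher back on its cork pad, and pushed the carrier in to the counting detent.

**Last checks**
- **Cassettes:** all four presses ended at the same hard stop, tool height 0.150–0.151 m against 0.1504 m predicted. The pictures showed the catches over the rims.
- **Carrier, counting detent:** the knob's travel in the scene camera puts it about 2 mm from the detent. The last wrist picture read it a few millimetres further out, but it is a rough, oblique view near the edge of the picture. The push forces fit a seated carrier: a bump at the entry, then almost none.
- **Carrier, loading detent:** it did not move while I pressed the cassettes. I never read its value directly; I placed it from the force bumps on both sides, and the cameras agreed to about 5 mm.
- **Pusher:** it is upright on the pad, with its axis within about 7 mm of the pad's centre.
- **Other things:** no bystander or pink look-alike was touched or seen out of place. The arm was clear of everything at the end.

**What went wrong or disagreed**
- **Fingertip position:** in the pictures the fingertips sat about 15–30 mm further back than the description says. My first try at the knob closed above it, and I then worked from the offset I saw.
- **Overshoot:** I overran the loading detent once and brought the carrier back into it.

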